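Set and load the swivelling carton feeder

ROBOT

A 6-joint arm with a two-finger parallel gripper is mounted at the origin on the work surface. World frame = base frame: x ahead of the robot, y to its left, z up, the work surface at z = 0. Lengths are in m, angles in rad, forces in N, time in s.
With the tool pointing down it reaches from about 0.325 to 0.775 m from the base axis. Payload 9.3 kg.
Tool frame: the origin (TCP) lies at the very end of the fingers, on their centre line; the grasp point (between the pads) lies ctrl.grip_point_offset behind it (ctrl.grip_point_offset is the distance from the TCP to the grasp point, in m); z points along the fingers, x is the direction in which the jaws open and shut, and the axes are right-handed (so a half turn about z gives the same grasp; the last joint's range is limited). The gripper opens to 85 mm and grips with 20 to 120 N. Pads are 22 mm wide; open, the fingers measure 114 mm over their backs; the gripper's body (76 mm by 85 mm) begins 54 mm behind the grasp point. The pads swing forward as they close: fully open they stand 13 mm farther back than shut.
Start: joints at [-1.304, 0.259, 0.021, 1.334, 0, 1.418], TCP at [0.224, -0.502, 0.203] pointing down, gripper open.
Joint ranges: [-3.04, 3.04], [-0.91, 1.82], [-1.04, 1.36], [-1.92, 1.95], [-1.52, 1.45], [-3.14, 3.14]. Speed limits (rad/s): [2.22, 2.22, 2.79, 3.14, 3.14, 3.14].

INTERFACE

Orientations are given as a unit quaternion [w, x, y, z].
In Python, from plant import ctrl gives the robot as it stands.
- The arm moves only by the tool arm_command, never from a script. Its argument "deltas" is one flat list of numbers, 7 for each row, row after row: the turn, a rotation vector about the tool's x, y, z in rad, then the shift along the tool's x, y, z in cm, then the opening, from 0 (shut) to 1 (fully open). In form: [rx, ry, rz, dx, dy, dz, gripper, rx, ry, rz, dx, dy, dz, gripper, ...]. A call has 1 to 5 rows; each row shifts and turns the pose as measured when the row begins, along the tool's axes as they then stand; what a row does not reach is not made up. A row lasts 1/10 s, in which the tool goes at most 50 mm and 8.59 degrees, less where a joint would pass 70% of its speed; a pose out of reach is approached as far as the arm can. A call with a gripper value outside its range is refused whole. The fingers move at their own pace and stop on an object; "grip_force" is the grip in N (left out, the last holds). Time passes only in rows, so rows that do not move let the fingers close. It gives the time, the measured TCP pose, the force and the opening at its end, in the units of the state.
- ctrl.get_obs(): the state, without advancing time (a new reading comes with each control period).
- ctrl.snapshot(name): name is "scene" or "top"; returns a dict with "image" (384x512x3 uint8, red, green, blue), "fx", "fy", "cx", "cy" (pixels), "D" ([k1, k2, p1, p2, k3] as OpenCV has them; the pictures are not rectified), "rvec" (rotation vector, rad) and "tvec" (3), from world to camera coordinates, as OpenCV has them. Camera axes: x right, y down, z forward; pixel columns grow to the right and rows downward; lengths in m; the calibration is good to about 2 mm. A picture is of the moment at which its call begins. There is no depth.
- ctrl.finish_job(): hands the job in, once; it reports no verdict.
Trained networks look in a picture, given as the dict that the camera call returned (one of the last four; its "shot" number tells which), for a name from the list of things; names that differ only in an ending like _2 or _b are one class to them, and where a whole thing is asked for, a point or a joint stands for the part that bears it (a point fixed in the world has none). Each returns a list of dicts, best first, with "conf" (0 to 1); they miss things now and then, are a little off and sometimes report something else, mostly with a low value. They report only what shows in the picture. A call takes as long as a camera call.
- ctrl.outline_of(query, picture): "mask" (384x512 bool, what is visible of it) and "position" ([row, column] in pixels, amid what is visible of it).
- ctrl.place_of(query, picture): "position" ([row, column] in pixels: a listed point, or the origin of a listed thing).
The state is a dict: "time_s": time; "joint_pos": joint angles; "qvel": joint speeds; "joint_torque": joint torques, N m; "position": TCP position; "ee_rot": TCP orientation; "ft_force": force on the tool from outside, world axes, zero at the start; "wrist_torque": the same for the moment, N m; "width": finger opening in m.
Only numpy, scipy, OpenCV 4.12 (cv2) and the standard library are available. Lean on these libraries where they do the work, as an engineer would, in place of code of your own. Each camera call takes 0.05 s, during which the arm holds its last target.

TASK

Get the bench's carton feeder ready: loosen its clamp knob, swing the sloping lane by its handle until the index line on the disc stands at the marker clip on the scale, and tighten the knob again. Only then load every small white square-section carton into the lane, one after another and lengthwise, so that they lie flat in single file, slid down to the stop and closed up end to end. Leave everything else on the bench where it stands.

Things in the scene. Friction and masses are not known exactly. Their poses are not given: they have to be found in the camera images.
- clamp (a joint): clamp knob of the carton feeder (black, on the lug on the robot's side of the round grey base). Reads its angle in rad: 0 = tight, grows as the knob is turned anticlockwise seen from above (loosening); loose beyond 0.5, fully open at its end stop of 1.5. Tight end stop at -0.1. While it is tight a steel dog bar under the knob grips the swivel disc and holds the lane against 10 N and more at its handle; turning the knob takes up to about 0.3 N m
- clamp_grip (a point): grip point of the clamp knob, on its upright axis: a flat upright bar 62 mm long (along this point's x), 15 mm thick (along y), 34 mm high, reaching from 18 mm below to 16 mm above this point. z up. Below the bar is a 42 mm round flange, its top 16 mm below this point. The point turns with the knob
- lane (a joint): swivel of the lane on its base, rad, anticlockwise seen from above; range -0.5 to 0.7. Once the clamp is loose it turns with about 0.5 N m of friction and stays where it is left
- pivot (a point): point on the upright swivel axis, at the height of the disc's top (45 mm above the bench). x points horizontally down the lane, y to the side of the index line
- handle (a point): swing handle of the lane: an upright black round post 22 mm in diameter with a 33 mm cap, beyond the lane's upper end, 250 mm from the swivel axis. This point is on the post's axis, 43 mm above its foot and 26 mm below the cap's top (the post under the cap reaches 12 mm above this point). z up
- pointer (a point): outer end of the black index line on the steel swivel disc, 97 mm from the swivel axis; its x points horizontally down the lane and its y out along the index line
- marker (a point): inner end of the white line on the black marker clip that sits on the base's degree scale, 105 mm from the swivel axis; its x points straight out from the axis along that line (the index line's y must point the same way when it stands at the marker)
- lane_load (a point): a point on the lane's sliding surface, in the middle of its width, 352 mm up the slope from the stop and 48 mm below the lane's open upper end. x points down the slope, y across, z square to the sliding surface (slope 16 degrees). The lane is a straight aluminium channel 400 mm long, 52 mm wide inside, with side rails 17 mm high and 4 mm thick; its floor is slippery and a carton set on it slides down by itself
- lane_stop (a point): foot of the stop plate at the lane's lower end: on the sliding surface, in the middle of its width, where the first carton's end face comes to rest. Axes as lane_load. The stop plate is 40 mm high
- carton1 (a point): centre of a sealed white card carton, 72 mm long (along x) with a square section of 46 x 46 mm (any of its four long faces may lie down), 0.1 to 0.2 kg, lying on the bench. Three to five of these are there
- carton2 (a point): centre of a sealed white card carton, 72 mm long (along x) with a square section of 46 x 46 mm (any of its four long faces may lie down), 0.1 to 0.2 kg, lying on the bench. Three to five of these are there
- carton3 (a point): centre of a sealed white card carton, 72 mm long (along x) with a square section of 46 x 46 mm (any of its four long faces may lie down), 0.1 to 0.2 kg, lying on the bench. Three to five of these are there
- carton4 (a point): centre of a sealed white card carton, 72 mm long (along x) with a square section of 46 x 46 mm (any of its four long faces may lie down), 0.1 to 0.2 kg, lying on the bench. Three to five of these are there
- carton5 (a point): centre of a sealed white card carton, 72 mm long (along x) with a square section of 46 x 46 mm (any of its four long faces may lie down), 0.1 to 0.2 kg, lying on the bench. Three to five of these are there
- tip_rack: yellow tip rack 118 (x) x 78 (y) x 34 mm; a bystander to be left alone. Origin at the centre of its underside
- reagent_bottle: amber screw-top jar, 58 mm diameter, 105 mm high; a bystander to be left alone. Origin at the centre of its underside
- tube_rack: green tube rack 105 (x) x 205 (y) mm, 45 mm high with its caps; a bystander to be left alone. Origin at the centre of its underside
- pipette: pipette lying down, about 250 mm long; a bystander to be left alone. Origin at the centre of its underside (on the bench under its middle)
- flat_carton: flat black carton with a dark red band, 125 x 92 x 36 mm; a bystander to be left alone. Origin at the centre of its underside
- beaker: glass beaker, 72 mm diameter, 92 mm high; a bystander to be left alone. Origin at the centre of its underside
- well_plate: white well plate 127 x 85 x 14 mm; a bystander to be left alone. Origin at the centre of its underside

How it is judged:
On the way, in this order (a step that is already met when the one before it is completed fails the run):
1. the clamp knob is loosened, the lane not yet at the marker (value of joint clamp above 0.5 rad and angle between the y axis of pointer and the x axis of marker, either way round above 0.1 rad), for 0.2 s.
2. with the knob loose, the lane is swung so that its index line stands at the marker (angle between the y axis of pointer and the x axis of marker, either way round below 0.05 rad and velocity of joint lane between -0.05 and 0.05 rad/s and value of joint clamp above 0.35 rad), for 0.2 s.
3. the knob is tightened with the index line at the marker, all cartons still on the bench (angle between the y axis of pointer and the x axis of marker, either way round below 0.05 rad and height (world z) of each of carton1, carton2, carton3, carton4, carton5 below 0.065 m and value of joint clamp below 0.15 rad), for 0.2 s.
At the end, for the whole second after the job is handed in: Every carton present lies in the lane, flat and lengthwise (0.2 rad), at rest in single file: the first within 7 mm of the stop, each of the others closed up to its neighbour (gaps under 7 mm); index line at the marker within 0.05 rad (5 mm); clamp knob tight (below 0.15 rad) (x of each of carton1, carton2, carton3, carton4, carton5 in the frame of lane_stop above -0.339 m and y of carton1 in the frame of lane_stop between -0.012 and 0.012 m and z of carton1 in the frame of lane_stop between 0.018 and 0.029 m and angle between the x axis of each of carton1, carton2, carton3, carton4, carton5 and the x axis of lane_stop, either way round below 0.2 rad and (x of carton1 in the frame of lane_stop above -0.043 m or distance between carton1 and carton2 below 0.079 m or distance between carton1 and carton3 below 0.079 m or distance between carton1 and carton4 below 0.079 m or distance between carton1 and carton5 below 0.079 m) and y of carton2 in the frame of lane_stop between -0.012 and 0.012 m and z of carton2 in the frame of lane_stop between 0.018 and 0.029 m and (x of carton2 in the frame of lane_stop above -0.043 m or distance between carton2 and carton1 below 0.079 m or distance between carton2 and carton3 below 0.079 m or distance between carton2 and carton4 below 0.079 m or distance between carton2 and carton5 below 0.079 m) and y of carton3 in the frame of lane_stop between -0.012 and 0.012 m and z of carton3 in the frame of lane_stop between 0.018 and 0.029 m and (x of carton3 in the frame of lane_stop above -0.043 m or distance between carton3 and carton1 below 0.079 m or distance between carton3 and carton2 below 0.079 m or distance between carton3 and carton4 below 0.079 m or distance between carton3 and carton5 below 0.079 m) and y of carton4 in the frame of lane_stop between -0.012 and 0.012 m and z of carton4 in the frame of lane_stop between 0.018 and 0.029 m and (x of carton4 in the frame of lane_stop above -0.043 m or distance between carton4 and carton1 below 0.079 m or distance between carton4 and carton2 below 0.079 m or distance between carton4 and carton3 below 0.079 m or distance between carton4 and carton5 below 0.079 m) and y of carton5 in the frame of lane_stop between -0.012 and 0.012 m and z of carton5 in the frame of lane_stop between 0.018 and 0.029 m and (x of carton5 in the frame of lane_stop above -0.043 m or distance between carton5 and carton1 below 0.079 m or distance between carton5 and carton2 below 0.079 m or distance between carton5 and carton3 below 0.079 m or distance between carton5 and carton4 below 0.079 m) and x of any of carton1, carton2, carton3, carton4, carton5 in the frame of lane_stop above -0.043 m and angle between the y axis of pointer and the x axis of marker, either way round below 0.05 rad and value of joint clamp below 0.15 rad); the robot touches nothing.
It fails at once if a bystander is moved by more than 50 mm (distance of any of tip_rack, reagent_bottle, tube_rack, pipette, flat_carton, beaker, well_plate from where it was at the start of the episode above 0.05 m).
Of box1, box2, box3, box4, box5 only 3 to 5 are there at a start; the rules pass over those that are not, and their reading is None.
At some moment in a run one of box1, box2, box3, box4, box5 may be knocked a few centimetres aside while the robot is not near it.
Once in a run the grip may slacken for a moment while it holds something.
It also fails if it takes over 210 s, if anything falls off the work surface, if the arm or the gripper's body presses on something with over 40 N, if the wrist force passes 120 N, or if a joint passes its speed limit or range.

## Working session

There is one attempt and no reset: what is moved stays moved. The work goes in short steps, Python scripts to look and compute and a tool call to move; the robot and the scene stay as the last step left them, time stands still between calls to the robot, and variables do not carry over. Pictures are saved under pics/ and viewed, and the job is handed in when it is done.

Besides the shell and the picture viewer there is one more tool, called after ">>>" in YAML: its name, and indented under it one key for each argument. arm_command: Moves the arm, as the interface text tells. Its arguments: {"type":"object","properties":{"deltas":{"type":"array","items":{"type":"number"}},"grip_force":{"type":"number"}},"required":["deltas"]}

```bash
ls; mkdir -p pics; cat > h.py <<'E'
import numpy as np, cv2
from plant import ctrl
from scipy.spatial.transform import Rotation as R
def snap(n,f=None):
    s=ctrl.snapshot(n)
    if f: cv2.imwrite('pics/'+f,cv2.cvtColor(s['image'],cv2.COLOR_RGB2BGR))
    return s
def cam(s):
    K=np.array([[s['fx'],0,s['cx']],[0,s['fy'],s['cy']],[0,0,1.]])
    return K,np.array(s['D'],float),np.array(s['rvec'],float),np.array(s['tvec'],float)
def ray(s,rc):
    K,D,r,t=cam(s)
    u=cv2.undistortPoints(np.array([[[rc[1],rc[0]]]],float),K,D)[0,0]
    Rm=cv2.Rodrigues(r)[0]
    o=-Rm.T@t.ravel(); d=Rm.T@np.array([u[0],u[1],1]); return o,d/np.linalg.norm(d)
def atz(s,rc,z):
    o,d=ray(s,rc); return o+d*(z-o[2])/d[2]
def proj(s,P):
    K,D,r,t=cam(s)
    return cv2.projectPoints(np.array(P,float).reshape(-1,1,3),r,t,K,D)[0].reshape(-1,2)
def tri(pairs):
    A=np.zeros((3,3));b=np.zeros(3)
    rs=[ray(s,rc) for s,rc in pairs]
    for o,d in rs:
        M=np.eye(3)-np.outer(d,d);A+=M;b+=M@o
    p=np.linalg.solve(A,b)
    return p,[np.linalg.norm((np.eye(3)-np.outer(d,d))@(p-o)) for o,d in rs]
def obs():
    o=ctrl.get_obs(); print({k:np.round(v,4).tolist() for k,v in o.items()}); return o
E
python3 - <<'E'
from h import *
o=obs(); print(ctrl.grip_point_offset)
a=snap('scene','s0.png');b=snap('top','t0.png')
for s in(a,b):
    o_,d=ray(s,(192,256)); print(o_,d, s['fx'])
for n in ['clamp_grip','pivot','handle','pointer','marker','lane_load','lane_stop']:
    for nm,s in(('s',a),('t',b)):
        r=ctrl.place_of(n,s); print(n,nm,[(np.round(x['position'],1).tolist(),round(x['conf'],2)) for x in r[:3]])
    try:
        p=tri([(a,ctrl.place_of(n,a)[0]['position']),(b,ctrl.place_of(n,b)[0]['position'])]);print('  ',p)
    except Exception as e: print(e)
for nm,s in(('s',a),('t',b)):
    r=ctrl.place_of('carton1',s); print('carton',nm,[(np.round(x['position'],1).tolist(),round(x['conf'],2),atz(s,x['position'],.023).round(3).tolist()) for x in r])
E
```

```text
pics
{'time_s': 0.0, 'joint_pos': [-1.3036, 0.2592, 0.0207, 1.3337, -0.0, 1.4182], 'qvel': [0.0012, -0.0007, -0.0004, -0.0001, 0.0006, -0.0004], 'joint_torque': [0.0005, -55.5636, 34.4532, 0.0134, -0.0001, 0.0], 'position': [0.2241, -0.5019, 0.2025], 'ee_rot': [-0.0005, 0.8389, -0.5443, -0.0005], 'ft_force': [-0.686, -0.4933, -0.0662], 'wrist_torque': [-0.029, -0.0007, -0.0021], 'width': 0.0854}
0.0187
[ 1.32009745 -0.72643595  1.08246826] [-0.57037017  0.51141925 -0.64275051] 428.49504982788596
[4.59486489e-01 9.36255839e-04 1.61143329e+00] [ 0.03709712  0.0191479  -0.9991282 ] 452.25919219950526
clamp_grip s [([214.5, 207.9], 0.56)]
clamp_grip t [([215.2, 310.9], 0.45)]
   (array([ 0.43758904, -0.15047601,  0.10679874]), [np.float64(0.0016805196466185394), np.float64(0.0016805196466185932)])
pivot s [([250.4, 237.5], 0.9)]
pivot t [([170.5, 304.7], 0.69)]
   (array([ 0.58814114, -0.14090585,  0.04956299]), [np.float64(0.003403504774677394), np.float64(0.0034035047746772654)])
handle s [([168.2, 266.5], 0.82)]
handle t [([204.4, 240.2], 0.74), ([142.8, 293.2], 0.3)]
   (array([0.473
[... 577 characters left out ...]
90.9, 323.2], 0.57)]
lane_load t [([190.0, 269.0], 0.84), ([194.5, 396.1], 0.73)]
   (array([ 0.54675172, -0.00098461, -0.16076618]), [np.float64(0.02070342393714457), np.float64(0.020703423937144545)])
lane_stop s [([290.7, 210.2], 0.62)]
lane_stop t [([145.5, 358.4], 0.78)]
   (array([ 0.67304598, -0.31861616,  0.07576179]), [np.float64(0.0019990007395913525), np.float64(0.0019990007395914583)])
carton s [([196.5, 278.6], 0.82, [0.455, 0.165, 0.023]), ([205.0, 303.8], 0.77, [0.552, 0.203, 0.023]), ([195.1, 327.3], 0.75, [0.57, 0.314, 0.023])]
carton t [([184.1, 170.4], 0.78, [0.549, 0.334, 0.023]), ([212.1, 203.9], 0.6, [0.449, 0.215, 0.023]), ([183.9, 204.8], 0.51, [0.549, 0.212, 0.023])]
```

```bash
python3 - <<'E'
import cv2
for n in('s0','t0'):
    i=cv2.imread(f'pics/{n}.png'); cv2.imwrite(f'pics/{n}b.png',cv2.resize(i,(800,600),interpolation=cv2.INTER_CUBIC))
i=cv2.imread('pics/t0.png')[110:260,220:420]; cv2.imwrite('pics/t0c.png',cv2.resize(i,(800,600),interpolation=cv2.INTER_CUBIC))
E
```

```text
(no output)
```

View pics/s0b.png

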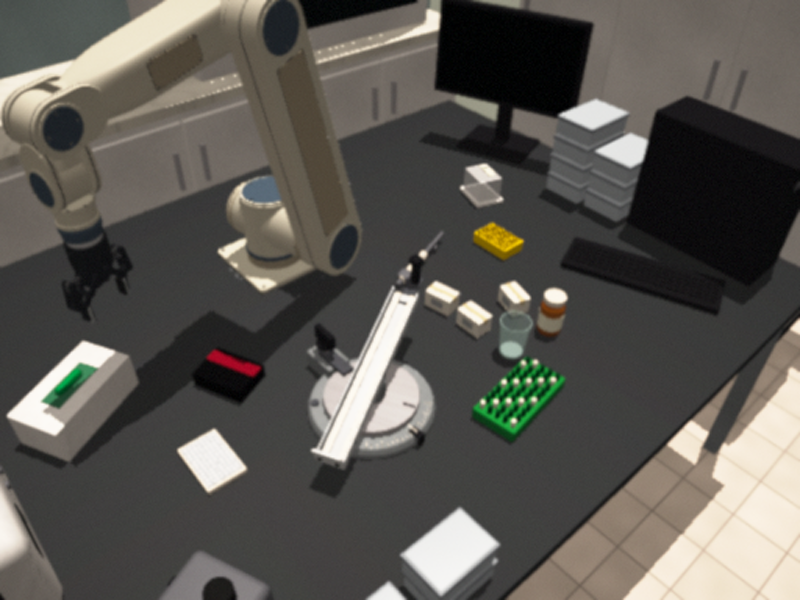

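View pics/t0b.png

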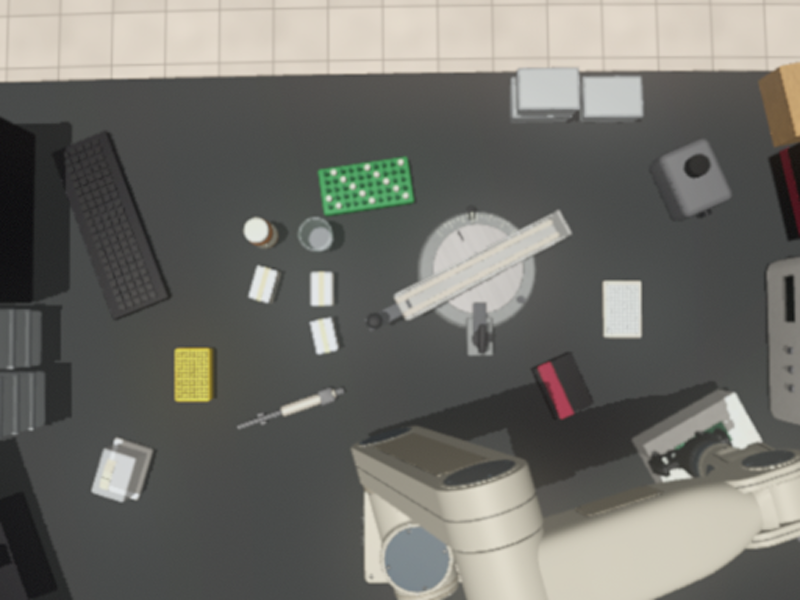

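View pics/t0c.png

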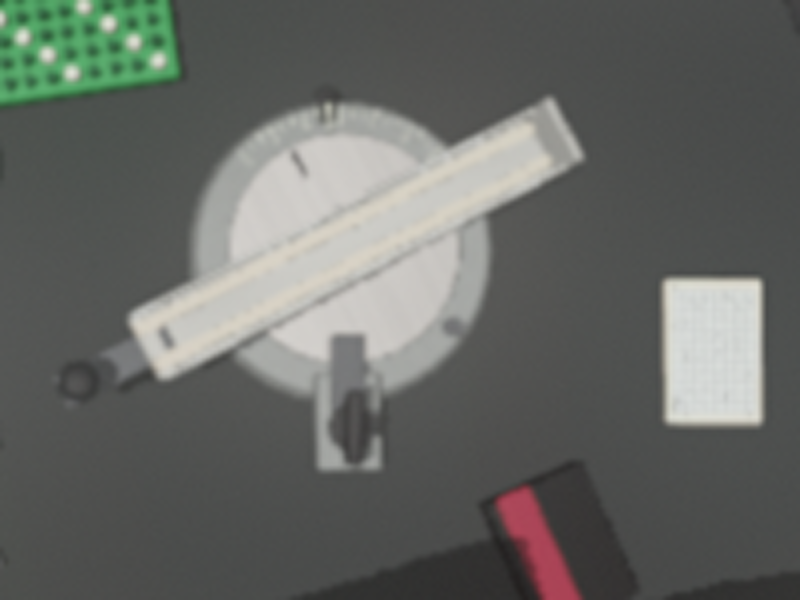

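```bash
python3 - <<'E'
from h import *
b=snap('top'); a=snap('scene')
i=b['image'][125:185,260:340]; cv2.imwrite('pics/tz.png',cv2.resize(i[:,:,::-1],(800,600),interpolation=cv2.INTER_CUBIC))
i=a['image'][215:305,200:320]; cv2.imwrite('pics/sz.png',cv2.resize(i[:,:,::-1],(800,600),interpolation=cv2.INTER_CUBIC))
i=b['image'][165:255,120:240]; cv2.imwrite('pics/tc.png',cv2.resize(i[:,:,::-1],(800,600),interpolation=cv2.INTER_CUBIC))
for n in['carton1','beaker','reagent_bottle','clamp','clamp_grip','handle']:
  for nm,s in(('s',a),('t',b)):
    for r in ctrl.outline_of(n,s)[:4]:
        m=r['mask'].astype(np.uint8); rc=cv2.minAreaRect(cv2.findNonZero(m)); print(n,nm,round(r['conf'],2),m.sum(),np.round(r['position'],1),np.round(rc[0],1),np.round(rc[1],1),round(rc[2],1))
E
```

```text
carton1 s 0.74 317 [193.3 282.4] [282.4 191.3] [21.4 17.1] 21.8
carton1 s 0.72 363 [205.4 303.9] [302.9 203.7] [23.7 17.5] 38.7
carton1 s 0.65 264 [190.6 324.9] [329.  190.5] [17. 18.] 90.0
carton1 t 0.82 304 [183.9 203.7] [206. 184.] [20. 14.] 90.0
carton1 t 0.77 297 [213.6 205.4] [208.1 214.3] [21.  14.5] 78.7
carton1 t 0.67 361 [180.8 170.6] [169.2 181.2] [17.  22.6] 14.0
carton1 t 0.5 3796 [169.4 306.5] [298.3 172.4] [ 56.3 135.7] 81.1
beaker s 0.72 511 [211.5 326.9] [329.5 214.5] [20.3 29.4] 3.6
beaker t 0.62 386 [148.7 203.7] [202.5 149. ] [22. 21.] 90.0
beaker t 0.28 292 [216.8 208.4] [208.  214.1] [20.7 14.3] 77.5
reagent_bottle s 0.58 419 [202.3 353.7] [352.9 200.2] [15.9 30.2] 11.3
reagent_bottle t 0.65 34 [134.8 303.5] [302.  135.5] [7. 4.] 90.0
reagent_bottle t 0.53 304 [146.8 169.9] [166.7 148.3] [22.5 15.8] 33.7
clamp s 0.61 161 [219.2 203. ] [207.2 216.2] [17.6 11.4] 82.9
clamp t 0.65 124 [214.8 306. ] [308.3 216.1] [14.8 10.3] 63.4
clamp t 0.42 909 [198.5 398.9] [398.6 198. ] [36.7 26.1] 88.2
clamp t 0.22 3753 [170.4 307.4] [297.8 172.7] [ 55.6 137.3] 80.3
clamp_grip s 0.76 199 [216.3 206. ] [207.5 216.3] [19.5 12.5] 83.7
clamp_grip t 0.7 146 [217.4 310.3] [308.5 216. ] [13.4 13.4] 45.0
handle s 0.96 4086 [252.  239.3] [248.2 237.3] [ 58.8 145.6] 33.9
handle t 0.89 3811 [172.8 304.8] [298.4 172.6] [ 56.7 135.5] 81.3
```

View pics/tz.png

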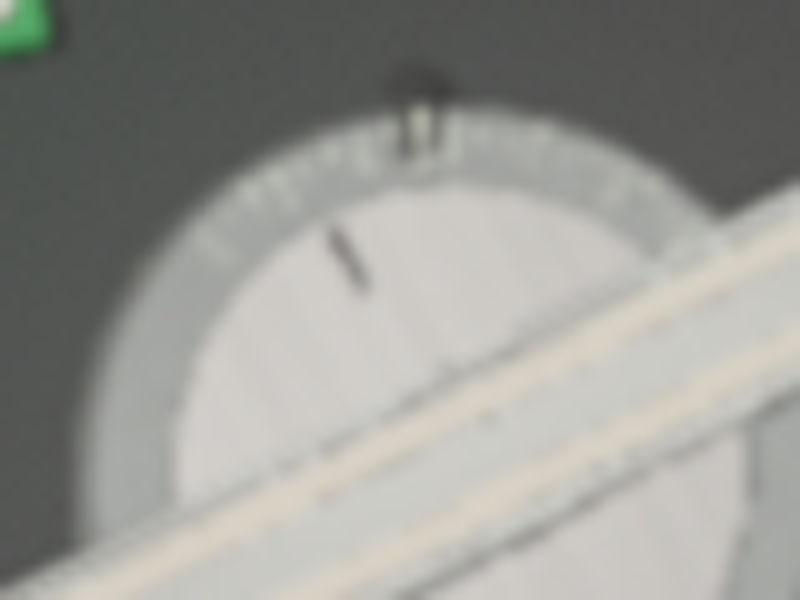

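View pics/sz.png

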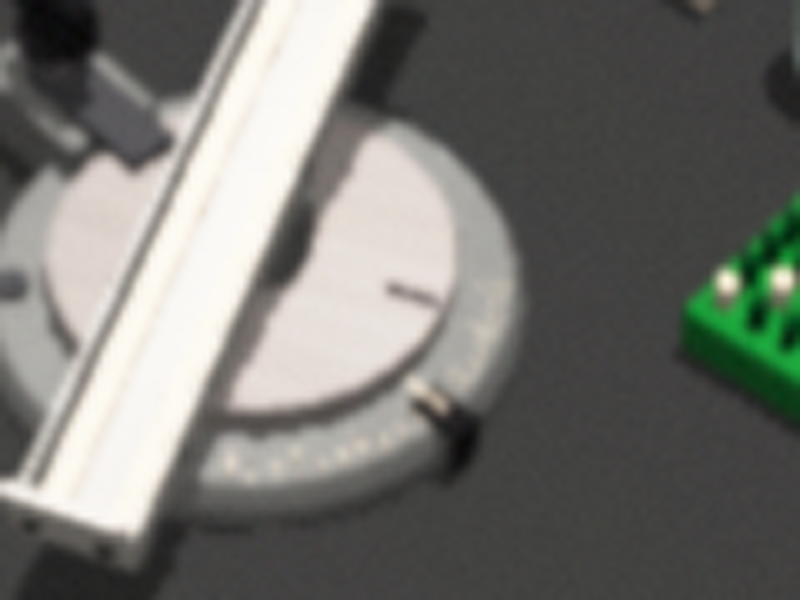

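View pics/tc.png

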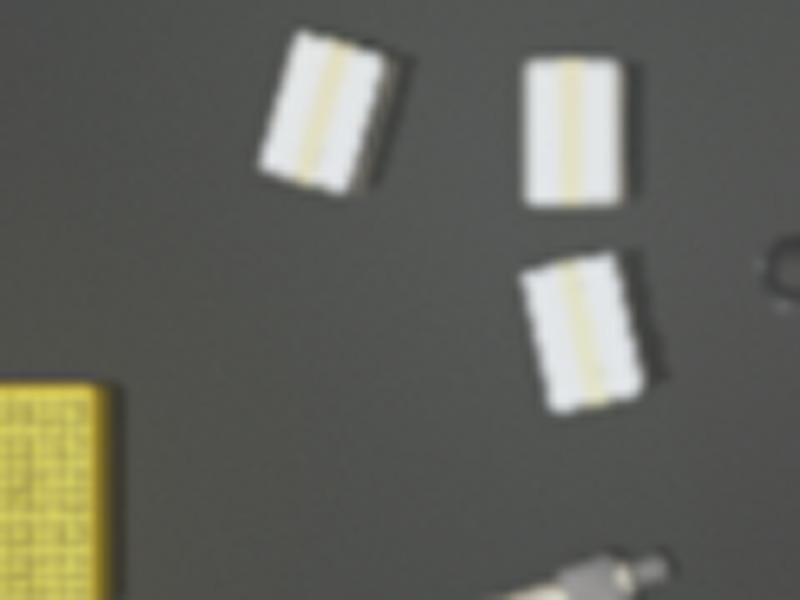

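```bash
cat > cal.py <<'E'
from h import *
b=snap('top'); a=snap('scene')
f=lambda x,y:((y+.5)/10-.5+125,(x+.5)/10-.5+260)
g=lambda x,y:((y+.5)/(600/90)-.5+215,(x+.5)/(800/120)-.5+200)
print('ptr',atz(b,f(333,228),.045),atz(a,g(436,299),.045), 'inner',atz(b,f(363,290),.045),atz(a,g(388,287),.045))
for z in(.035,.04,.045):print('mk in',z,atz(b,f(421,152),z),atz(a,g(410,382),z),'out',atz(b,f(425,112),z))
print(tri([(b,f(421,152)),(a,g(410,382))]))
# circle of base in top & scene: candidates (edge pts of disc, z .045)
P=[f(172,450),f(200,350),f(290,240),f(430,185),f(560,205),f(650,265)]
Q=np.array([atz(b,p,.045)[:2] for p in P])
from scipy.optimize import least_squares
r=least_squares(lambda v:np.hypot(*(Q-v[:2]).T)-v[2],[.58,-.14,.1]);print('disc',r.x,r.fun)
P=[f(85,450),f(130,290),f(250,175),f(490,105),f(580,125),f(680,190)]
Q=np.array([atz(b,p,.035)[:2] for p in P])
r=least_squares(lambda v:np.hypot(*(Q-v[:2]).T)-v[2],[.58,-.14,.1]);print('base',r.x,r.fun)
E
python3 cal.py
```

```text
ptr [ 0.67182976 -0.0985921   0.045     ] [ 0.66925671 -0.09887326  0.045     ] inner [ 0.65005873 -0.10874115  0.045     ] [ 0.64867446 -0.11130534  0.045     ]
mk in 0.035 [ 0.69963541 -0.13037667  0.035     ] [ 0.69312294 -0.13643898  0.035     ] out [ 0.71372755 -0.13197151  0.035     ]
mk in 0.04 [ 0.69887373 -0.12996019  0.04      ] [ 0.69611574 -0.13925528  0.04      ] out [ 0.71292117 -0.13154996  0.04      ]
mk in 0.045 [ 0.69811204 -0.1295437   0.045     ] [ 0.69910855 -0.14207158  0.045     ] out [ 0.71211479 -0.13112842  0.045     ]
(array([ 0.69656307, -0.13361853,  0.03609378]), [np.float64(0.004418759743837332), np.float64(0.004418759743837393)])
disc [ 0.58820113 -0.14009685  0.09803711] [ 0.0005193  -0.00054166 -0.00043104  0.0005798   0.00027646 -0.00040285]
base [ 0.58673052 -0.140221    0.12882188] [ 8.67619148e-05  1.09483292e-03 -2.37831281e-03  1.22867977e-03
  1.42096534e-03 -1.45292714e-03]
```

```bash
python3 - <<'E'
from h import *
b=snap('top'); a=snap('scene')
i=b['image'][190:235,280:340]; cv2.imwrite('pics/tk.png',cv2.resize(i[:,:,::-1],(800,600),interpolation=cv2.INTER_CUBIC))
i=a['image'][195:240,185:245]; cv2.imwrite('pics/sk.png',cv2.resize(i[:,:,::-1],(800,600),interpolation=cv2.INTER_CUBIC))
print(tri([(a,(214.5,207.9)),(b,(216.5,307.6))]))
for z in(.107,.123):print(atz(b,(208.4,307.6),z),atz(b,(224.6,307.6),z))
E
```

```text
(array([ 0.43134427, -0.14276688,  0.09755449]), [np.float64(0.0013690685694573346), np.float64(0.0013690685694572925)])
[ 0.45921657 -0.14113219  0.107     ] [ 0.40551841 -0.14044821  0.107     ]
[ 0.45921944 -0.13962126  0.123     ] [ 0.40609237 -0.13894455  0.123     ]
```

View pics/tk.png

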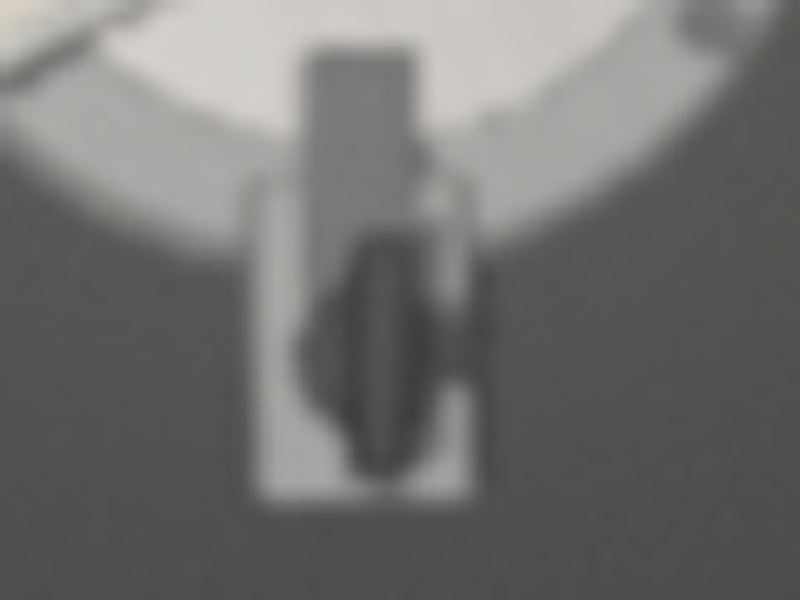

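View pics/sk.png

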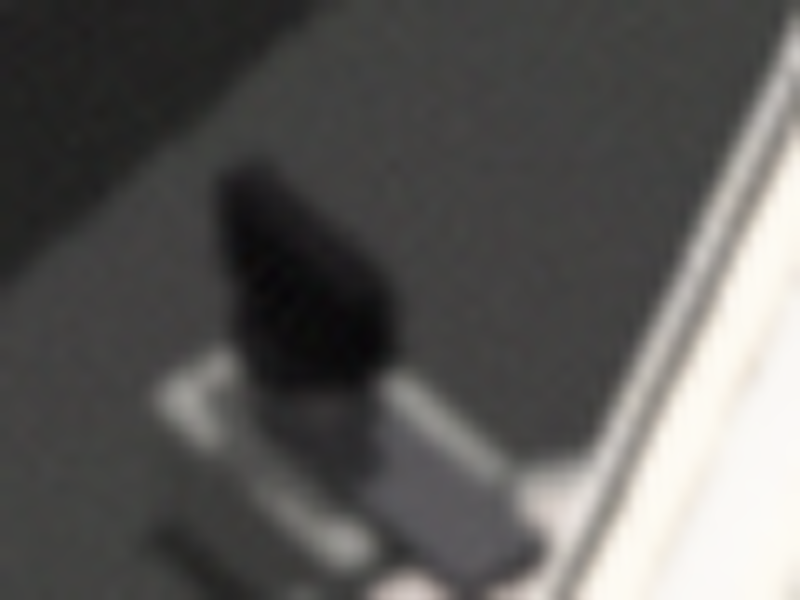

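```bash
python3 - <<'E'
from h import *
b=snap('top'); a=snap('scene')
f=lambda x,y:((y+.5)/(40/3)-.5+190,(x+.5)/(40/3)-.5+280)
g=lambda x,y:((y+.5)/(40/3)-.5+195,(x+.5)/(40/3)-.5+185)
print('near top',tri([(b,f(380,470)),(a,g(240,170))]))
print('far top',tri([(b,f(380,242)),(a,g(375,275))]))
print('ctr',tri([(b,f(380,356)),(a,g(306,283))]))
for p in [(.432,-.1435,.115),(.432,-.1435,.083)]:print(proj(a,p),proj(b,p))
E
```

```text
near top (array([ 0.40381186, -0.14309723,  0.11136302]), [np.float64(0.002025461238445634), np.float64(0.002025461238445769)])
far top (array([ 0.46052494, -0.14312623,  0.11557921]), [np.float64(0.0016779531725562374), np.float64(0.0016779531725562606)])
ctr (array([ 0.43195491, -0.14486613,  0.09343679]), [np.float64(0.0016642641073680486), np.float64(0.0016642641073679753)])
[[207.94381704 210.88285681]] [[308.65224288 216.64081983]]
[[208.50042624 217.85920226]] [[307.73362145 216.47477913]]
```

```bash
cat >> h.py <<'E'
def state():
    o=ctrl.get_obs(); q=o['ee_rot']; Rm=R.from_quat([q[1],q[2],q[3],q[0]]).as_matrix()
    return o,np.array(o['position']),Rm
def down(yaw):
    c,s=np.cos(yaw),np.sin(yaw)
    return np.array([[c,s,0],[s,-c,0],[0,0,-1.]])
def plan(target,Rt=None,n=None,step=.045):
    """print rows (tool frame) linear from now to target, orientation Rt"""
    o,p,R0=state(); target=np.array(target,float)
    if Rt is None: Rt=R0
    rv=R.from_matrix(R0.T@Rt).as_rotvec()
    if n is None: n=int(max(1,np.ceil(np.linalg.norm(target-p)/step),np.ceil(np.linalg.norm(rv)/.14)))
    print('pos',p.round(4),'x-yaw',round(np.arctan2(R0[1,0],R0[0,0]),3),'tilt',round(np.arccos(min(1,-R0[2,2])),4),'n',n,'f',np.round(o['ft_force'],1),'w',round(o['width'],4),'t',o['time_s'])
    for i in range(n):
        Ri=R0@R.from_rotvec(rv*i/n).as_matrix()
        print((rv/n).round(3).tolist(),(100*Ri.T@(target-p)/n).round(2).tolist())
E
python3 -c "
from h import *
plan([.432,-.1435,.2],down(-1.571))"
```

```text
pos [ 0.2242 -0.5022  0.2032] x-yaw -1.151 tilt 0.0 n 10 f [-0.7 -0.2  0.5] w 0.0854 t 2.6
[0.0, -0.0, 0.042] [-2.43, -3.36, 0.03]
[0.0, -0.0, 0.042] [-2.57, -3.26, 0.03]
[0.0, -0.0, 0.042] [-2.7, -3.14, 0.03]
[0.0, -0.0, 0.042] [-2.83, -3.03, 0.03]
[0.0, -0.0, 0.042] [-2.96, -2.91, 0.03]
[0.0, -0.0, 0.042] [-3.08, -2.78, 0.03]
[0.0, -0.0, 0.042] [-3.19, -2.65, 0.03]
[0.0, -0.0, 0.042] [-3.3, -2.51, 0.03]
[0.0, -0.0, 0.042] [-3.4, -2.37, 0.03]
[0.0, -0.0, 0.042] [-3.5, -2.23, 0.03]
```

>>> arm_command:
  deltas: [0,0,0.042,-2.4,-3.4,0,0.6,0,0,0.042,-2.6,-3.3,0,0.6,0,0,0.042,-2.7,-3.1,0,0.6,0,0,0.042,-2.8,-3.0,0,0.6,0,0,0.042,-3.0,-2.9,0,0.6]
  grip_force: 40

```text
time_s: 3.1
position: [0.3294, -0.3218, 0.2016]
ee_rot: [0.0, 0.772, -0.635, -0.0]
ft_force: [0.1, 0.2, -0.2]
width: 0.0514
```

>>> arm_command:
  deltas: [0,0,0.042,-3.1,-2.8,0,0.6,0,0,0.042,-3.2,-2.7,0,0.6,0,0,0.042,-3.3,-2.5,0,0.6,0,0,0.042,-3.4,-2.4,0,0.6,0,0,0.042,-3.5,-2.2,0,0.6]

```text
time_s: 3.6
position: [0.4404, -0.1361, 0.2027]
ee_rot: [0.0, -0.698, 0.716, -0.001]
ft_force: [-0.2, -1.8, 0.1]
width: 0.0513
```

```bash
python3 -c "
from h import *
plan([.432,-.1435,.2],down(-1.571))"
```

```text
pos [ 0.4404 -0.1361  0.2027] x-yaw -1.597 tilt 0.0028 n 1 f [-0.2 -1.8  0.1] w 0.0513 t 3.6
[-0.002, -0.002, -0.026] [0.76, 0.82, 0.26]
```

>>> arm_command:
  deltas: [-0.002,-0.002,-0.026,0.76,0.82,2.0,0.6,0,0,0,0,0,2.5,0.6,0,0,0,0,0,2.0,0.6,0,0,0,0,0,0,0.6]

```text
time_s: 4.0
position: [0.4354, -0.1368, 0.1368]
ee_rot: [-0.001, 0.711, -0.703, 0.001]
ft_force: [0.1, -0.6, -0.0]
width: 0.0512
```

```bash
python3 - <<'E'
from h import *
plan([.432,-.1435,.09],down(-1.571))
b=snap('top'); a=snap('scene')
i=b['image'][190:235,280:340]; cv2.imwrite('pics/tk1.png',cv2.resize(i[:,:,::-1],(800,600),interpolation=cv2.INTER_CUBIC))
i=a['image'][165:240,165:265]; cv2.imwrite('pics/sk1.png',cv2.resize(i[:,:,::-1],(800,600),interpolation=cv2.INTER_CUBIC))
E
```

```text
pos [ 0.4354 -0.1368  0.1368] x-yaw -1.56 tilt 0.0036 n 2 f [ 0.1 -0.6 -0. ] w 0.0512 t 4.0
[-0.002, -0.0, 0.006] [0.33, 0.18, 2.34]
[-0.002, -0.0, 0.006] [0.33, 0.18, 2.34]
```

View pics/sk1.png

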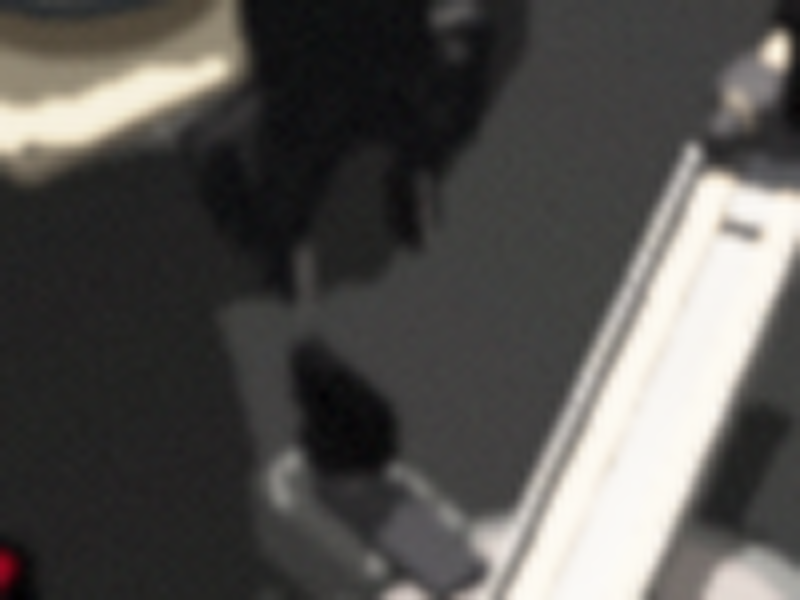

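>>> arm_command:
  deltas: [-0.003,0,0.01,0.65,0.35,0,0.6,0,0,0,0,0,1.5,0.6,0,0,0,0,0,1.5,0.6,0,0,0,0,0,1.0,0.6,0,0,0,0,0,0.4,0.6]

```text
time_s: 4.6
position: [0.4357, -0.149, 0.0996]
ee_rot: [0.002, -0.706, 0.708, -0.007]
ft_force: [-0.2, 0.4, 0.0]
width: 0.0514
```

```bash
python3 - <<'E'
from h import *
plan([.432,-.1435,.088],down(-1.571))
a=snap('scene')
i=a['image'][165:240,165:265]; cv2.imwrite('pics/sk2.png',cv2.resize(i[:,:,::-1],(800,600),interpolation=cv2.INTER_CUBIC))
E
```

```text
pos [ 0.4357 -0.149   0.0996] x-yaw -1.575 tilt 0.0136 n 1 f [-0.2  0.4  0. ] w 0.0514 t 4.6
[-0.012, -0.007, -0.004] [-0.55, 0.39, 1.15]
```

View pics/sk2.png

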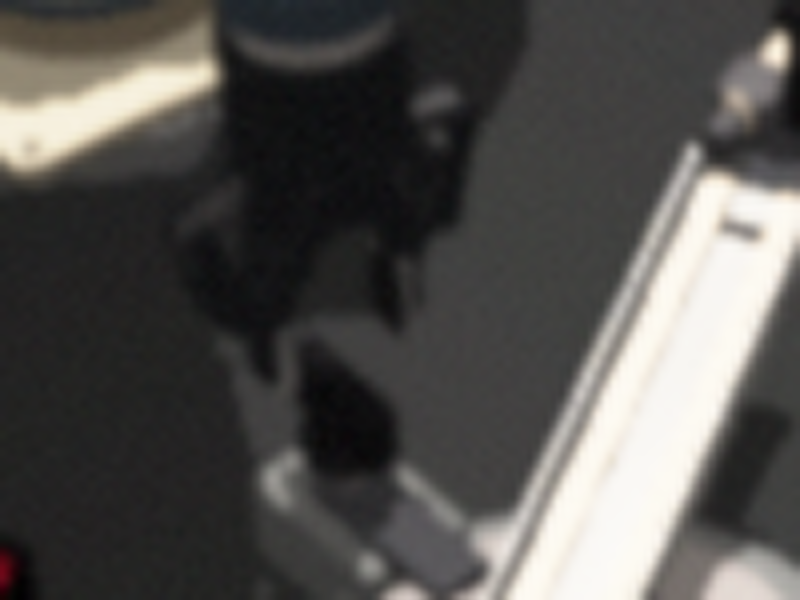

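>>> arm_command:
  deltas: [-0.012,-0.007,0,-0.55,0.4,0,0.5,0,0,0,0,0,0.6,0.5,0,0,0,0,0,0.3,0.5]

```text
time_s: 4.95
position: [0.432, -0.1436, 0.0914]
ee_rot: [-0.0, -0.706, 0.709, -0.0]
ft_force: [-0.5, 0.8, 0.6]
width: 0.0428
```

```bash
python3 - <<'E'
from h import *
plan([.432,-.1435,.088],down(-1.571))
E
```

```text
pos [ 0.432  -0.1436  0.0914] x-yaw -1.575 tilt 0.0006 n 1 f [-0.5  0.8  0.6] w 0.0428 t 4.95
[-0.0, -0.001, -0.004] [-0.01, 0.0, 0.34]
```

Good alignment; close on the bar.

>>> arm_command:
  deltas: [0,0,0,0,0,0.2,0.4,0,0,0,0,0,0,0.25,0,0,0,0,0,0,0,0,0,0,0,0,0,0,0,0,0,0,0,0,0]
  grip_force: 40

```text
time_s: 5.45
position: [0.4322, -0.1435, 0.0892]
ee_rot: [-0.0, -0.706, 0.709, -0.0]
ft_force: [-0.3, 0.0, 0.3]
width: 0.0001
```

```bash
python3 - <<'E'
from h import *
obs()
a=snap('scene')
i=a['image'][165:240,165:265]; cv2.imwrite('pics/sk3.png',cv2.resize(i[:,:,::-1],(800,600),interpolation=cv2.INTER_CUBIC))
E
```

```text
{'time_s': 5.45, 'joint_pos': [-0.5048, 0.1654, -0.4052, 0.9997, -0.0005, 2.6407], 'qvel': [-0.002, 0.0001, -0.0002, 0.0013, 0.0001, -0.0004], 'joint_torque': [0.0053, -44.2397, 30.6939, -0.0059, -0.0013, -0.0], 'position': [0.4322, -0.1435, 0.0892], 'ee_rot': [-0.0001, -0.7057, 0.7085, -0.0003], 'ft_force': [-0.2844, 0.0124, 0.3032], 'wrist_torque': [0.0067, -0.0424, -0.0024], 'width': 0.0001}
```

View pics/sk3.png

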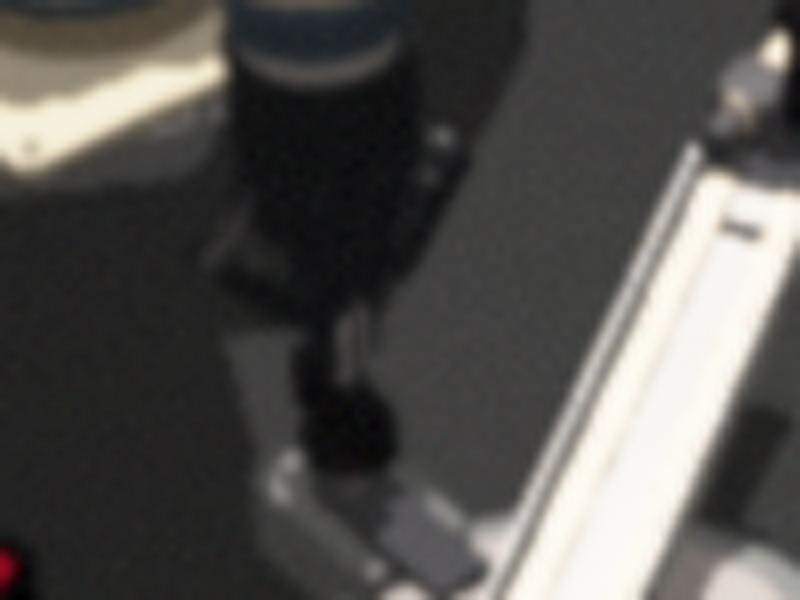

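```bash
python3 - <<'E'
from h import *
b=snap('top');a=snap('scene')
i=b['image'][182:242,270:350].astype(float)*2; i=np.clip(i,0,255).astype(np.uint8); cv2.imwrite('pics/tk3.png',cv2.resize(i[:,:,::-1],(800,600),interpolation=cv2.INTER_CUBIC))
i=np.clip(a['image'][195:225,190:230].astype(float)*4,0,255).astype(np.uint8); cv2.imwrite('pics/sk4.png',cv2.resize(i[:,:,::-1],(800,600),interpolation=cv2.INTER_CUBIC))
print(proj(a,[.432,-.1435,.089]))
E
```

```text
[[208.39712731 216.56668089]]
```

View pics/tk3.png

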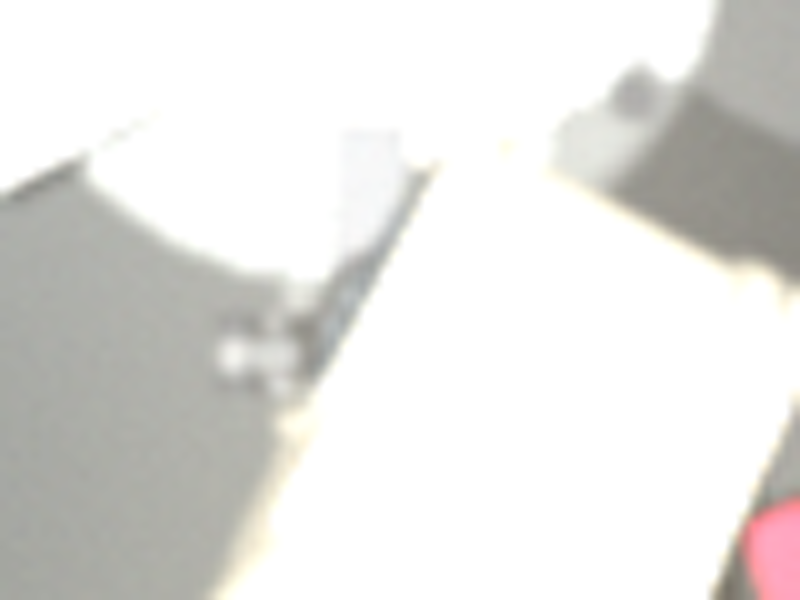

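View pics/sk4.png

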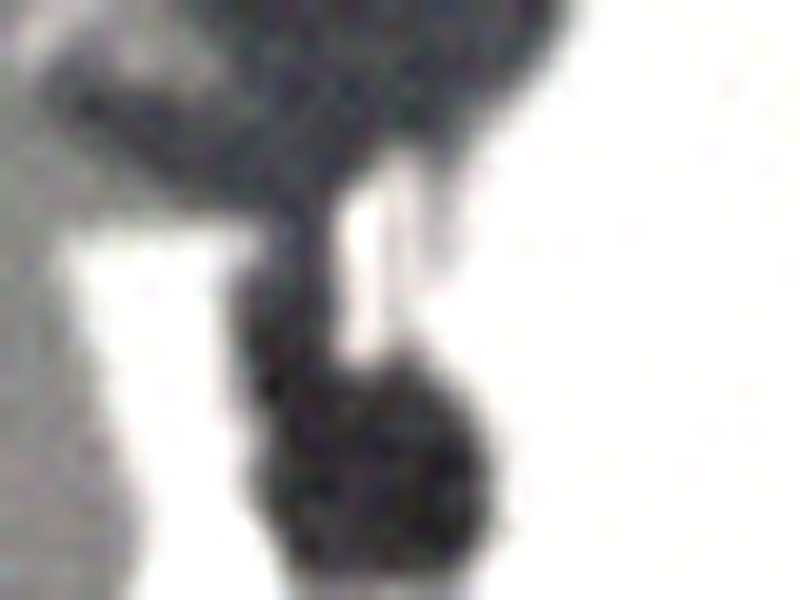

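```bash
python3 - <<'E'
from h import *
a=snap('scene')
for y in(-.149-.026,-.149,-.149+.026):
  for z in(.0996,.108,.115): print(y,z,proj(a,[.4357,y,z]))
E
```

```text
-0.175 0.0996 [[201.20242996 219.03157535]]
-0.175 0.108 [[201.02617102 217.18812308]]
-0.175 0.115 [[200.87837184 215.64082161]]
-0.149 0.0996 [[207.54315897 215.56633728]]
-0.149 0.108 [[207.39330441 213.7259005 ]]
-0.149 0.115 [[207.26766023 212.18125133]]
-0.123 0.0996 [[213.7737961  212.16177068]]
-0.123 0.108 [[213.64940365 210.3246454 ]]
-0.123 0.115 [[213.54512093 208.78289505]]
```

>>> arm_command:
  deltas: [0,0,0,0,0,0.2,0,0,0,0,0,0,0.2,0,0,0,0,0,0,0,0]

```text
time_s: 5.95
position: [0.4324, -0.1436, 0.086]
ee_rot: [0.0, -0.706, 0.709, -0.001]
ft_force: [-1.5, 1.8, 2.9]
width: -0.0
```

>>> arm_command:
  deltas: [0,0,0,0,0,0.2,0,0,0,0,0,0,0.2,0,0,0,0,0,0,0,0]

```text
time_s: 6.25
position: [0.4327, -0.1438, 0.0864]
ee_rot: [0.001, -0.706, 0.708, -0.003]
ft_force: [0.1, 0.2, -0.4]
width: 0.0005
```

```bash
python3 - <<'E'
from h import *
a=snap('scene');obs()
i=np.clip(a['image'][195:225,190:230].astype(float)*4,0,255).astype(np.uint8); cv2.imwrite('pics/sk5.png',cv2.resize(i[:,:,::-1],(800,600),interpolation=cv2.INTER_CUBIC))
E
```

```text
{'time_s': 6.3, 'joint_pos': [-0.5045, 0.1648, -0.4141, 0.9848, -0.0009, 2.6407], 'qvel': [-0.0005, 0.0113, -0.007, -0.0145, 0.0012, -0.0009], 'joint_torque': [-0.0396, -43.7096, 30.2472, 0.083, -0.0119, -0.0], 'position': [0.4329, -0.1438, 0.0863], 'ee_rot': [0.0006, -0.7058, 0.7084, -0.0035], 'ft_force': [0.1293, -0.737, 0.2566], 'wrist_torque': [-0.0094, -0.0228, -0.0106], 'width': 0.0001}
```

View pics/sk5.png

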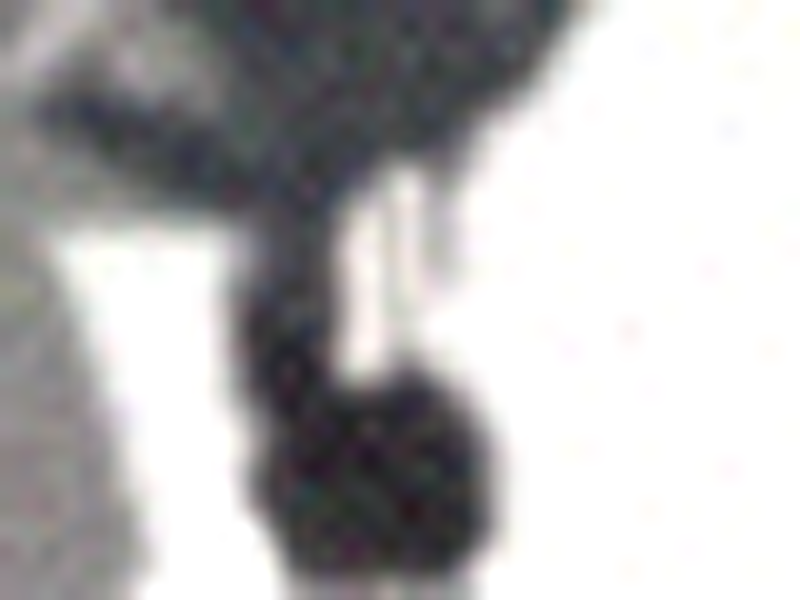

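```bash
python3 - <<'E'
from h import *
a=snap('scene')
c=np.array([.2241,-.5019,0]); x=np.array([.4075,-.913,0])
for z in(.2025,.2155,.22,.23):
  print(z,[proj(a,c+s*x*.045+[0,0,z]).round(1).tolist() for s in(-1,0,1)])
i=cv2.imread('pics/s0.png')[150:225,30:130];cv2.imwrite('pics/s0f.png',cv2.resize(np.clip(i.astype(float)*2.5,0,255).astype(np.uint8),(800,600),interpolation=cv2.INTER_CUBIC))
E
```

```text
0.2025 [[[82.8, 197.2]], [[72.9, 205.8]], [[62.5, 214.7]]]
0.2155 [[[81.8, 194.1]], [[71.7, 202.6]], [[61.3, 211.5]]]
0.22 [[[81.4, 193.0]], [[71.4, 201.5]], [[60.9, 210.4]]]
0.23 [[[80.6, 190.5]], [[70.5, 199.0]], [[59.9, 207.9]]]
```

View pics/s0f.png

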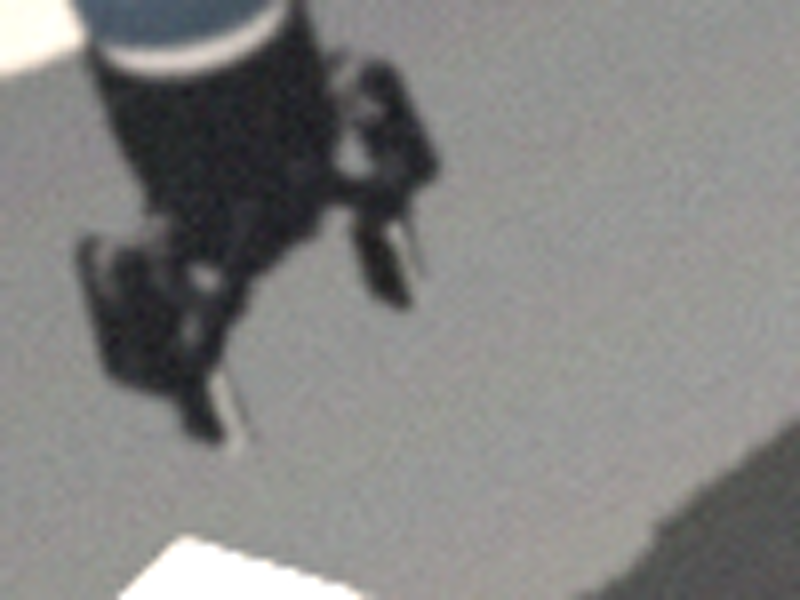

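>>> arm_command:
  deltas: [0,0,0,0,0,-0.6,0.4,0,0,0,0,0,-0.4,0.4,0,0,0,0,0,0,0.4,0,0,0,0,0,0.0,0.4]

```text
time_s: 6.75
position: [0.4327, -0.1438, 0.0961]
ee_rot: [0.0, -0.706, 0.708, -0.003]
ft_force: [-0.2, -0.0, 0.5]
width: 0.0342
```

>>> arm_command:
  deltas: [0,0,0,0,0,0.7,0.4,0,0,0,0,0,0.7,0.4,0,0,0,0,0,0.4,0.4,0,0,0,0,0,0.0,0.4]

```text
time_s: 7.15
position: [0.4323, -0.1436, 0.0755]
ee_rot: [0.0, -0.706, 0.708, -0.002]
ft_force: [0.1, 1.0, -0.1]
width: 0.0343
```

```bash
python3 - <<'E'
from h import *
plan([.432,-.1435,.074],down(-1.571))
E
```

```text
pos [ 0.4323 -0.1436  0.0755] x-yaw -1.575 tilt 0.0039 n 1 f [ 0.1  1.  -0.1] w 0.0343 t 7.15
[-0.003, -0.003, -0.004] [-0.01, 0.03, 0.15]
```

>>> arm_command:
  deltas: [0,0,0,0,0,0.0,0.2,0,0,0,0,0,0,0.1,0,0,0,0,0,0,0,0,0,0,0,0,0,0]

```text
time_s: 7.55
position: [0.4321, -0.1446, 0.0755]
ee_rot: [-0.001, -0.706, 0.709, -0.002]
ft_force: [-0.2, -0.5, -2.4]
width: 0.0138
```

>>> arm_command:
  deltas: [0,0,0,0,0,0,0,0,0,0,0,0,0,0,0,0,-0.06,0,0,0,0,0,0,-0.1,0,0,0,0,0,0,-0.1,0,0,0,0]
  grip_force: 100

```text
time_s: 8.05
position: [0.4321, -0.1443, 0.0757]
ee_rot: [0.001, 0.793, -0.609, 0.002]
ft_force: [-0.7, -0.7, 0.6]
width: 0.0116
```

```bash
python3 - <<'E'
from h import *
plan([.432,-.1435,.0755],down(-.671));obs()
E
```

```text
pos [ 0.4321 -0.1443  0.0757] x-yaw -1.309 tilt 0.0045 n 5 f [-0.7 -0.7  0.6] w 0.0116 t 8.05
[0.0, -0.001, -0.128] [-0.02, -0.0, 0.0]
[0.0, -0.001, -0.128] [-0.02, -0.0, 0.0]
[0.0, -0.001, -0.128] [-0.02, -0.01, 0.0]
[0.0, -0.001, -0.128] [-0.02, -0.01, 0.0]
[0.0, -0.001, -0.128] [-0.01, -0.01, 0.0]
{'time_s': 8.05, 'joint_pos': [-0.5053, 0.1757, -0.4308, 0.9604, -0.0023, 2.3743], 'qvel': [0.0013, -0.0006, -0.0014, 0.0005, 0.0025, -1.0217], 'joint_torque': [0.3386, -44.464, 30.3166, -0.2605, 0.0344, 1.6346], 'position': [0.4321, -0.1443, 0.0757], 'ee_rot': [0.0009, 0.7934, -0.6087, 0.0021], 'ft_force': [-0.7074, -0.7235, 0.5618], 'wrist_torque': [0.0914, 0.1593, -0.1468], 'width': 0.0116}
```

>>> arm_command:
  deltas: [0,0,-0.12,0,0,0,0,0,0,-0.12,0,0,0,0,0,0,-0.12,0,0,0,0,0,0,-0.12,0,0,0,0,0,0,-0.12,0,0,0,0]

```text
time_s: 8.55
position: [0.4318, -0.1438, 0.0757]
ee_rot: [0.001, 0.942, -0.336, 0.001]
ft_force: [-0.8, 0.0, 0.7]
width: 0.0116
```

```bash
python3 - <<'E'
from h import *
plan([.432,-.1435,.0755],down(-.471));
a=snap('scene');print(obs()['wrist_torque'])
i=np.clip(a['image'][165:240,165:265].astype(float)*2.5,0,255).astype(np.uint8); cv2.imwrite('pics/sk6.png',cv2.resize(i[:,:,::-1],(800,600),interpolation=cv2.INTER_CUBIC))
E
```

```text
pos [ 0.4318 -0.1438  0.0757] x-yaw -0.685 tilt 0.0035 n 2 f [-0.8  0.   0.7] w 0.0116 t 8.55
[0.001, -0.002, -0.107] [0.0, -0.02, 0.01]
[0.001, -0.002, -0.107] [0.0, -0.02, 0.01]
{'time_s': 8.6, 'joint_pos': [-0.505, 0.1754, -0.4312, 0.9611, -0.0017, 1.7435], 'qvel': [0.0005, 0.0027, 0.0008, 0.0022, -0.0012, 0.2434], 'joint_torque': [-0.069, -44.2659, 30.4096, -0.4041, 0.2014, 1.8091], 'position': [0.4318, -0.1438, 0.0757], 'ee_rot': [0.0011, 0.9431, -0.3324, 0.0014], 'ft_force': [-0.8373, -0.3837, 0.2121], 'wrist_torque': [-0.0075, 0.2469, 0.2924], 'width': 0.0117}
[-0.00747949  0.246936    0.29240601]
```

View pics/sk6.png

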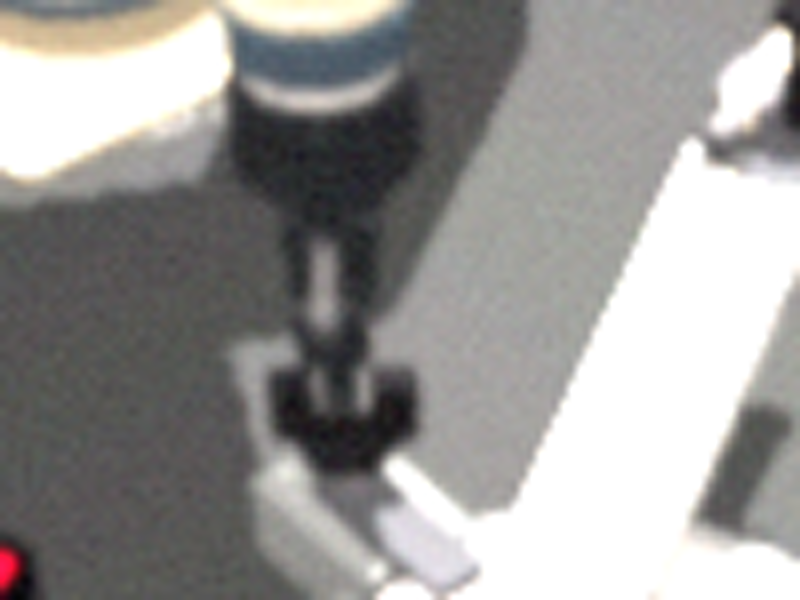

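>>> arm_command:
  deltas: [0,0,-0.1,0,0,0,0,0,0,0,0,0,0,0,0,0,0,0,0,0,0.4,0,0,0,0,0,0,0.4,0,0,0,0,0,-2,0.4]

```text
time_s: 9.1
position: [0.4306, -0.1428, 0.0941]
ee_rot: [0.0, 0.957, -0.29, -0.001]
ft_force: [-0.2, 0.7, 0.4]
width: 0.0343
```

>>> arm_command:
  deltas: [0,0,0,0,0,-4,0.8,0,0,0,0,0,-4.5,0.8,0,0,0,0,0,-4.5,0.8,0,0,0,0,0,-3,0.8,0,0,0,0,0,0,0.8]

```text
time_s: 9.6
position: [0.4307, -0.1421, 0.2622]
ee_rot: [0.0, 0.955, -0.297, 0.0]
ft_force: [1.2, -0.2, -1.6]
width: 0.0681
```

```bash
python3 - <<'E'
from h import *
o,p,Rm=state();print(p)
b=snap('top','t1.png');a=snap('scene','s1.png')
i=b['image'][185:230,210:270]; cv2.imwrite('pics/th.png',cv2.resize(i[:,:,::-1],(800,600),interpolation=cv2.INTER_CUBIC))
i=np.clip(a['image'][140:215,220:320].astype(float)*2,0,255).astype(np.uint8); cv2.imwrite('pics/sh.png',cv2.resize(i[:,:,::-1],(800,600),interpolation=cv2.INTER_CUBIC))
E
```

```text
[ 0.43073732 -0.14214722  0.26216048]
```

View pics/th.png

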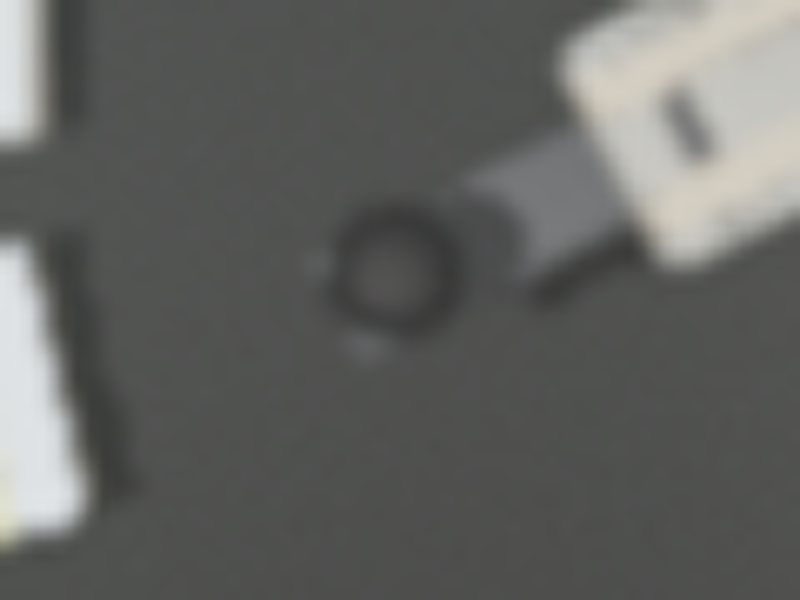

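View pics/sh.png

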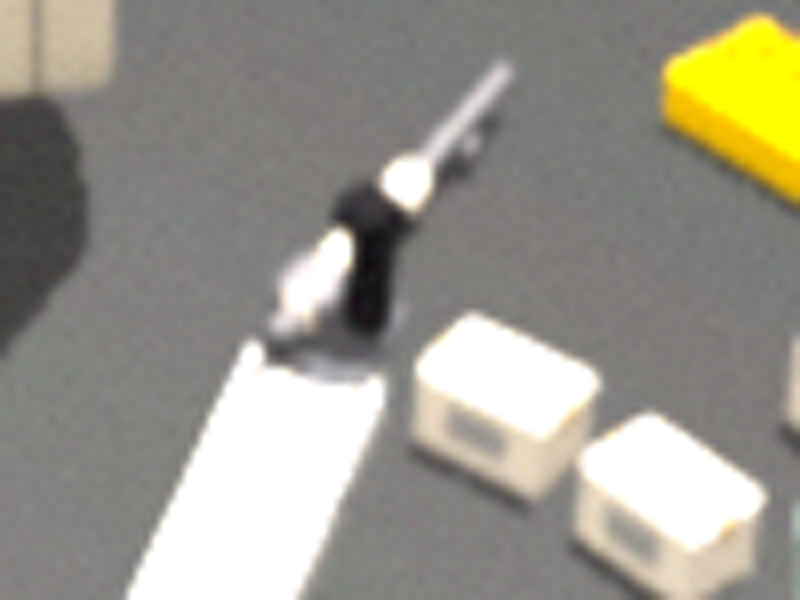

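```bash
python3 - <<'E'
from h import *
a=snap('scene');b=snap('top')
print(tri([(b,(204.7,239.5)),(a,(165.1,265.7))]))
print('foot',[atz(a,(140+325/8-.5,220+370/8-.5),z) for z in (.13,.15)])
for z in(.17,.19,.21,.225):print(z,atz(b,(204.7,239.5),z))
# cartons by outline, compare
for nm,s in(('s',a),('t',b)):
    for r in ctrl.outline_of('carton1',s):
        if r['conf']<.4 or r['mask'].sum()>1000: continue
        rc=cv2.minAreaRect(cv2.findNonZero(r['mask'].astype(np.uint8)));c=rc[0]
        print(nm,np.round(c,1),atz(s,(c[1],c[0]),.023 if nm=='s' else .046).round(4))
plan([.432,-.1435,.2])
E
```

```text
(array([0.47164902, 0.07767465, 0.22162206]), [np.float64(0.0012926006943806052), np.float64(0.0012926006943806607)])
foot [array([0.44761486, 0.10159295, 0.13      ]), array([0.46593532, 0.08420594, 0.15      ])]
0.17 [0.47298634 0.08153351 0.17      ]
0.19 [0.47279903 0.08041522 0.19      ]
0.21 [0.47261172 0.07929692 0.21      ]
0.225 [0.47247123 0.0784582  0.225     ]
s [303.3 204.3] [0.5473 0.2047 0.023 ]
s [282.2 191.1] [0.4411 0.1976 0.023 ]
s [328.4 191.7] [0.5595 0.3324 0.023 ]
t [207.5 214.1] [0.4425 0.1996 0.046 ]
t [169.2 181.9] [0.5557 0.333  0.046 ]
t [206. 184.] [0.5471 0.2044 0.046 ]
pos [ 0.4289 -0.1413  0.2569] x-yaw -0.6 tilt 0.008 n 2 f [0.2 0.  0.8] w 0.0683 t 9.9
[0.0, 0.0, 0.0] [0.22, 0.0, 2.84]
[0.0, 0.0, 0.0] [0.22, 0.0, 2.84]
```

```bash
python3 - <<'E'
from h import *
plan([.4725,.079,.262],down(.466))
E
```

```text
pos [ 0.4289 -0.1413  0.2569] x-yaw -0.6 tilt 0.008 n 8 f [0.2 0.  0.8] w 0.0683 t 9.9
[-0.0, 0.001, -0.133] [-1.11, -2.58, -0.06]
[-0.0, 0.001, -0.133] [-0.75, -2.7, -0.06]
[-0.0, 0.001, -0.133] [-0.39, -2.78, -0.06]
[-0.0, 0.001, -0.133] [-0.01, -2.81, -0.06]
[-0.0, 0.001, -0.133] [0.36, -2.78, -0.06]
[-0.0, 0.001, -0.133] [0.73, -2.71, -0.06]
[-0.0, 0.001, -0.133] [1.08, -2.59, -0.06]
[-0.0, 0.001, -0.133] [1.41, -2.42, -0.06]
```

>>> arm_command:
  deltas: [0,0,-0.133,-1.1,-2.6,0,0.8,0,0,-0.133,-0.75,-2.7,0,0.8,0,0,-0.133,-0.4,-2.8,0,0.8,0,0,-0.133,0,-2.8,0,0.8,0,0,-0.133,0.36,-2.8,0,0.8]

```text
time_s: 10.4
position: [0.4547, -0.001, 0.2517]
ee_rot: [-0.003, 0.999, 0.039, -0.008]
ft_force: [1.0, -0.7, -0.5]
width: 0.0684
```

>>> arm_command:
  deltas: [0,0,-0.133,0.7,-2.7,0,0.8,0,0,-0.133,1.1,-2.6,0,0.8,0,0,-0.1,1.2,-1.8,0,0.8,0,0,0,0,0,0,0.8]

```text
time_s: 10.8
position: [0.4685, 0.0812, 0.2476]
ee_rot: [-0.006, 0.973, 0.231, -0.011]
ft_force: [-0.3, 0.3, -1.1]
width: 0.0685
```

```bash
python3 - <<'E'
from h import *
plan([.4725,.079,.23],down(.466))
E
```

```text
pos [0.4685 0.0812 0.2476] x-yaw 0.466 tilt 0.0252 n 1 f [-0.3  0.3 -1.1] w 0.0685 t 10.8
[-0.017, 0.018, 0.0] [0.29, 0.4, 1.74]
```

>>> arm_command:
  deltas: [-0.017,0.018,0,0.25,0.35,0,0.8,0,0,0,0,0,0,0.8]

```text
time_s: 11.0
position: [0.4721, 0.0787, 0.2459]
ee_rot: [0.0, 0.973, 0.23, -0.001]
ft_force: [-0.8, -0.3, -0.1]
width: 0.0681
```

```bash
python3 - <<'E'
from h import *
plan([.4725,.079,.162],down(.466))
a=snap('scene');b=snap('top')
i=np.clip(a['image'][120:195,210:310].astype(float)*2,0,255).astype(np.uint8); cv2.imwrite('pics/sh2.png',cv2.resize(i[:,:,::-1],(800,600),interpolation=cv2.INTER_CUBIC))
E
```

```text
pos [0.4721 0.0787 0.2459] x-yaw 0.463 tilt 0.0017 n 2 f [-0.8 -0.3 -0.1] w 0.0681 t 11.0
[0.0, 0.001, -0.001] [0.03, -0.01, 4.19]
[0.0, 0.001, -0.001] [0.03, -0.0, 4.19]
```

View pics/sh2.png

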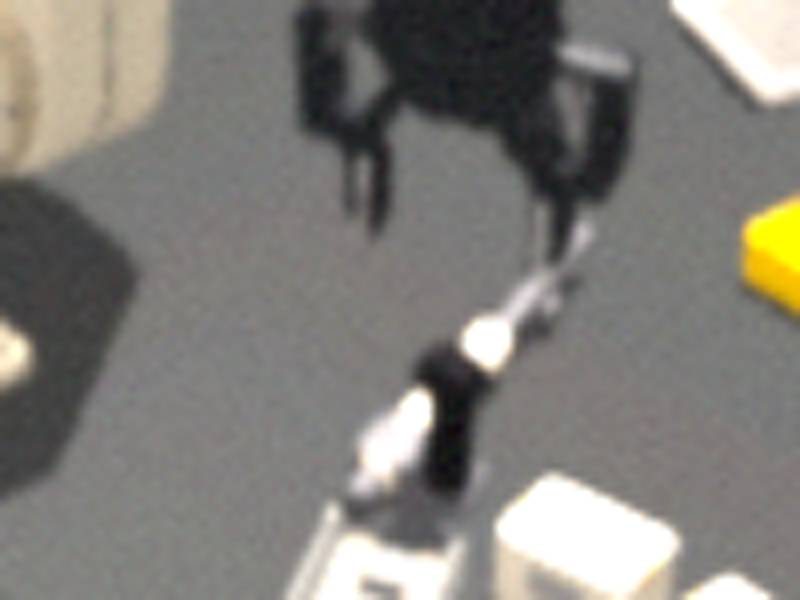

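>>> arm_command:
  deltas: [0,0,0,0,0,2.5,0.8,0,0,0,0,0,2.5,0.8,0,0,0,0,0,2.0,0.8,0,0,0,0,0,1.0,0.8,0,0,0,0,0,0,0.8]

```text
time_s: 11.6
position: [0.4721, 0.0747, 0.1648]
ee_rot: [0.001, 0.974, 0.225, 0.0]
ft_force: [0.4, 0.9, 0.4]
width: 0.0682
```

```bash
python3 - <<'E'
from h import *
plan([.4725,.079,.162],down(.466))
a=snap('scene');b=snap('top')
i=np.clip(a['image'][120:195,210:310].astype(float)*2,0,255).astype(np.uint8); cv2.imwrite('pics/sh3.png',cv2.resize(i[:,:,::-1],(800,600),interpolation=cv2.INTER_CUBIC))
E
```

```text
pos [0.4721 0.0747 0.1648] x-yaw 0.453 tilt 0.0012 n 1 f [0.4 0.9 0.4] w 0.0682 t 11.6
[0.001, -0.0, -0.013] [0.22, -0.37, 0.28]
```

View pics/sh3.png

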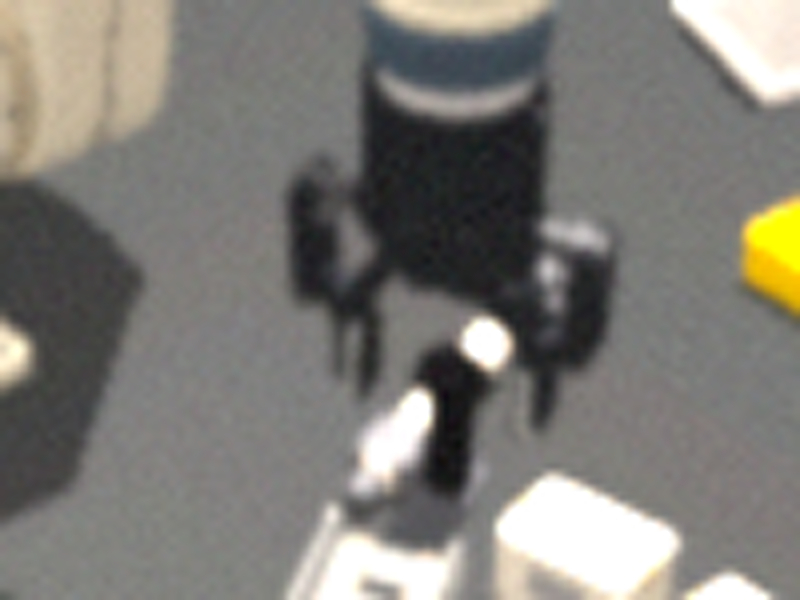

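>>> arm_command:
  deltas: [0,0,0,0.2,-0.35,0.4,0.8,0,0,0,0,0,0,0.5,0,0,0,0,0,0,0.2,0,0,0,0,0,0,0.1,0,0,0,0,0,0,0.1]
  grip_force: 30

```text
time_s: 12.2
position: [0.4745, 0.0792, 0.1647]
ee_rot: [0.001, 0.974, 0.225, 0.003]
ft_force: [-0.5, 0.3, -0.9]
width: 0.0207
```

```bash
python3 - <<'E'
from h import *
o,p,Rm=state()
print(p,o['width'],np.round(o['ft_force'],1))
c=np.array([.588,-.1405]); d=p[:2]-c; print(np.hypot(*d),np.arctan2(d[1],d[0]))
E
```

```text
[0.47451874 0.07919031 0.16470785] 0.02071348546863865 [-0.5  0.3 -0.9]
0.2472687356242274 2.0475969512364567
```

>>> arm_command:
  deltas: [0,0,0.04,1.0,0,0,0.1,0,0,0.05,1.24,0,0,0.1,0,0,0.05,1.24,0,0,0.1,0,0,0.05,1.24,0,0,0.1,0,0,0.05,1.24,0,0,0.1]

```text
time_s: 12.7
position: [0.529, 0.0989, 0.1647]
ee_rot: [0.003, 0.995, 0.102, 0.001]
ft_force: [-1.2, -2.1, 0.7]
width: 0.0211
```

```bash
cat > la.py <<'E'
from h import *
def la():
    o,p,Rm=state()
    c=np.array([.588,-.1405]); d=p[:2]-c
    print(p.round(4),round(o['width'],4),np.round(o['ft_force'],1),'r',np.hypot(*d).round(4),'idx',(np.arctan2(d[1],d[0])-np.pi/2).round(4),'yaw',np.arctan2(Rm[1,0],Rm[0,0]).round(4),o['time_s'])
la()
E
python3 la.py
```

```text
[0.529  0.0989 0.1647] 0.0211 [-1.2 -2.1  0.7] r 0.2466 idx 0.2417 yaw 0.2052 12.7
```

>>> arm_command:
  deltas: [0,0,0.04,1.2,0,0,0.1,0,0,0.05,1.2,0,0,0.1,0,0,0,0,0,0,0.1]

```text
time_s: 13.0
position: [0.5544, 0.1035, 0.1648]
ee_rot: [0.003, 0.998, 0.055, 0.001]
ft_force: [2.3, 0.1, 1.4]
width: 0.021
```

```bash
python3 la.py; python3 - <<'E'
from h import *
b=snap('top'); a=snap('scene')
i=b['image'][125:185,260:340]; cv2.imwrite('pics/tz1.png',cv2.resize(i[:,:,::-1],(800,600),interpolation=cv2.INTER_CUBIC))
i=a['image'][235:295,225:305]; cv2.imwrite('pics/sz1.png',cv2.resize(i[:,:,::-1],(800,600),interpolation=cv2.INTER_CUBIC))
E
```

```text
[0.5544 0.1035 0.1648] 0.021 [2.3 0.1 1.4] r 0.2463 idx 0.1367 yaw 0.111 13.0
```

View pics/tz1.png

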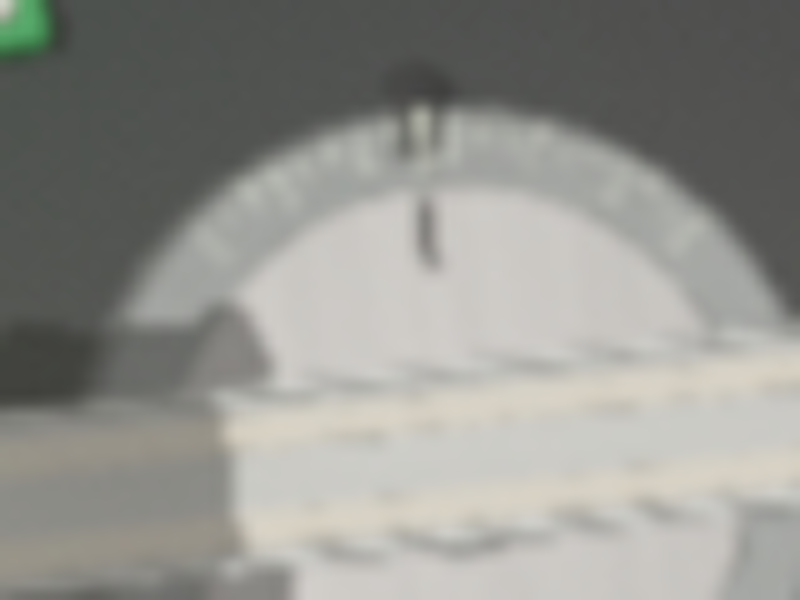

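View pics/sz1.png

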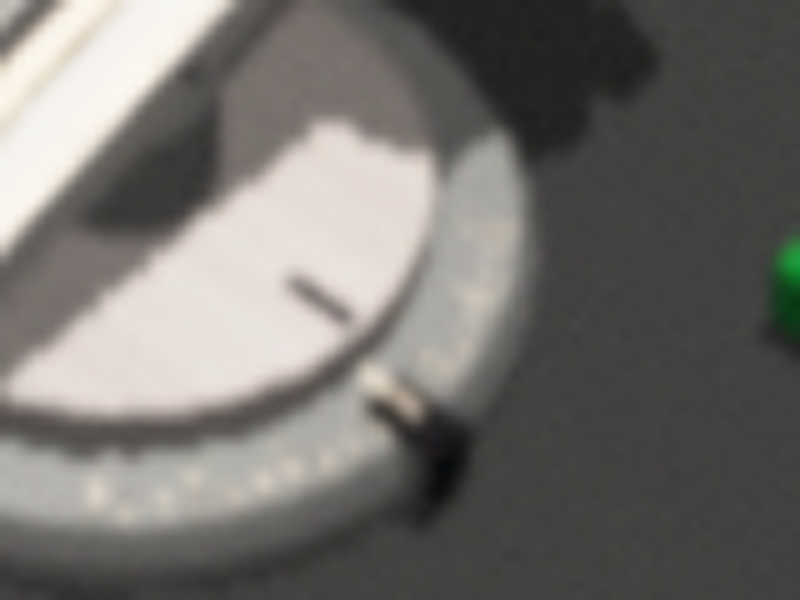

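```bash
python3 - <<'E'
from h import *
b=snap('top'); a=snap('scene')
f=lambda x,y:((y+.5)/10-.5+125,(x+.5)/10-.5+260)
g=lambda x,y:((y+.5)/10-.5+235,(x+.5)/10-.5+225)
c=np.array([.588,-.1405])
def pr(n,P):
    d=P[:2]-c; print(n,P.round(4),'r',np.hypot(*d).round(4),'ang',np.arctan2(d[1],d[0]).round(4))
pr('ptr top',atz(b,f(427,197),.045));pr('ptr sc',atz(a,g(352,323),.045))
pr('in top',atz(b,f(432,267),.045));pr('in sc',atz(a,g(290,280),.045))
for z in(.03,.035,.04,.045):
    pr('mk top %g'%z,atz(b,f(424,165),z));pr('mk out top',atz(b,f(424,108),z));pr('   sc in',atz(a,g(364,370),z));pr('   sc out',atz(a,g(415,412),z))
print(tri([(b,f(424,165)),(a,g(364,370))]),tri([(b,f(424,112)),(a,g(418,415))]))
print(f(424,108))
E
```

```text
ptr top [ 0.6823 -0.1314  0.045 ] r 0.0948 ang 0.096
ptr sc [ 0.6814 -0.1318  0.045 ] r 0.0938 ang 0.0927
in top [ 0.6578 -0.1328  0.045 ] r 0.0703 ang 0.1095
in sc [ 0.6555 -0.1351  0.045 ] r 0.0677 ang 0.0806
mk top 0.03 [ 0.6958 -0.1318  0.03  ] r 0.1081 ang 0.0807
mk out top [ 0.716  -0.1321  0.03  ] r 0.1282 ang 0.0659
   sc in [ 0.6889 -0.1331  0.03  ] r 0.1012 ang 0.0737
   sc out [ 0.7118 -0.1321  0.03  ] r 0.1241 ang 0.0675
mk top 0.035 [ 0.695  -0.1314  0.035 ] r 0.1074 ang 0.0851
mk out top [ 0.7151 -0.1316  0.035 ] r 0.1275 ang 0.0696
   sc in [ 0.6919 -0.1359  0.035 ] r 0.104 ang 0.0445
   sc out [ 0.7147 -0.135   0.035 ] r 0.1268 ang 0.0437
mk top 0.04 [ 0.6943 -0.1309  0.04  ] r 0.1067 ang 0.0897
mk out top [ 0.7143 -0.1312  0.04  ] r 0.1267 ang 0.0733
   sc in [ 0.6949 -0.1387  0.04  ] r 0.1069 ang 0.0169
   sc out [ 0.7176 -0.1378  0.04  ] r 0.1296 ang 0.021
mk top 0.045 [ 0.6935 -0.1305  0.045 ] r 0.106 ang 0.0942
mk out top [ 0.7135 -0.1308  0.045 ] r 0.1259 ang 0.0771
   sc in [ 0.6979 -0.1415  0.045 ] r 0.1099 ang -0.0092
   sc out [ 0.7204 -0.1406  0.045 ] r 0.1324 ang -0.0008
(array([ 0.69331937, -0.13346442,  0.0344902 ]), [np.float64(0.0027320043747762054), np.float64(0.00273200437477621)]) (array([ 0.71407213, -0.13233296,  0.03086906]), [np.float64(0.0004879283910980992), np.float64(0.0004879283910982111)])
(135.35, 301.95)
```

>>> arm_command:
  deltas: [0,0,0.02,0.55,0,0,0.1,0,0,0,0,0,0,0.1,0,0,0,0,0,0,0.1]

```text
time_s: 13.5
position: [0.5573, 0.1039, 0.1648]
ee_rot: [0.003, 0.999, 0.046, 0.0]
ft_force: [1.0, -0.2, -0.5]
width: 0.021
```

```bash
python3 la.py
```

```text
[0.5573 0.1039 0.1648] 0.021 [ 1.  -0.2 -0.5] r 0.2463 idx 0.1251 yaw 0.0927 13.5
```

One more small nudge, then release and look.

>>> arm_command:
  deltas: [0,0,0.01,0.45,0,0,0.1,0,0,0,0,0,0,0.1,0,0,0,0,0,0,0.6,0,0,0,0,0,0,0.8,0,0,0,0,0,0,0.8]

```text
time_s: 14.0
position: [0.5614, 0.1043, 0.1647]
ee_rot: [0.003, 0.999, 0.041, -0.0]
ft_force: [-0.0, 0.5, 0.2]
width: 0.0636
```

```bash
python3 la.py;  python3 - <<'E'
from h import *
b=snap('top'); a=snap('scene')
i=b['image'][125:185,260:340]; cv2.imwrite('pics/tz2.png',cv2.resize(i[:,:,::-1],(800,600),interpolation=cv2.INTER_CUBIC))
i=a['image'][235:295,225:305]; cv2.imwrite('pics/sz2.png',cv2.resize(i[:,:,::-1],(800,600),interpolation=cv2.INTER_CUBIC))
E
```

```text
[0.5614 0.1043 0.1647] 0.0636 [-0.   0.5  0.2] r 0.2462 idx 0.1081 yaw 0.0816 14.0
```

View pics/tz2.png

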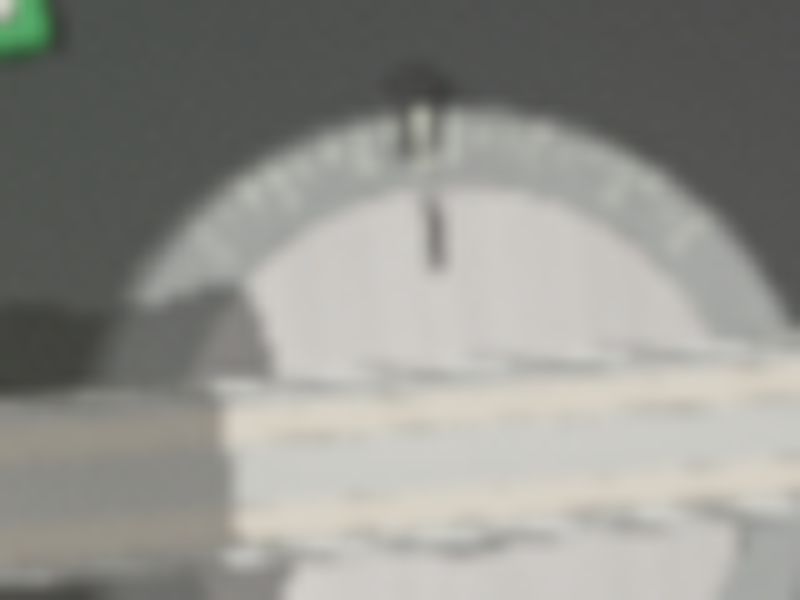

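View pics/sz2.png

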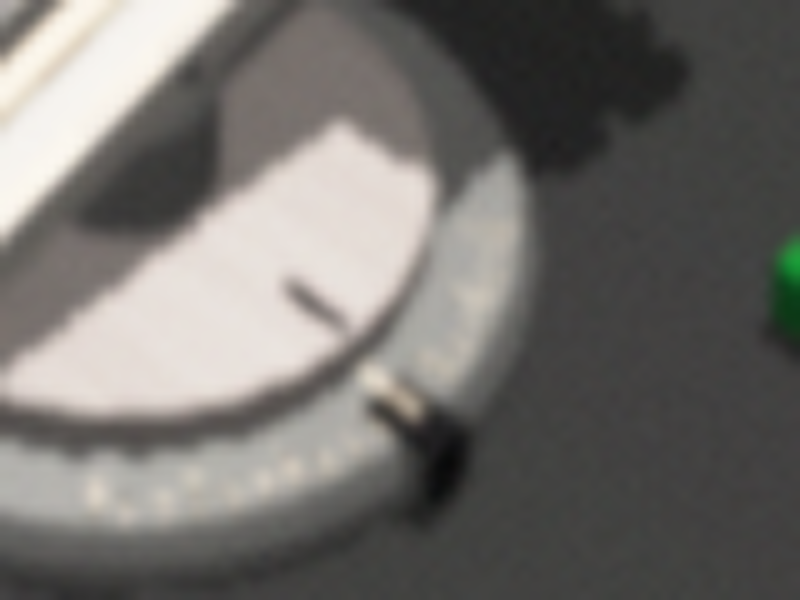

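```bash
python3 - <<'E'
from h import *
b=snap('top'); a=snap('scene')
f=lambda x,y:((y+.5)/10-.5+125,(x+.5)/10-.5+260)
g=lambda x,y:((y+.5)/10-.5+235,(x+.5)/10-.5+225)
c=np.array([.588,-.1405])
def pr(n,P):
    d=P[:2]-c; print(n,P.round(4),'r',np.hypot(*d).round(4),'ang',np.arctan2(d[1],d[0]).round(4))
pr('ptr top',atz(b,f(434,197),.045));pr('ptr sc',atz(a,g(349,326),.045))
pr('in top',atz(b,f(438,269),.045));pr('in sc',atz(a,g(286,281),.045))
i=b['image'][110:215,240:380]; cv2.imwrite('pics/tl.png',cv2.resize(i[:,:,::-1],(800,600),interpolation=cv2.INTER_CUBIC))
i=a['image'][150:300,180:380]; cv2.imwrite('pics/sl.png',cv2.resize(i[:,:,::-1],(800,600),interpolation=cv2.INTER_CUBIC))
plan([.4315,-.1435,.2],down(-.6))
E
```

```text
ptr top [ 0.6823 -0.1338  0.045 ] r 0.0945 ang 0.0704
ptr sc [ 0.6817 -0.1333  0.045 ] r 0.0939 ang 0.0763
in top [ 0.6571 -0.1349  0.045 ] r 0.0694 ang 0.0809
in sc [ 0.6549 -0.1363  0.045 ] r 0.0671 ang 0.0629
pos [0.5614 0.1043 0.1647] x-yaw 0.082 tilt 0.0057 n 7 f [ 0.1 -0.4  0.4] w 0.0684 t 14.2
[0.001, -0.0, 0.097] [-2.14, 3.38, -0.48]
[0.001, -0.0, 0.097] [-1.8, 3.57, -0.49]
[0.001, -0.0, 0.097] [-1.44, 3.73, -0.49]
[0.001, -0.0, 0.097] [-1.08, 3.85, -0.49]
[0.001, -0.0, 0.097] [-0.7, 3.94, -0.49]
[0.001, -0.0, 0.097] [-0.31, 3.99, -0.5]
[0.001, -0.0, 0.097] [0.08, 4.0, -0.5]
```

View pics/tl.png

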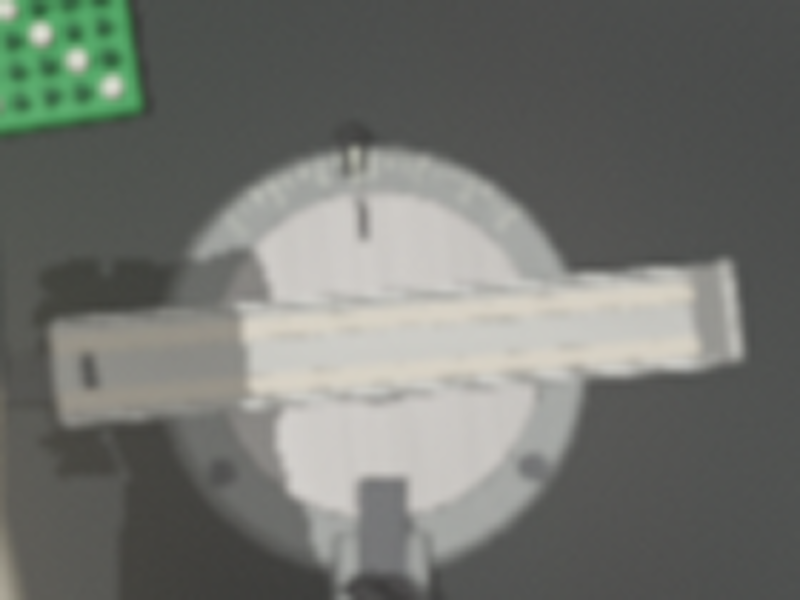

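View pics/sl.png

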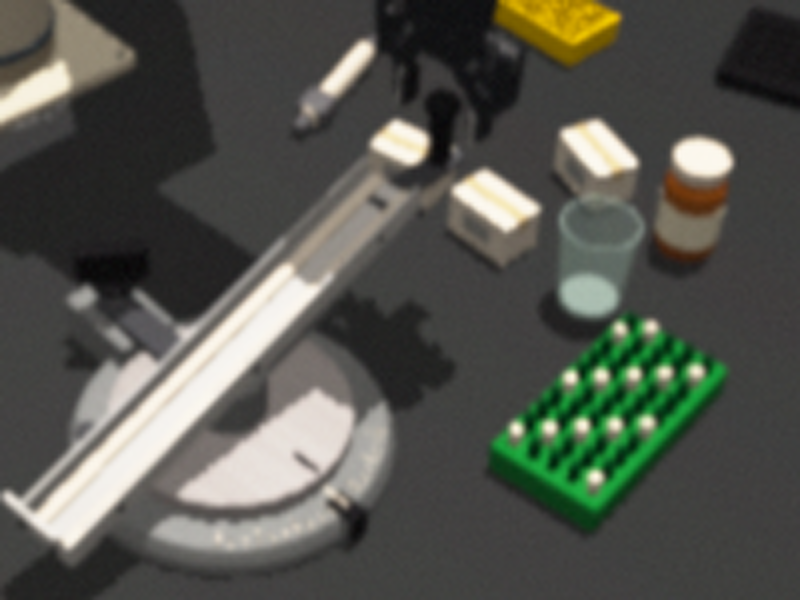

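>>> arm_command:
  deltas: [0,0,0,0,0,-4,0.8,0,0,0,0,0,-4.0,0.8,0,0,0.097,-2.1,3.4,-0.5,0.8,0,0,0.097,-1.8,3.6,0,0.7,0,0,0.097,-1.4,3.7,0,0.6]

```text
time_s: 14.7
position: [0.5063, -0.0013, 0.2523]
ee_rot: [0.003, 0.994, -0.105, -0.0]
ft_force: [0.8, -0.5, 0.6]
width: 0.0514
```

>>> arm_command:
  deltas: [0,0,0.097,-1.1,3.85,0,0.5,0,0,0.097,-0.7,3.9,0,0.5,0,0,0.097,-0.3,4,1,0.5,0,0,0.097,0.0,3.2,1,0.5,0,0,0,0,0,0,0.5]

```text
time_s: 15.2
position: [0.4294, -0.1424, 0.2341]
ee_rot: [0.004, 0.952, -0.306, 0.002]
ft_force: [-0.6, -0.2, -0.6]
width: 0.0427
```

```bash
python3 - <<'E'
from h import *
plan([.4315,-.1435,.12],down(-.6))
E
```

```text
pos [ 0.4294 -0.1424  0.2341] x-yaw -0.621 tilt 0.0087 n 3 f [-0.6 -0.2 -0.6] w 0.0427 t 15.2
[0.002, -0.002, -0.007] [0.06, -0.03, 3.8]
[0.002, -0.002, -0.007] [0.06, -0.03, 3.8]
[0.002, -0.002, -0.007] [0.07, -0.02, 3.8]
```

>>> arm_command:
  deltas: [0,0,-0.03,0.2,-0.1,3.5,0.5,0,0,0,0,0,4,0.5,0,0,0,0,0,3,0.5,0,0,0,0,0,1,0.5,0,0,0,0,0,0,0.5]

```text
time_s: 15.7
position: [0.4336, -0.1441, 0.1182]
ee_rot: [0.004, 0.957, -0.29, 0.005]
ft_force: [-0.8, 0.2, 0.2]
width: 0.043
```

```bash
python3 - <<'E'
from h import *
plan([.4315,-.1435,.073],down(-.59))
E
```

```text
pos [ 0.4336 -0.1441  0.1182] x-yaw -0.589 tilt 0.0127 n 2 f [-0.8  0.2  0.2] w 0.043 t 15.7
[0.002, -0.006, 0.001] [-0.13, 0.02, 2.26]
[0.002, -0.006, 0.001] [-0.12, 0.03, 2.26]
```

>>> arm_command:
  deltas: [0.004,-0.012,0,-0.2,0,1.0,0.5,0,0,0,0,0,1.0,0.5,0,0,0,0,0,1.0,0.5,0,0,0,0,0,1,0.5,0,0,0,0,0,0.4,0.5]

```text
time_s: 16.2
position: [0.4348, -0.1437, 0.0748]
ee_rot: [0.001, 0.957, -0.289, 0.003]
ft_force: [0.2, 0.1, -0.2]
width: 0.0426
```

```bash
python3 - <<'E'
from h import *
plan([.4315,-.1435,.072],down(-.59))
a=snap('scene')
i=np.clip(a['image'][165:240,165:265].astype(float)*2.5,0,255).astype(np.uint8); cv2.imwrite('pics/sk7.png',cv2.resize(i[:,:,::-1],(800,600),interpolation=cv2.INTER_CUBIC))
E
```

```text
pos [ 0.4348 -0.1437  0.0748] x-yaw -0.587 tilt 0.0054 n 1 f [ 0.2  0.1 -0.2] w 0.0426 t 16.2
[-0.0, -0.005, 0.003] [-0.29, 0.17, 0.28]
```

View pics/sk7.png

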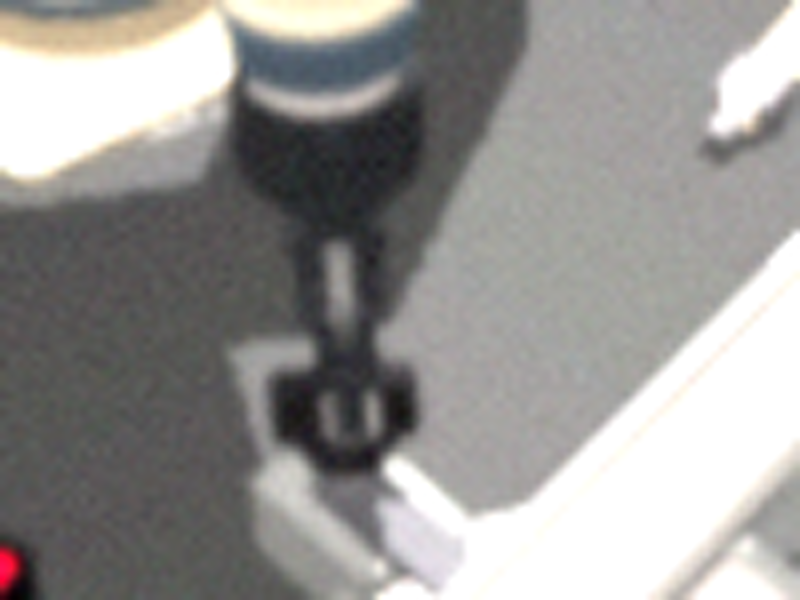

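>>> arm_command:
  deltas: [0,-0.005,0,-0.3,0.15,0.1,0.4,0,0,0,0,0,0,0.2,0,0,0,0,0,0,0,0,0,0,0,0,0,0,0,0,0,0,0,0,0]
  grip_force: 100

```text
time_s: 16.75
position: [0.4316, -0.1435, 0.0741]
ee_rot: [-0.0, 0.957, -0.289, 0.0]
ft_force: [1.1, -0.8, -3.4]
width: 0.0122
```

>>> arm_command:
  deltas: [0,0,0.08,0,0,0,0,0,0,0.12,0,0,0,0,0,0,0.12,0,0,0,0,0,0,0.12,0,0,0,0,0,0,0.12,0,0,0,0]

```text
time_s: 17.25
position: [0.4321, -0.144, 0.0741]
ee_rot: [-0.0, 0.835, -0.55, 0.001]
ft_force: [0.5, -1.0, -3.4]
width: 0.0121
```

```bash
python3 - <<'E'
from h import *
plan([.4315,-.1435,.073],down(-1.571));print(ctrl.get_obs()['wrist_torque'])
E
```

```text
pos [ 0.4321 -0.144   0.0741] x-yaw -1.165 tilt 0.0017 n 3 f [ 0.5 -1.  -3.4] w 0.0121 t 17.25
[-0.0, -0.0, 0.135] [-0.02, 0.01, 0.04]
[-0.0, -0.0, 0.135] [-0.02, 0.01, 0.04]
[-0.0, -0.0, 0.135] [-0.02, 0.02, 0.04]
[-0.14465705 -0.13608141  0.15953846]
```

>>> arm_command:
  deltas: [0,0,0.1,0,0,0,0,0,0,0.1,0,0,0,0,0,0,0.1,0,0,0,0,0,0,0.08,0,0,0,0,0,0,0.05,0,0,0,0]

```text
time_s: 17.75
position: [0.4322, -0.1446, 0.074]
ee_rot: [-0.0, -0.691, 0.723, -0.001]
ft_force: [1.4, -1.1, -2.3]
width: 0.0122
```

```bash
python3 - <<'E'
from h import *
plan([.4315,-.1435,.073],down(-1.6));print(ctrl.get_obs()['wrist_torque'])
E
```

```text
pos [ 0.4322 -0.1446  0.074 ] x-yaw -1.615 tilt 0.0023 n 1 f [ 1.4 -1.1 -2.3] w 0.0122 t 17.75
[-0.001, -0.002, -0.015] [-0.1, 0.08, 0.1]
[-0.04709564 -0.11026804  0.14623273]
```

>>> arm_command:
  deltas: [0,0,0.05,0,0,0,0,0,0,0.04,0,0,0,0,0,0,0,0,0,0,0]

```text
time_s: 18.05
position: [0.4322, -0.1447, 0.074]
ee_rot: [-0.0, -0.657, 0.754, -0.001]
ft_force: [1.2, -1.0, -3.8]
width: 0.012
```

```bash
python3 - <<'E'
from h import *
plan([.4315,-.1435,.073],down(-1.6));print(ctrl.get_obs()['wrist_torque'])
E
```

```text
pos [ 0.4322 -0.1447  0.074 ] x-yaw -1.707 tilt 0.0027 n 1 f [ 1.2 -1.  -3.8] w 0.012 t 18.05
[-0.001, -0.002, -0.107] [-0.11, 0.09, 0.1]
[-0.15021435 -0.10497291  1.52158432]
```

>>> arm_command:
  deltas: [0,0,-0.04,0,0,0,0,0,0,0,0,0,0,0.4,0,0,0,0,0,0,0.4,0,0,0,0,0,-3,0.5,0,0,0,0,0,-4.5,0.8]

```text
time_s: 18.55
position: [0.4292, -0.1429, 0.1464]
ee_rot: [-0.002, -0.673, 0.74, 0.004]
ft_force: [0.6, -0.5, -0.1]
width: 0.0563
```

>>> arm_command:
  deltas: [0,0,0,0,0,-4,0.8,0,0,0,0,0,-4.5,0.8,0,0,0,0,0,-2,1]

```text
time_s: 18.85
position: [0.4297, -0.143, 0.2586]
ee_rot: [-0.001, -0.672, 0.741, 0.002]
ft_force: [-0.3, 0.6, 0.1]
width: 0.0804
```

```bash
python3 - <<'E'
from h import *
o,p,Rm=state();print(p,o['joint_pos'])
b=snap('top'); a=snap('scene')
i=b['image'][125:185,260:340]; cv2.imwrite('pics/tz3.png',cv2.resize(i[:,:,::-1],(800,600),interpolation=cv2.INTER_CUBIC))
i=a['image'][150:300,180:380]; cv2.imwrite('pics/sl3.png',cv2.resize(i[:,:,::-1],(800,600),interpolation=cv2.INTER_CUBIC))
for nm,s in(('s',a),('t',b)):
    for r in ctrl.outline_of('carton1',s):
        rc=cv2.minAreaRect(cv2.findNonZero(r['mask'].astype(np.uint8)));c=rc[0]
        print(nm,round(r['conf'],2),r['mask'].sum(),np.round(c,1),np.round(rc[1],1),round(rc[2],1),atz(s,(c[1],c[0]),.023 if nm=='s' else .046).round(4))
    for q in('lane_load','lane_stop','handle','beaker'):
        print(q,nm,[(np.round(x['position'],1).tolist(),round(x['conf'],2)) for x in ctrl.place_of(q,s)[:2]])
E
```

```text
[ 0.42970071 -0.1429769   0.25859835] [-5.05914148e-01  8.32076093e-02 -5.80823996e-02  1.43403232e+00
 -1.33320669e-03  2.73332922e+00]
s 0.67 358 [302.3 204.3] [24. 17.] 36.9 [0.5452 0.2016 0.023 ]
s 0.62 176 [282.  191.5] [21.9 14.8] 45.0 [0.4424 0.1953 0.023 ]
s 0.6 281 [328.5 191.5] [21.2 15.6] 45.0 [0.559  0.3338 0.023 ]
lane_load s [([204.9, 271.7], 0.6)]
lane_stop s [([282.3, 191.5], 0.57), ([204.1, 306.1], 0.33)]
handle s [([180.7, 289.2], 0.88)]
beaker s [([224.0, 323.8], 0.57)]
t 0.8 317 [169.6 181.5] [16.2 20.3] 15.9 [0.5572 0.3317 0.046 ]
t 0.66 266 [207.6 214.4] [20.2 13.5] 78.7 [0.4416 0.1994 0.046 ]
lane_load t [([175.3, 261.9], 0.59), ([245.2, 358.9], 0.22)]
lane_stop t [([165.8, 361.6], 0.94)]
handle t [([176.9, 230.9], 0.91)]
beaker t [([152.9, 208.5], 0.68)]
```

View pics/tz3.png

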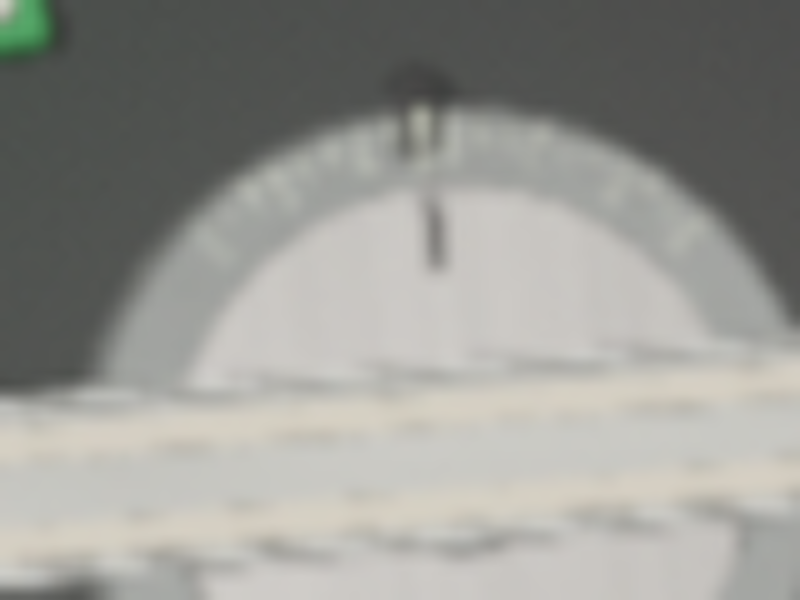

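View pics/sl3.png

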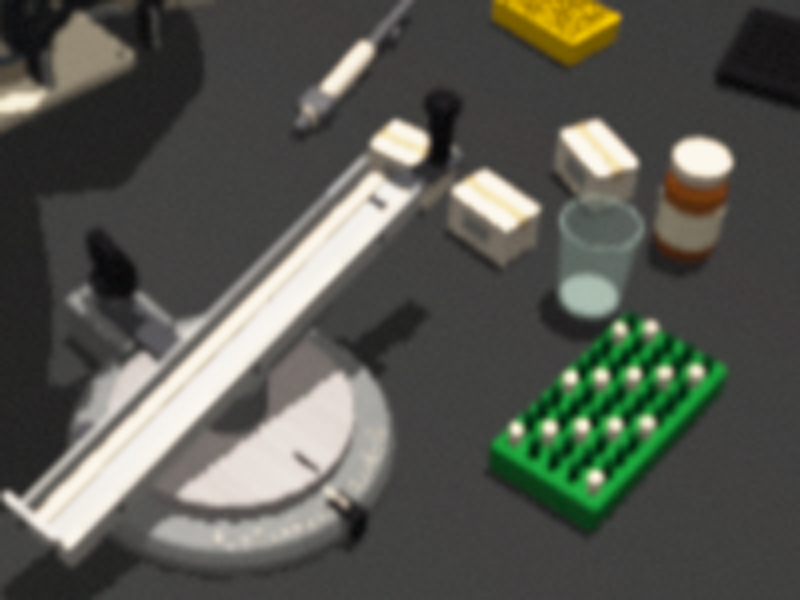

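```bash
python3 - <<'E'
from h import *
b=snap('top','t3.png'); a=snap('scene','s3.png')
i=b['image'][140:200,230:310]; cv2.imwrite('pics/te.png',cv2.resize(i[:,:,::-1],(800,600),interpolation=cv2.INTER_CUBIC))
i=a['image'][175:235,225:305]; cv2.imwrite('pics/se.png',cv2.resize(i[:,:,::-1],(800,600),interpolation=cv2.INTER_CUBIC))
c=np.array([.588,-.1405]);th=-1.50;u=np.array([np.cos(th),np.sin(th)]);v=np.array([-u[1],u[0]])
def L(s,w,h=0): # s up slope from stop, w lateral (y), h normal
    z0=.0758
    q=c+u*(.197-s*np.cos(.2793)+h*np.sin(.2793))+v*w
    return np.array([*q,z0+s*np.sin(.2793)+h*np.cos(.2793)])
for n,p in dict(stop=L(0,0),load=L(.352,0),endL=L(.4,.026,.017),endR=L(.4,-.026,.017),endfl=L(.4,.026,0),endfr=L(.4,-.026,0)).items(): print(n,p.round(4),'top',proj(b,p).round(1),'sc',proj(a,p).round(1))
E
```

```text
stop [ 0.6019 -0.337   0.0758] top [[363.7 165.9]] sc [[190.1 279. ]]
load [5.780e-01 5.000e-04 1.728e-01] top [[264.6 171.5]] sc [[270.  201.5]]
endL [0.601  0.0437 0.2024] top [[250.7 163.5]] sc [[285.2 192.5]]
endR [0.5491 0.04   0.2024] top [[252.  180.1]] sc [[273.3 185.1]]
endfl [0.6007 0.0484 0.1861] top [[249.4 164.2]] sc [[285.8 195.7]]
endfr [0.5488 0.0447 0.1861] top [[250.7 180.5]] sc [[274.1 188.3]]
```

View pics/te.png

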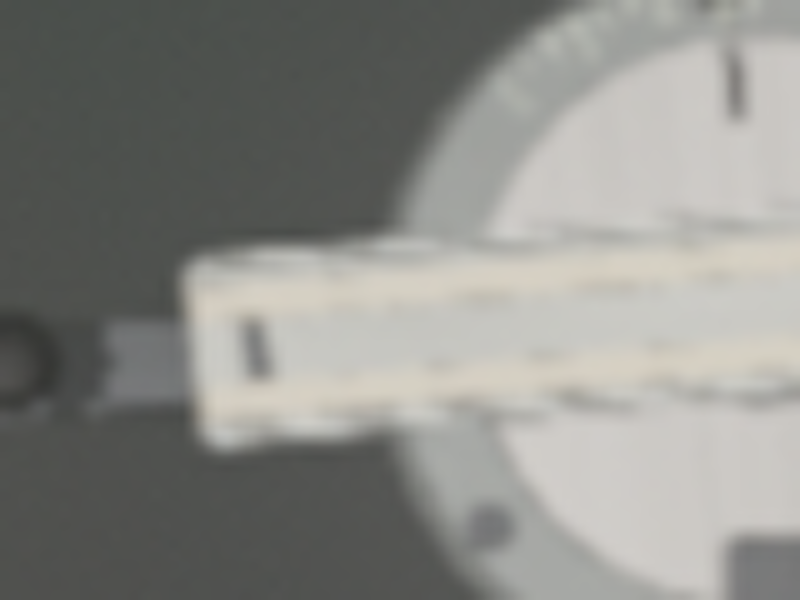

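View pics/se.png

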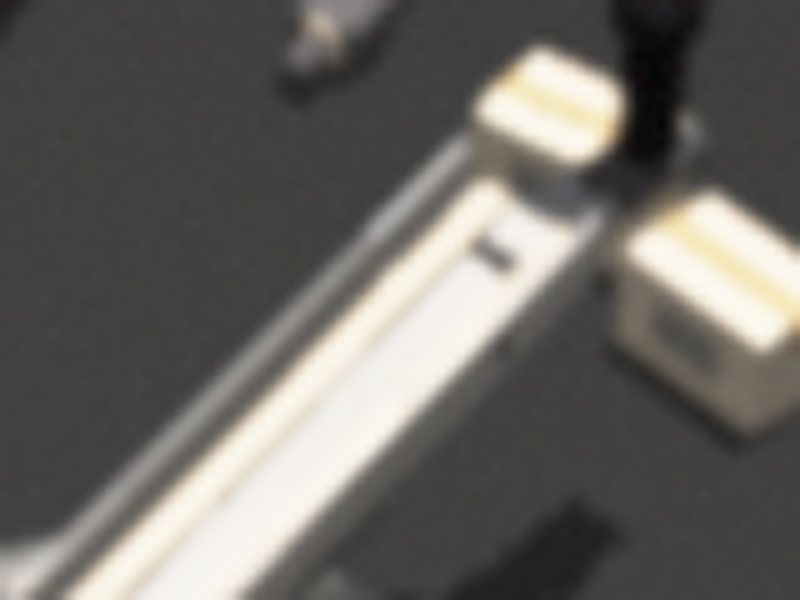

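```bash
python3 - <<'E'
from h import *
b=snap('top'); a=snap('scene')
i=b['image'][140:185,325:385]; cv2.imwrite('pics/tst.png',cv2.resize(i[:,:,::-1],(800,600),interpolation=cv2.INTER_CUBIC))
i=a['image'][255:300,170:230]; cv2.imwrite('pics/sst.png',cv2.resize(i[:,:,::-1],(800,600),interpolation=cv2.INTER_CUBIC))
U=atz(b,(175.3,249.9),.202);D=atz(b,(164.0,368.8),.114)
print(U,D,np.arctan2(*(D-U)[[1,0]]),np.linalg.norm((D-U)[:2]))
m=tri([(b,(139.5+350/10,229.5+256/10)),(a,(174.5+253/10,224.5+495/10))]);print('mark',m)
for z in(.16,.165,.17,.175,.18): print(z,atz(b,(139.5+350/10,229.5+256/10),z))
E
```

```text
[0.56421147 0.04655203 0.202     ] [ 0.60450708 -0.34559034  0.114     ] -1.4683981109700435 0.39420727422717017
mark (array([0.56873789, 0.02988545, 0.15761773]), [np.float64(0.0017697672681241902), np.float64(0.0017697672681241986)])
0.16 [0.5697429  0.03115466 0.16      ]
0.165 [0.56936308 0.03105057 0.165     ]
0.17 [0.56898326 0.03094647 0.17      ]
0.175 [0.56860344 0.03084237 0.175     ]
0.18 [0.56822363 0.03073827 0.18      ]
```

View pics/tst.png

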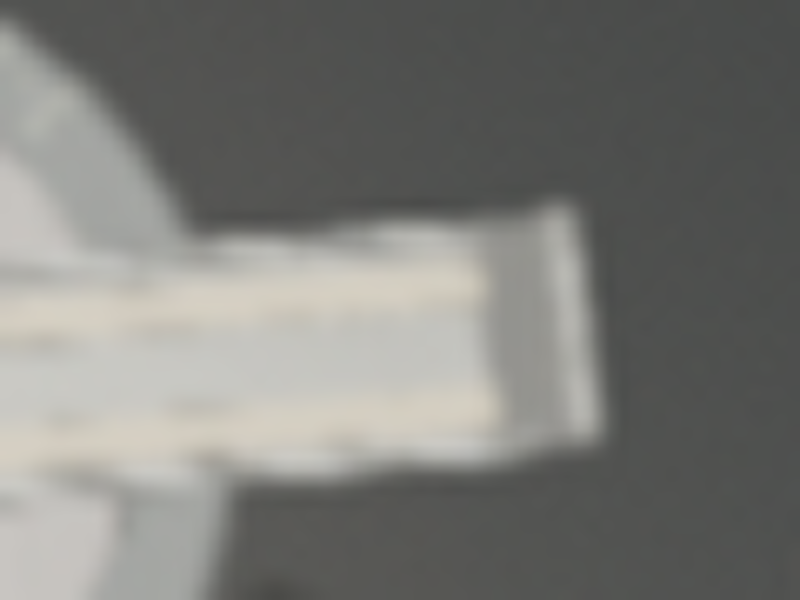

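View pics/sst.png

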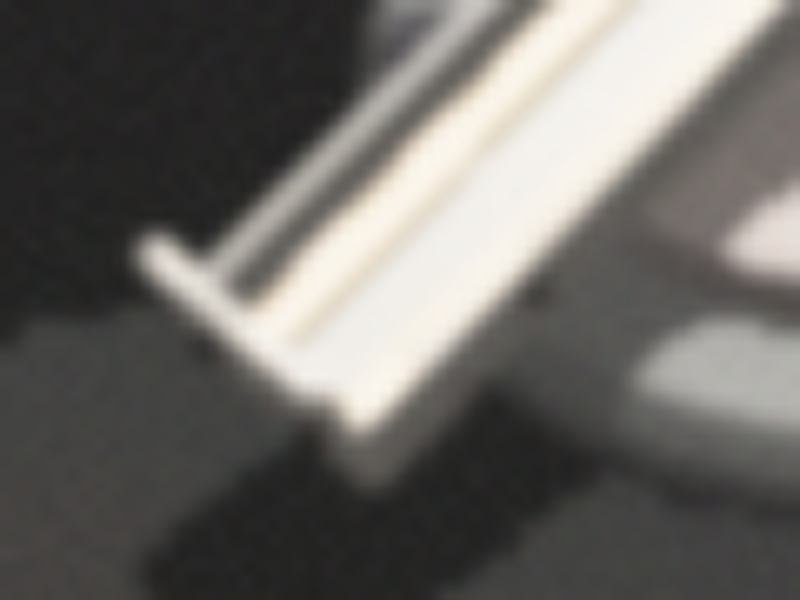

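```bash
python3 - <<'E'
from h import *
b=snap('top'); a=snap('scene')
for n,t,s in(('endL',(166.2,248.8),(195,284.5)),('endR',(184.2,250.8),(188,271.5)),('plateL',(154.7,367.0),(284.5,194)),('plateR',(172.3,369.5),(272.7,180.6)),('mark',(174.5,255.1),(199.8,274))):
    p,r=tri([(b,t),(a,s)]);print(n,p.round(4),r[0].round(4))
p=tri([(a,(180.7,289.2)),(b,(176.9,230.9))]);print('handle',p)
def L(s,w,h=0,z0=.0758,c=np.array([.586,-.144]),th=-1.468,ds=.188,sl=.2793):
    u=np.array([np.cos(th),np.sin(th)]);v=np.array([-u[1],u[0]])
    q=c+u*(ds-s*np.cos(sl)+h*np.sin(sl))+v*w
    return np.array([*q,z0+s*np.sin(sl)+h*np.cos(sl)])
for z0 in(.055,.065,.0758):
  for n,p in dict(stop=L(0,0,z0=z0),plateL=L(0,.03,.04,z0),plateR=L(0,-.03,.04,z0),mark=L(.378,0,0,z0),endL=L(.4,.03,.017,z0),endR=L(.4,-.03,.017,z0)).items(): print(z0,n,p.round(4),'top',proj(b,p).round(1),'sc',proj(a,p).round(1))
E
```

```text
endL [0.594  0.0499 0.1838] 0.0007
endR [0.5373 0.0444 0.1804] 0.0003
plateL [ 0.6378 -0.3457  0.0923] 0.0006
plateR [ 0.5783 -0.352   0.0947] 0.0002
mark [0.5687 0.0299 0.1576] 0.0018
handle (array([0.55940161, 0.1055674 , 0.19353053]), [np.float64(0.001468174867355355), np.float64(0.001468174867355406)])
0.055 stop [ 0.6053 -0.331   0.055 ] top [[360.7 165.5]] sc [[193.  283.1]]
0.055 plateL [ 0.6363 -0.3389  0.0934] top [[365.2 155.2]] sc [[195.8 282.7]]
0.055 plateR [ 0.5766 -0.3451  0.0934] top [[367.4 172.9]] sc [[182.4 271.4]]
0.055 mark [0.568  0.0304 0.1592] top [[255.3 175.1]] sc [[274.5 199.2]]
0.055 endL [0.5962 0.0499 0.1816] top [[249.  165.7]] sc [[285.1 195.8]]
0.055 endR [0.5365 0.0437 0.1816] top [[251.1 184.5]] sc [[271.3 187.7]]
0.065 stop [ 0.6053 -0.331   0.065 ] top [[361.3 165.2]] sc [[192.7 281. ]]
0.065 plateL [ 0.6363 -0.3389  0.1034] top [[365.9 154.9]] sc [[195.5 280.5]]
0.065 plateR [ 0.5766 -0.3451  0.1034] top [[368.1 172.6]] sc [[182.  269.3]]
0.065 mark [0.568  0.0304 0.1692] top [[255.3 174.8]] sc [[274.7 196.9]]
0.065 endL [0.5962 0.0499 0.1916] top [[248.9 165.4]] sc [[285.3 193.5]]
0.065 endR [0.5365 0.0437 0.1916] top [[251.  184.3]] sc [[271.4 185.3]]
0.0758 stop [ 0.6053 -0.331   0.0758] top [[361.9 164.9]] sc [[192.4 278.7]]
0.0758 plateL [ 0.6363 -0.3389  0.1142] top [[366.6 154.5]] sc [[195.2 278.2]]
0.0758 plateR [ 0.5766 -0.3451  0.1142] top [[368.8 172.4]] sc [[181.6 266.9]]
0.0758 mark [0.568  0.0304 0.18  ] top [[255.2 174.6]] sc [[274.8 194.4]]
0.0758 endL [0.5962 0.0499 0.2024] top [[248.7 165.1]] sc [[285.5 190.9]]
0.0758 endR [0.5365 0.0437 0.2024] top [[250.9 184.1]] sc [[271.5 182.8]]
```

>>> arm_command:
  deltas: [0,0,-0.145,0,0,0,1,0,0,-0.145,0,0,0,1,0,0,-0.145,0,0,0,1,0,0,-0.145,0,0,0,1,0,0,-0.145,0,0,0,1]

```text
time_s: 20.25
position: [0.429, -0.1427, 0.2546]
ee_rot: [0.001, 0.896, -0.444, -0.005]
ft_force: [0.2, -0.2, 0.2]
width: 0.0857
```

>>> arm_command:
  deltas: [0,0,-0.145,0,0,0,1,0,0,-0.145,0,0,0,1,0,0,-0.145,0,0,0,1,0,0,-0.145,0,0,0,1,0,0,-0.145,0,0,0,1]

```text
time_s: 20.75
position: [0.4291, -0.1427, 0.2547]
ee_rot: [-0.001, 0.996, -0.085, -0.004]
ft_force: [-0.3, -0.2, 1.2]
width: 0.0855
```

>>> arm_command:
  deltas: [0,0,-0.145,0,0,0,1,0,0,-0.145,0,0,0,1,0,0,-0.145,0,0,0,1,0,0,-0.145,0,0,0,1,0,0,-0.145,0,0,0,1]

```text
time_s: 21.25
position: [0.4291, -0.1427, 0.2548]
ee_rot: [-0.003, 0.958, 0.286, -0.003]
ft_force: [-0.5, 0.5, 0.9]
width: 0.0853
```

```bash
cat > cart.py <<'E'
from h import *
def carts(s,zt=.046):
    out=[]
    for r in ctrl.outline_of('carton1',s):
        m=r['mask'].astype(np.uint8)
        if m.sum()>700 or r['conf']<.3: continue
        out.append((r['conf'],m))
    return out
if __name__=='__main__':
    b=snap('top','tcur.png');a=snap('scene','scur.png')
    for cf,m in carts(b):
        # use bright mask pixels near outline -> world rect at z=.046
        ys,xs=np.nonzero(m)
        P=np.array([atz(b,(y,x),.046)[:2] for y,x in zip(ys,xs)])
        rc=cv2.minAreaRect((P*1000).astype(np.float32)); print('t',round(cf,2),np.round(rc[0],1),np.round(rc[1],1),round(rc[2],1),'mean',(P.mean(0)*1000).round(1))
    for cf,m in carts(a):
        ys,xs=np.nonzero(m); print('s',round(cf,2),atz(a,(ys.mean(),xs.mean()),.023).round(3))
    for q in('beaker','reagent_bottle'):
        for nm,s in(('t',b),('s',a)):
            print(q,nm,[(round(x['conf'],2),atz(s,x['position'],0).round(3)) for x in ctrl.place_of(q,s)[:2]])
E
python3 cart.py; python3 -c "
from h import *
plan([.4418,.1997,.25],down(1.77))"
```

```text
t 0.87 [541.5 166.2] [48.7 73.1] 89.7 mean [540.2 165.8]
t 0.65 [443.9 197.8] [77.3 54.8] 13.8 mean [444.3 198.4]
t 0.57 [557.4 333. ] [53.4 72.5] 71.4 mean [557.3 333.1]
s 0.77 [0.541 0.163 0.023]
s 0.69 [0.416 0.203 0.023]
s 0.69 [0.557 0.335 0.023]
beaker t [(0.95, array([0.67 , 0.207, 0.   ]))]
beaker s [(0.63, array([0.656, 0.209, 0.   ])), (0.47, array([ 0.672, -0.125,  0.   ]))]
reagent_bottle t [(0.85, array([0.672, 0.34 , 0.   ])), (0.38, array([0.667, 0.206, 0.   ]))]
reagent_bottle s [(0.58, array([0.677, 0.339, 0.   ]))]
pos [ 0.4291 -0.1427  0.2548] x-yaw 0.571 tilt 0.0087 n 9 f [-0.4  0.1 -0.9] w 0.0857 t 21.65
[-0.001, 0.0, -0.133] [2.17, -3.12, 0.06]
[-0.001, 0.0, -0.133] [2.57, -2.81, 0.06]
[-0.001, 0.0, -0.133] [2.92, -2.44, 0.06]
[-0.001, 0.0, -0.133] [3.22, -2.03, 0.06]
[-0.001, 0.0, -0.133] [3.46, -1.59, 0.05]
[-0.001, 0.0, -0.133] [3.64, -1.11, 0.05]
[-0.001, 0.0, -0.133] [3.76, -0.62, 0.05]
[-0.001, 0.0, -0.133] [3.8, -0.11, 0.05]
[-0.001, 0.0, -0.133] [3.79, 0.39, 0.05]
```

```bash
python3 - <<'E'
import cv2
i=cv2.imread('pics/tcur.png')[165:255,140:260]; cv2.imwrite('pics/tc2.png',cv2.resize(i,(800,600),interpolation=cv2.INTER_CUBIC))
E
```

```text
(no output)
```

View pics/tc2.png

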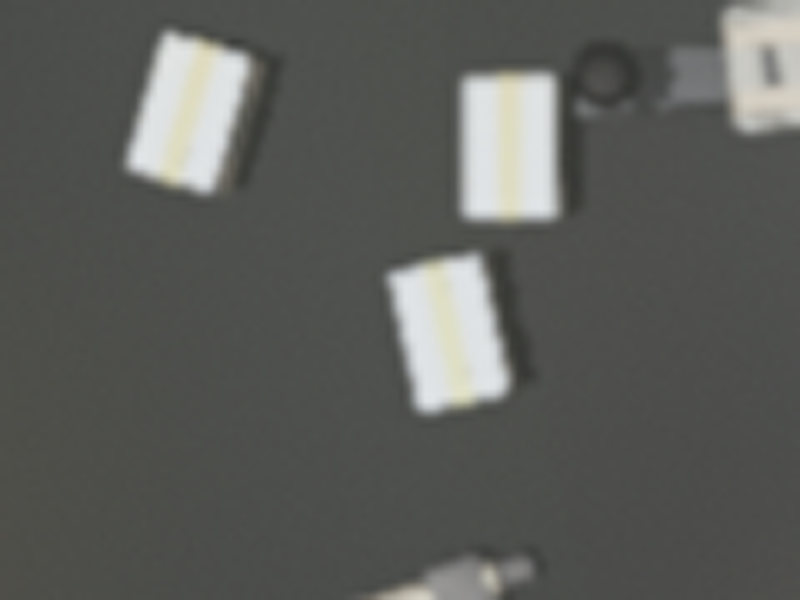

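```bash
python3 - <<'E'
from h import *
b=snap('top')
for n,p in dict(A=(214.4,206.9),B=(186.5,215.9),C=(181.4,168.1)).items(): print(n,atz(b,p,.046).round(4))
E=lambda x,y:((y+.5)/6.6667-.5+165,(x+.5)/6.6667-.5+140)
for n,(p,q) in dict(A=((434,262),(464,402)),B=((509,72),(509,220)),C=((208,43),(171,180))).items():
    d=atz(b,E(*p),.046)-atz(b,E(*q),.046); print(n,np.hypot(*d[:2]),np.arctan2(d[1],d[0]))
plan([.442,.199,.25],down(1.77))
E
```

```text
A [0.4415 0.2018 0.046 ]
B [0.538 0.17  0.046]
C [0.5575 0.3369 0.046 ]
A 0.07441406812480628 0.2067728359103503
B 0.07716877553730797 -0.005178515274684727
C 0.07412811266883251 -0.26631505079197076
pos [ 0.4291 -0.1426  0.2548] x-yaw 0.571 tilt 0.0087 n 9 f [0.  0.5 0.8] w 0.0852 t 21.7
[-0.001, 0.0, -0.133] [2.17, -3.11, 0.06]
[-0.001, 0.0, -0.133] [2.57, -2.8, 0.06]
[-0.001, 0.0, -0.133] [2.92, -2.43, 0.06]
[-0.001, 0.0, -0.133] [3.21, -2.02, 0.06]
[-0.001, 0.0, -0.133] [3.45, -1.58, 0.05]
[-0.001, 0.0, -0.133] [3.63, -1.11, 0.05]
[-0.001, 0.0, -0.133] [3.75, -0.61, 0.05]
[-0.001, 0.0, -0.133] [3.8, -0.11, 0.05]
[-0.001, 0.0, -0.133] [3.78, 0.39, 0.05]
```

A first, at about (0.442, 0.2005), axis 0.207 → jaw yaw 1.778.

>>> arm_command:
  deltas: [0,0,-0.133,2.2,-3.1,0,1,0,0,-0.133,2.6,-2.8,0,1,0,0,-0.133,2.9,-2.4,0,1,0,0,-0.133,3.2,-2.0,0,1,0,0,-0.133,3.45,-1.6,0,1]

```text
time_s: 22.2
position: [0.4371, 0.0485, 0.2546]
ee_rot: [-0.003, 0.813, 0.583, -0.003]
ft_force: [1.3, -0.4, -0.9]
width: 0.0856
```

>>> arm_command:
  deltas: [0,0,-0.133,3.6,-1.1,0.5,1,0,0,-0.133,3.7,-0.6,0.5,1,0,0,-0.133,3.8,-0.1,2,1,0,0,-0.133,2.5,0.3,2,1,0,0,0,0,0,0,1]

```text
time_s: 22.7
position: [0.4402, 0.1965, 0.204]
ee_rot: [-0.003, 0.621, 0.784, -0.0]
ft_force: [-0.6, 0.4, -0.5]
width: 0.0856
```

```bash
python3 -c "
from h import *
plan([.442,.2005,.12],down(1.778))"
```

```text
pos [0.4402 0.1965 0.204 ] x-yaw 1.801 tilt 0.0062 n 2 f [-0.6  0.4 -0.5] w 0.0856 t 22.7
[-0.002, -0.002, 0.012] [0.15, 0.15, 4.2]
[-0.002, -0.002, 0.012] [0.16, 0.14, 4.2]
```

>>> arm_command:
  deltas: [-0.004,-0.005,0.023,0.35,0.3,4,1,0,0,0,0,0,4,1,0,0,0,0,0,3.5,1,0,0,0,0,0,2.0,1,0,0,0,0,0,0,1]

```text
time_s: 23.2
position: [0.444, 0.2002, 0.0674]
ee_rot: [0.002, 0.635, 0.773, 0.001]
ft_force: [-1.0, 0.2, 0.3]
width: 0.0853
```

```bash
python3 - <<'E'
from h import *
plan([.442,.2005,.03],down(1.778))
a=snap('scene')
i=np.clip(a['image'][145:220,235:335].astype(float)*1.5,0,255).astype(np.uint8); cv2.imwrite('pics/ca.png',cv2.resize(i[:,:,::-1],(800,600),interpolation=cv2.INTER_CUBIC))
E
```

```text
pos [0.444  0.2002 0.0674] x-yaw 1.766 tilt 0.0049 n 1 f [-1.   0.2  0.3] w 0.0853 t 23.2
[0.005, 0.002, -0.012] [0.08, -0.21, 3.74]
```

View pics/ca.png

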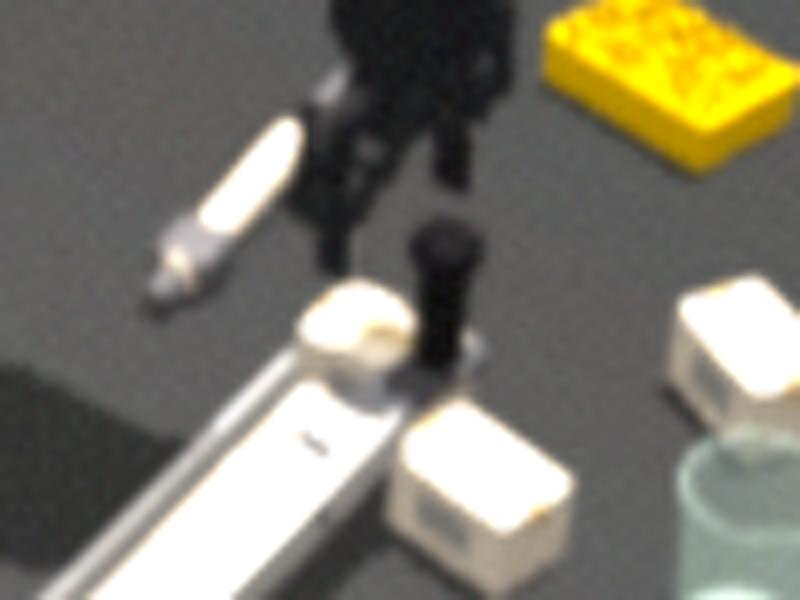

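>>> arm_command:
  deltas: [0,0,0,0,-0.2,3,1,0,0,0,0,0,1.5,1,0,0,0,0,0,1,1,0,0,0,0,0,0,1]

```text
time_s: 23.65
position: [0.4484, 0.1997, 0.0187]
ee_rot: [0.006, 0.637, 0.771, 0.006]
ft_force: [0.7, -0.3, 0.5]
width: 0.0856
```

```bash
python3 - <<'E'
from h import *
plan([.442,.2005,.005],down(1.778))
a=snap('scene')
i=np.clip(a['image'][145:220,235:335].astype(float)*1.5,0,255).astype(np.uint8); cv2.imwrite('pics/ca.png',cv2.resize(i[:,:,::-1],(800,600),interpolation=cv2.INTER_CUBIC))
E
```

```text
pos [0.4484 0.1997 0.0187] x-yaw 1.76 tilt 0.0164 n 1 f [ 0.7 -0.3  0.5] w 0.0856 t 23.65
[0.016, 0.001, -0.018] [0.2, -0.64, 1.36]
```

View pics/ca.png

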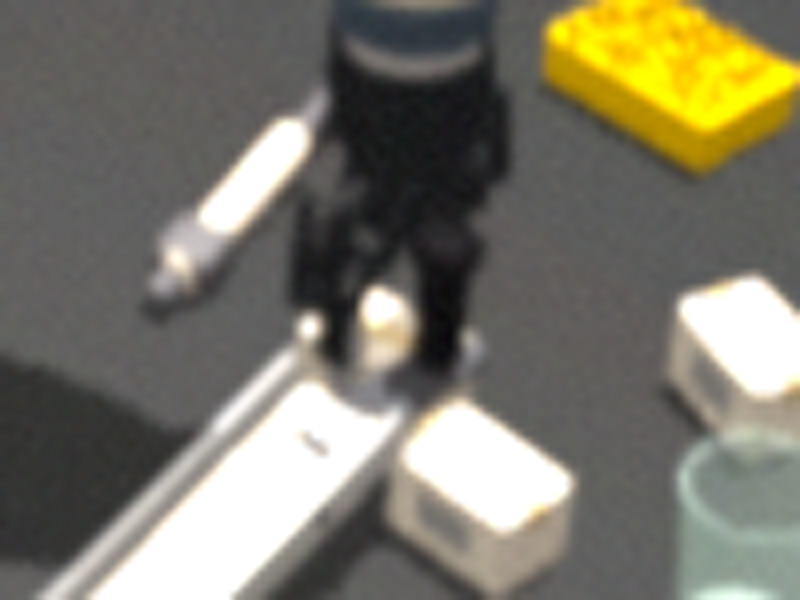

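```bash
python3 - <<'E'
from h import *
a=snap('scene')
for z in(.0,.02,.03,.04,.05,.06): print(z,atz(a,(145+370/8-.5,235+335/8-.5),z).round(3), atz(a,(145+265/8-.5,235+330/8-.5),z+.049).round(3))
E
```

```text
0.0 [0.406 0.201 0.   ] [0.387 0.213 0.049]
0.02 [0.423 0.184 0.02 ] [0.405 0.194 0.069]
0.03 [0.431 0.176 0.03 ] [0.414 0.185 0.079]
0.04 [0.439 0.167 0.04 ] [0.423 0.176 0.089]
0.05 [0.448 0.159 0.05 ] [0.432 0.167 0.099]
0.06 [0.456 0.15  0.06 ] [0.441 0.158 0.109]
```

>>> arm_command:
  deltas: [0.016,0,-0.018,0.2,-0.6,0.5,1,0,0,0,0,0,0.8,1,0,0,0,0,0,0.5,1,0,0,0,0,0,0,1]

```text
time_s: 24.15
position: [0.4439, 0.2014, 0.0025]
ee_rot: [0.002, 0.629, 0.777, 0.001]
ft_force: [0.4, -1.0, 0.4]
width: 0.0856
```

```bash
python3 - <<'E'
from h import *
plan([.442,.2005,.0],down(1.778))
E
```

```text
pos [0.4439 0.2014 0.0025] x-yaw 1.78 tilt 0.0047 n 1 f [ 0.4 -1.   0.4] w 0.0856 t 24.15
[0.005, 0.001, 0.002] [-0.05, -0.2, 0.25]
```

Close gently.

>>> arm_command:
  deltas: [0.005,0,0,0,-0.1,0.1,0.6,0,0,0,0,0,0,0.4,0,0,0,0,0,0,0.4,0,0,0,0,0,0,0.3,0,0,0,0,0,0,0.3]
  grip_force: 40

```text
time_s: 24.65
position: [0.4429, 0.2012, 0.0015]
ee_rot: [0.0, 0.629, 0.777, -0.001]
ft_force: [0.1, 0.5, -2.3]
width: 0.0453
```

>>> arm_command:
  deltas: [0,0,0,0,0,0,0.3,0,0,0,0,0,-2,0.3,0,0,0,0,0,-4,0.3,0,0,0,0,0,-4,0.3,0,0,0,0,0,0,0.3]

```text
time_s: 25.15
position: [0.4415, 0.2009, 0.1034]
ee_rot: [-0.001, 0.63, 0.777, -0.003]
ft_force: [0.9, 0.7, -2.1]
width: 0.0452
```

```bash
python3 - <<'E'
from h import *
plan([.442,.2005,.0],down(1.778))
a=snap('scene')
i=np.clip(a['image'][145:220,235:335].astype(float)*1.5,0,255).astype(np.uint8); cv2.imwrite('pics/ca2.png',cv2.resize(i[:,:,::-1],(800,600),interpolation=cv2.INTER_CUBIC))
E
```

```text
pos [0.4415 0.2009 0.1034] x-yaw 1.78 tilt 0.006 n 3 f [ 0.9  0.7 -2.1] w 0.0452 t 25.15
[-0.002, 0.0, 0.001] [-0.01, 0.03, 3.45]
[-0.002, 0.0, 0.001] [-0.01, 0.03, 3.45]
[-0.002, 0.0, 0.001] [-0.02, 0.02, 3.45]
```

View pics/ca2.png

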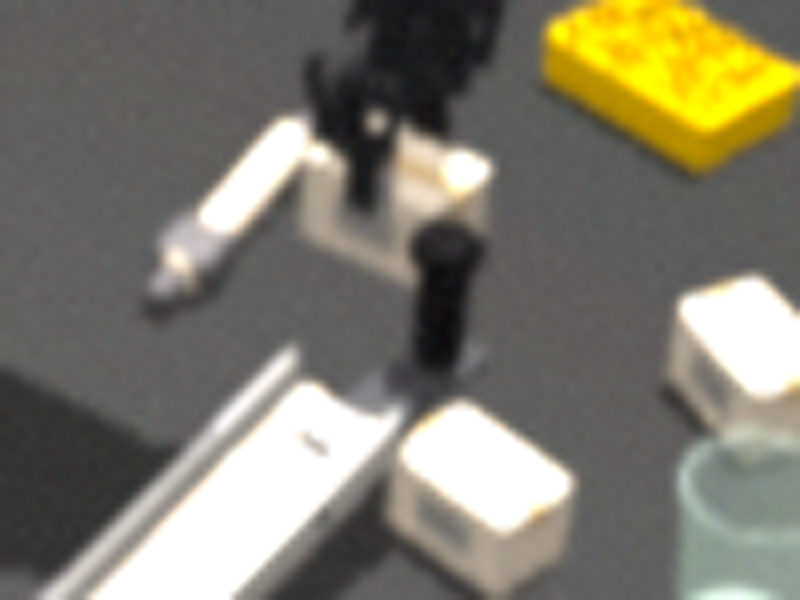

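>>> arm_command:
  deltas: [0,0,0.06,0,0,-4.5,0.3,0,0,0.1,0,0,-4.5,0.3,0,0,0.14,0,0,-4.5,0.3,0,0,0.14,0,0,-3.5,0.3,0,0,0.14,0,0,0,0.3]
  grip_force: 70

```text
time_s: 25.7
position: [0.4392, 0.2003, 0.2702]
ee_rot: [-0.003, 0.831, 0.556, -0.01]
ft_force: [0.2, 0.2, -2.1]
width: 0.0442
```

```bash
cat >> h.py <<'E'
SL=.2793
def L(s,w=0,h=0,z0=.055,c=np.array([.586,-.144]),th=-1.468,ds=.188,sl=SL):
    u=np.array([np.cos(th),np.sin(th)]);v=np.array([-u[1],u[0]])
    q=c+u*(ds-s*np.cos(sl)+h*np.sin(sl))+v*w
    return np.array([*q,z0+s*np.sin(sl)+h*np.cos(sl)])
def Rlane(th=-1.468,sl=SL):
    u=np.array([np.cos(th),np.sin(th)]);x=np.array([-u[1],u[0],0]);n=np.array([*(u*np.sin(sl)),np.cos(sl)])
    return np.column_stack([x,np.cross(-n,x),-n])
E
python3 - <<'E'
from h import *
print(Rlane(),L(.3,0,.006),L(.3,0,.1))
plan(L(.3,0,.1)+[0,0,.0],Rlane())
E
```

```text
[[ 0.99472111  0.0986389  -0.0282893 ]
 [ 0.10261538 -0.95617432  0.27422754]
 [ 0.         -0.27568284 -0.96124865]] [ 0.57586976 -0.04580064  0.14347234] [ 0.57852895 -0.07157803  0.23382972]
pos [0.4392 0.2003 0.2702] x-yaw 1.18 tilt 0.0209 n 8 f [ 0.2  0.2 -2.1] w 0.0442 t 25.7
[0.031, 0.021, 0.133] [-2.47, 2.91, 0.44]
[0.031, 0.021, 0.133] [-2.07, 3.23, 0.3]
[0.031, 0.021, 0.133] [-1.63, 3.48, 0.16]
[0.031, 0.021, 0.133] [-1.15, 3.67, 0.02]
[0.031, 0.021, 0.133] [-0.65, 3.79, -0.12]
[0.031, 0.021, 0.133] [-0.14, 3.84, -0.24]
[0.031, 0.021, 0.133] [0.38, 3.81, -0.36]
[0.031, 0.021, 0.133] [0.89, 3.71, -0.46]
```

```bash
python3 - <<'E'
from h import *
plan(L(.3,0,.135),Rlane(),n=9)
E
```

```text
pos [0.4392 0.2003 0.2702] x-yaw 1.18 tilt 0.0209 n 9 f [ 0.2  0.2 -2.1] w 0.0442 t 25.7
[0.027, 0.019, 0.119] [-2.3, 2.63, 0.02]
[0.027, 0.019, 0.119] [-1.97, 2.89, -0.1]
[0.027, 0.019, 0.119] [-1.61, 3.09, -0.21]
[0.027, 0.019, 0.119] [-1.23, 3.26, -0.33]
[0.027, 0.019, 0.119] [-0.83, 3.37, -0.44]
[0.027, 0.019, 0.119] [-0.42, 3.43, -0.54]
[0.027, 0.019, 0.119] [0.0, 3.44, -0.64]
[0.027, 0.019, 0.119] [0.42, 3.39, -0.73]
[0.027, 0.019, 0.119] [0.83, 3.3, -0.81]
```

>>> arm_command:
  deltas: [0.027,0.019,0.119,-2.3,2.6,-0.2,0.3,0.027,0.019,0.119,-2.0,2.9,-0.2,0.3,0.027,0.019,0.119,-1.6,3.1,-0.2,0.3,0.027,0.019,0.119,-1.2,3.3,-0.3,0.3,0.027,0.019,0.119,-0.8,3.4,-0.4,0.3]

```text
time_s: 26.2
position: [0.5171, 0.0431, 0.2658]
ee_rot: [-0.085, 0.957, 0.278, -0.011]
ft_force: [1.0, 0.4, -1.7]
width: 0.0441
```

>>> arm_command:
  deltas: [0.027,0.019,0.119,-0.4,3.4,-0.5,0.3,0.027,0.019,0.119,0,3.4,-0.6,0.3,0.027,0.019,0.119,0.4,3.4,-0.7,0.3,0.027,0.019,0.1,0.8,2.6,-0.8,0.3,0,0,0,0,0,0,0.3]

```text
time_s: 26.7
position: [0.5767, -0.0868, 0.253]
ee_rot: [-0.146, 0.989, 0.035, -0.014]
ft_force: [-0.5, 1.4, -3.2]
width: 0.044
```

```bash
python3 - <<'E'
from h import *
plan(L(.3,0,.05),Rlane())
E
```

```text
pos [ 0.5767 -0.0868  0.253 ] x-yaw 0.073 tilt 0.2949 n 2 f [-0.5  1.4 -3.2] w 0.044 t 26.7
[-0.008, 0.004, -0.017] [0.18, -0.4, 3.63]
[-0.008, 0.004, -0.017] [0.18, -0.43, 3.63]
```

>>> arm_command:
  deltas: [-0.015,0.008,-0.033,0.35,-0.8,3,0.3,0,0,0,0,0,3,0.3,0,0,0,0,0,1,0.3,0,0,0,0,0,0,0.3]

```text
time_s: 27.1
position: [0.5764, -0.0597, 0.1806]
ee_rot: [-0.14, 0.989, 0.051, -0.01]
ft_force: [1.0, -0.7, -0.2]
width: 0.0438
```

```bash
python3 - <<'E'
from h import *
plan(L(.3,0,.006),Rlane())
a=snap('scene');b=snap('top')
i=np.clip(a['image'][165:255,215:335].astype(float)*1.3,0,255).astype(np.uint8); cv2.imwrite('pics/pl.png',cv2.resize(i[:,:,::-1],(800,600),interpolation=cv2.INTER_CUBIC))
i=b['image'][140:200,230:310]; cv2.imwrite('pics/pt.png',cv2.resize(i[:,:,::-1],(800,600),interpolation=cv2.INTER_CUBIC))
E
```

```text
pos [ 0.5764 -0.0597  0.1806] x-yaw 0.103 tilt 0.2817 n 1 f [ 1.  -0.7 -0.2] w 0.0438 t 27.1
[-0.002, 0.005, -0.001] [0.11, -0.3, 3.95]
```

View pics/pl.png

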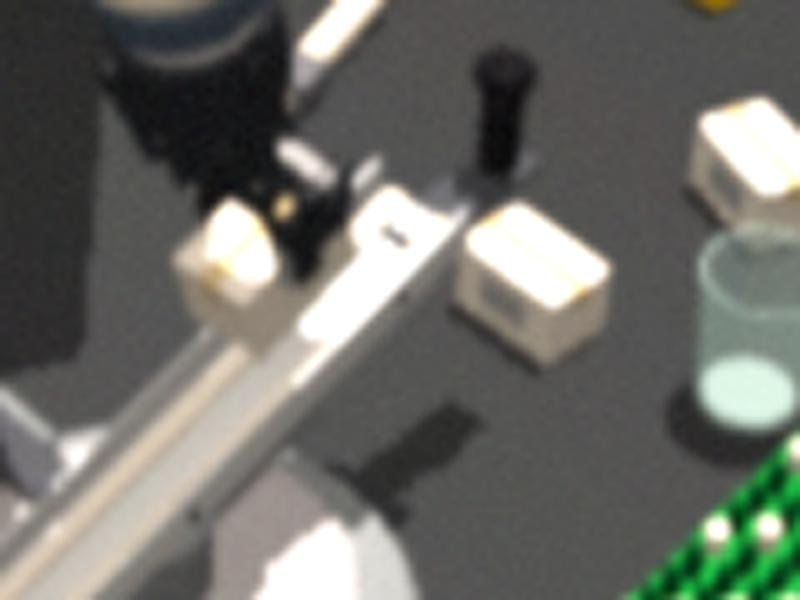

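View pics/pt.png

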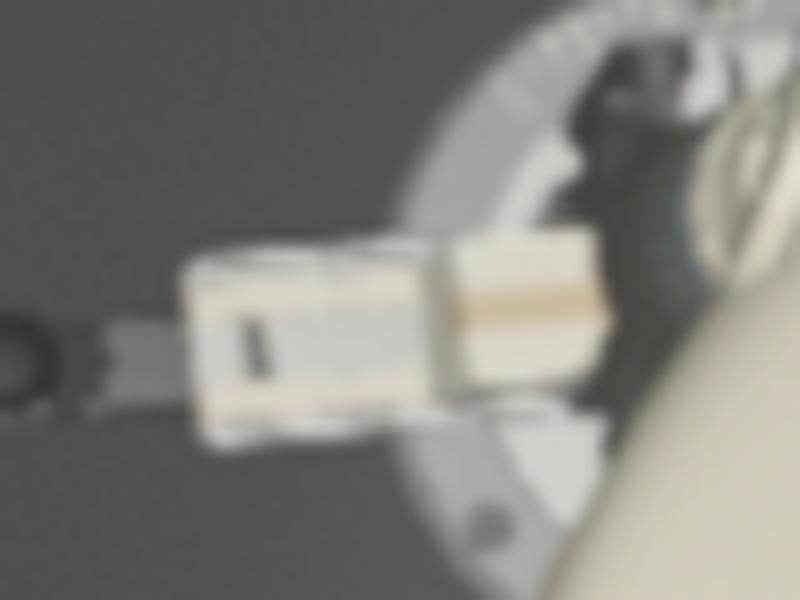

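>>> arm_command:
  deltas: [0,0,0,0,-0.3,1.5,0.3,0,0,0,0,0,1.0,0.3,0,0,0,0,0,0.5,0.3,0,0,0,0,0,0,0.3]

```text
time_s: 27.6
position: [0.5781, -0.0503, 0.1573]
ee_rot: [-0.138, 0.989, 0.051, -0.006]
ft_force: [0.0, 0.1, -2.0]
width: 0.044
```

```bash
python3 - <<'E'
from h import *
plan(L(.3,0,.004),Rlane())
a=snap('scene');b=snap('top')
i=np.clip(a['image'][180:240,225:305].astype(float)*1.3,0,255).astype(np.uint8); cv2.imwrite('pics/pl.png',cv2.resize(i[:,:,::-1],(800,600),interpolation=cv2.INTER_CUBIC))
i=b['image'][140:200,230:310]; cv2.imwrite('pics/pt.png',cv2.resize(i[:,:,::-1],(800,600),interpolation=cv2.INTER_CUBIC))
E
```

```text
pos [ 0.5781 -0.0503  0.1573] x-yaw 0.103 tilt 0.2772 n 1 f [ 0.   0.1 -2. ] w 0.044 t 27.6
[0.002, -0.003, 0.001] [-0.18, -0.07, 1.66]
```

View pics/pl.png

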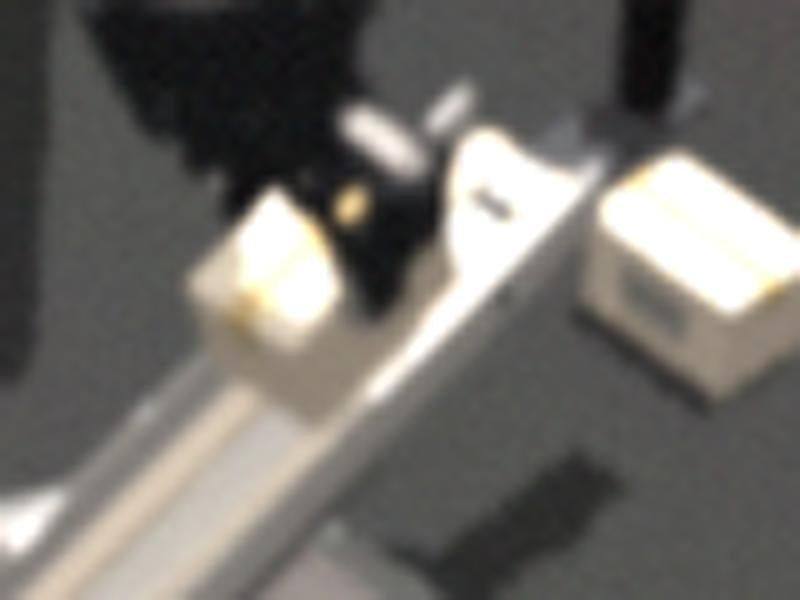

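View pics/pt.png

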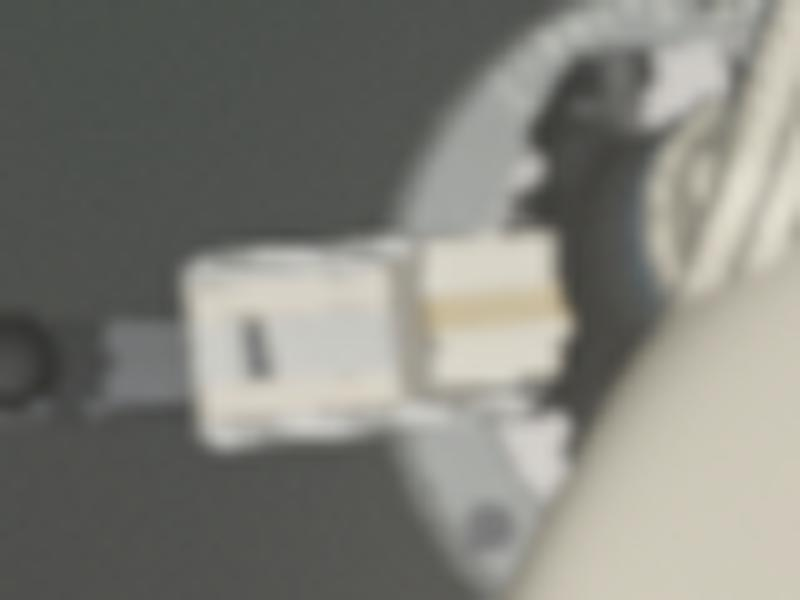

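```bash
python3 - <<'E'
from h import *
b=snap('top');a=snap('scene')
o,p,Rm=state()
for q in(0.,.0445,.046): 
    P=p-Rm[:,2]*q
    print(P,proj(b,P),proj(a,P))
for w in(-.002,0,.002): print(w,proj(b,L(.3,w,.0665)),proj(b,L(.266,w,.0665)),proj(b,L(.334,w,.0665)))
u=Rlane()
print('band ends obs',(425/10+229.5,312/10+139.5),(560/10+229.5,303/10+139.5))
E
```

```text
[ 0.57831965 -0.05052304  0.15777808] [[280.44585511 171.64228583]] [[258.13678211 211.95804212]]
[ 0.57941615 -0.06263689  0.20058348] [[284.79084715 170.13271578]] [[255.69207476 203.70258364]]
[ 0.57945311 -0.06304522  0.20202635] [[284.94189377 170.08023988]] [[255.60743676 203.41674973]]
-0.002 [[284.80680323 171.32532617]] [[295.0074095  170.40538542]] [[274.47113114 172.25822736]]
0 [[284.73373738 170.69078295]] [[294.93418718 169.77502116]] [[274.39823708 171.61947835]]
0.002 [[284.66067605 170.05632269]] [[294.86096763 169.14473885]] [[274.32534936 170.98081332]]
band ends obs (272.0, 170.7) (285.5, 169.8)
```

>>> arm_command:
  deltas: [0,0,0,-0.3,0,0.5,0.3,0,0,0,0,0,0,0.3,0,0,0,0,0,0,0.3]

```text
time_s: 28.1
position: [0.5752, -0.0498, 0.1531]
ee_rot: [-0.138, 0.989, 0.051, -0.005]
ft_force: [-0.5, -0.3, -1.2]
width: 0.0441
```

```bash
python3 - <<'E'
from h import *
plan(L(.3,-.001,.004),Rlane())
a=snap('scene');b=snap('top')
i=np.clip(a['image'][180:240,225:305].astype(float)*1.3,0,255).astype(np.uint8); cv2.imwrite('pics/pl.png',cv2.resize(i[:,:,::-1],(800,600),interpolation=cv2.INTER_CUBIC))
i=b['image'][150:195,250:310]; cv2.imwrite('pics/pt.png',cv2.resize(i[:,:,::-1],(800,600),interpolation=cv2.INTER_CUBIC))
E
```

```text
pos [ 0.5752 -0.0498  0.1531] x-yaw 0.102 tilt 0.2764 n 1 f [-0.5 -0.3 -1.2] w 0.0441 t 28.1
[0.003, -0.004, 0.0] [0.0, -0.11, 1.23]
```

View pics/pl.png

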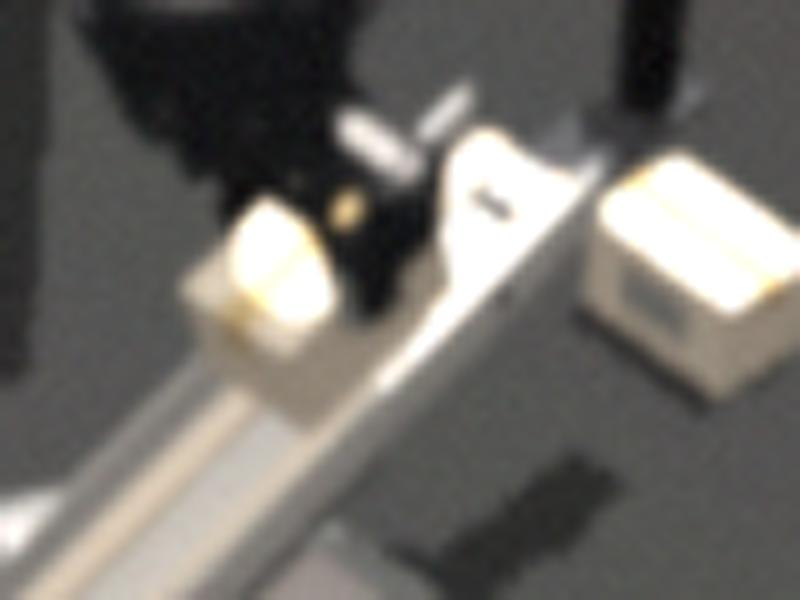

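View pics/pt.png

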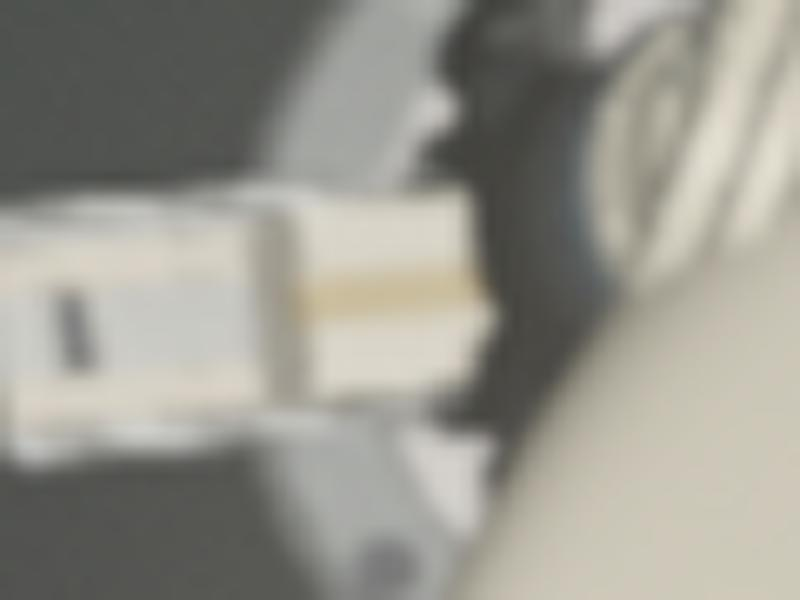

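>>> arm_command:
  deltas: [0,0,0,0,0,0.5,0.3,0,0,0,0,0,0.4,0.3,0,0,0,0,0,0,0.3]

```text
time_s: 28.5
position: [0.575, -0.0471, 0.1437]
ee_rot: [-0.138, 0.989, 0.051, -0.005]
ft_force: [-0.4, -0.3, -1.8]
width: 0.0441
```

```bash
python3 - <<'E'
from h import *
plan(L(.3,-.001,.002),Rlane())
a=snap('scene');b=snap('top')
i=np.clip(a['image'][180:240,225:305].astype(float)*1.3,0,255).astype(np.uint8); cv2.imwrite('pics/pl.png',cv2.resize(i[:,:,::-1],(800,600),interpolation=cv2.INTER_CUBIC))
E
```

```text
pos [ 0.575  -0.0471  0.1437] x-yaw 0.102 tilt 0.2764 n 1 f [-0.4 -0.3 -1.8] w 0.0441 t 28.5
[0.003, -0.004, 0.0] [-0.0, -0.11, 0.45]
```

View pics/pl.png

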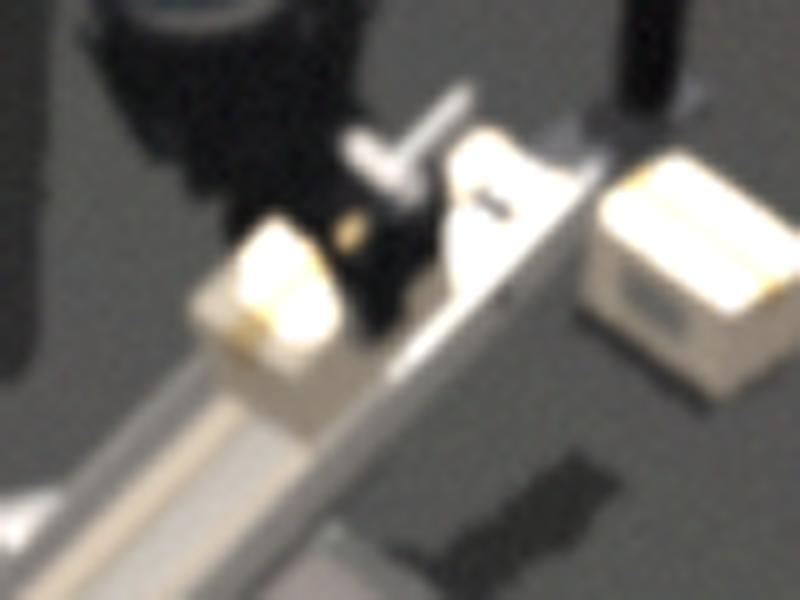

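>>> arm_command:
  deltas: [0,0,0,0,0,0.3,0.3,0,0,0,0,0,0,0.3]

```text
time_s: 28.8
position: [0.5752, -0.0464, 0.1411]
ee_rot: [-0.138, 0.989, 0.051, -0.005]
ft_force: [-0.9, -0.4, -1.5]
width: 0.044
```

>>> arm_command:
  deltas: [0,0,0,0,0,0,0.7,0,0,0,0,0,0,0.8,0,0,0,0,0,0,0.8,0,0,0,0,0,-2,0.8,0,0,0,0,0,-4,1]

```text
time_s: 29.3
position: [0.5749, -0.0614, 0.1968]
ee_rot: [-0.139, 0.989, 0.051, -0.008]
ft_force: [0.9, -0.1, 0.8]
width: 0.0808
```

>>> arm_command:
  deltas: [0,0,0,0,0,-4,1,0,0,0,0,0,-4,1,0,0,0,0,0,0,1]

```text
time_s: 29.6
position: [0.5778, -0.085, 0.2812]
ee_rot: [-0.138, 0.989, 0.051, -0.005]
ft_force: [-0.2, 0.7, 0.9]
width: 0.0854
```

```bash
python3 - <<'E'
from h import *
plan(L(.3,-.001,.2),Rlane())
a=snap('scene');b=snap('top')
i=np.clip(a['image'][160:310,165:365].astype(float)*1.3,0,255).astype(np.uint8); cv2.imwrite('pics/pl.png',cv2.resize(i[:,:,::-1],(800,600),interpolation=cv2.INTER_CUBIC))
E
```

```text
pos [ 0.5778 -0.085   0.2812] x-yaw 0.103 tilt 0.2768 n 2 f [-0.2  0.7  0.9] w 0.0854 t 29.6
[0.001, -0.002, 0.001] [0.07, 0.02, -2.54]
[0.001, -0.002, 0.001] [0.06, 0.02, -2.54]
```

View pics/pl.png

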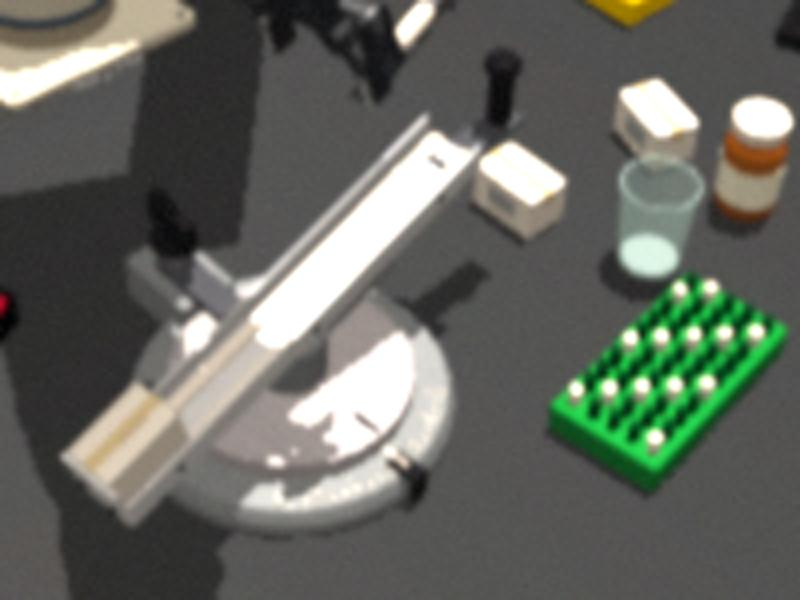

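```bash
python3 - <<'E'
from h import *
plan([.5575,.335,.25],down(1.305),n=11)
E
```

```text
pos [ 0.5769 -0.0839  0.2771] x-yaw 0.103 tilt 0.2795 n 11 f [-0.1  0.1 -0.2] w 0.0851 t 29.7
[-0.022, -0.015, -0.108] [0.22, -3.59, 1.29]
[-0.022, -0.015, -0.108] [0.63, -3.57, 1.2]
[-0.022, -0.015, -0.108] [1.03, -3.51, 1.11]
[-0.022, -0.015, -0.108] [1.42, -3.4, 1.01]
[-0.022, -0.015, -0.108] [1.79, -3.25, 0.91]
[-0.022, -0.015, -0.108] [2.15, -3.05, 0.81]
[-0.022, -0.015, -0.108] [2.48, -2.82, 0.71]
[-0.022, -0.015, -0.108] [2.78, -2.55, 0.61]
[-0.022, -0.015, -0.108] [3.05, -2.24, 0.52]
[-0.022, -0.015, -0.108] [3.28, -1.91, 0.42]
[-0.022, -0.015, -0.108] [3.48, -1.55, 0.33]
```

>>> arm_command:
  deltas: [-0.022,-0.015,-0.108,0.2,-3.6,1.0,1,-0.022,-0.015,-0.108,0.6,-3.6,1.0,1,-0.022,-0.015,-0.108,1.0,-3.5,1.0,1,-0.022,-0.015,-0.108,1.4,-3.4,0.9,1,-0.022,-0.015,-0.108,1.8,-3.25,0.8,1]

```text
time_s: 30.2
position: [0.5657, 0.1059, 0.2648]
ee_rot: [-0.081, 0.943, 0.322, -0.008]
ft_force: [1.5, -0.1, 0.1]
width: 0.0855
```

>>> arm_command:
  deltas: [-0.022,-0.015,-0.108,2.15,-3.0,0.8,1,-0.022,-0.015,-0.108,2.5,-2.8,0.7,1,-0.022,-0.015,-0.108,2.8,-2.5,0.6,1,-0.022,-0.015,-0.108,3.0,-2.2,0.5,1,-0.02,-0.015,-0.108,2.6,-1.5,0.4,1]

```text
time_s: 30.7
position: [0.5508, 0.2965, 0.2452]
ee_rot: [-0.017, 0.818, 0.575, -0.008]
ft_force: [0.2, -0.9, 0.6]
width: 0.0854
```

```bash
python3 - <<'E'
from h import *
plan([.5575,.335,.12],down(1.305))
E
```

```text
pos [0.5508 0.2965 0.2452] x-yaw 1.226 tilt 0.0373 n 3 f [ 0.2 -0.9  0.6] w 0.0854 t 30.7
[-0.012, -0.002, -0.026] [1.26, -0.07, 4.19]
[-0.012, -0.002, -0.026] [1.27, -0.09, 4.18]
[-0.012, -0.002, -0.026] [1.29, -0.1, 4.18]
```

>>> arm_command:
  deltas: [-0.036,-0.006,-0.078,3.6,-0.3,1,1,0,0,0,0,0,3,1,0,0,0,0,0,4,1,0,0,0,0,0,3,1,0,0,0,0,0,0,1]

```text
time_s: 31.2
position: [0.553, 0.34, 0.1246]
ee_rot: [-0.001, 0.789, 0.614, -0.003]
ft_force: [-0.8, -0.2, -0.2]
width: 0.0853
```

```bash
python3 - <<'E'
from h import *
plan([.5575,.335,.06],down(1.305))
b=snap('top');a=snap('scene')
i=b['image'][150:210,140:220]; cv2.imwrite('pics/cc.png',cv2.resize(i[:,:,::-1],(800,600),interpolation=cv2.INTER_CUBIC))
i=a['image'][150:225,280:380]; cv2.imwrite('pics/cs.png',cv2.resize(i[:,:,::-1],(800,600),interpolation=cv2.INTER_CUBIC))
E
```

```text
pos [0.553  0.34   0.1246] x-yaw 1.322 tilt 0.0072 n 2 f [-0.8 -0.2 -0.2] w 0.0853 t 31.2
[-0.003, 0.002, 0.009] [-0.18, 0.3, 3.23]
[-0.003, 0.002, 0.009] [-0.18, 0.29, 3.23]
```

View pics/cs.png

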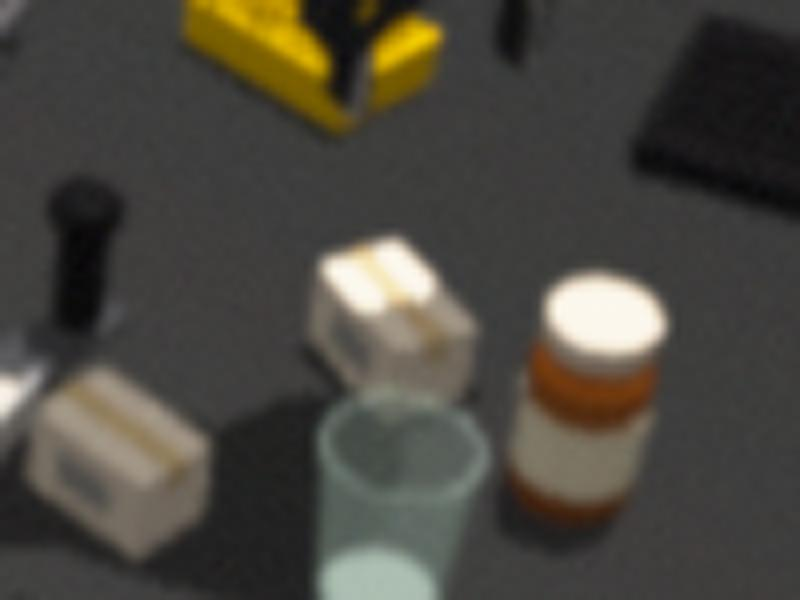

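Clear. Descend to TCP z ≈ 0.002.

>>> arm_command:
  deltas: [-0.006,0.004,0.017,-0.36,0.6,2,1,0,0,0,0,0,3.5,1,0,0,0,0,0,3,1,0,0,0,0,0,1.5,1,0,0,0,0,0,0,1]

```text
time_s: 31.8
position: [0.5674, 0.3376, 0.0377]
ee_rot: [0.003, 0.795, 0.606, 0.011]
ft_force: [0.2, -0.5, 0.8]
width: 0.0854
```

```bash
python3 - <<'E'
from h import *
plan([.5575,.335,.002],down(1.305))
E
```

```text
pos [0.5674 0.3376 0.0377] x-yaw 1.303 tilt 0.0231 n 1 f [ 0.2 -0.5  0.8] w 0.0854 t 31.8
[0.018, -0.014, -0.002] [-0.57, -0.95, 3.54]
```

>>> arm_command:
  deltas: [0.018,-0.014,0,-0.55,-0.95,0,1,0,0,0,0,0,1.0,1,0,0,0,0,0,1,1,0,0,0,0,0,0,1]

```text
time_s: 32.2
position: [0.5589, 0.3357, 0.0221]
ee_rot: [0.001, 0.795, 0.606, 0.003]
ft_force: [0.1, -0.4, -0.8]
width: 0.0855
```

```bash
python3 - <<'E'
from h import *
plan([.5575,.335,.002],down(1.305))
a=snap('scene')
i=a['image'][150:225,280:380]; cv2.imwrite('pics/cs.png',cv2.resize(i[:,:,::-1],(800,600),interpolation=cv2.INTER_CUBIC))
E
```

```text
pos [0.5589 0.3357 0.0221] x-yaw 1.302 tilt 0.0065 n 1 f [ 0.1 -0.4 -0.8] w 0.0855 t 32.2
[0.005, -0.004, -0.003] [-0.11, -0.13, 2.01]
```

View pics/cs.png

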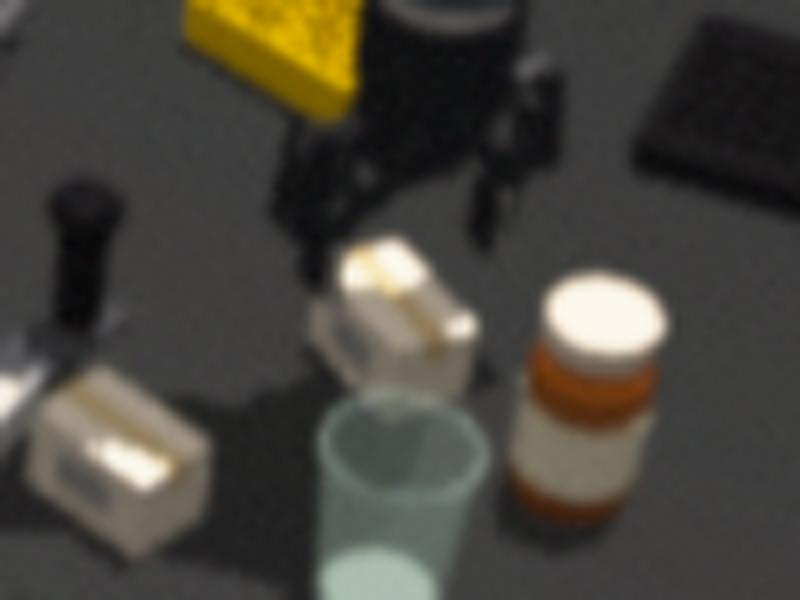

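>>> arm_command:
  deltas: [0.005,-0.004,0,-0.1,-0.2,0.5,1,0,0,0,0,-0.1,0.8,1,0,0,0,0,-0.1,0.6,1,0,0,0,0,0,0,1]

```text
time_s: 32.65
position: [0.5551, 0.3361, 0.0026]
ee_rot: [-0.0, 0.795, 0.606, 0.001]
ft_force: [0.3, 0.3, -0.2]
width: 0.0853
```

```bash
python3 - <<'E'
from h import *
plan([.5575,.335,.002],down(1.305))
E
```

```text
pos [0.5551 0.3361 0.0026] x-yaw 1.302 tilt 0.0012 n 1 f [ 0.3  0.3 -0.2] w 0.0853 t 32.65
[0.001, -0.001, -0.003] [-0.05, 0.26, 0.06]
```

>>> arm_command:
  deltas: [0,0,0,0,0.3,0,0.6,0,0,0,0,0,0,0.4,0,0,0,0,0,0,0.4,0,0,0,0,0,0,0.3,0,0,0,0,0,0,0.3]
  grip_force: 70

```text
time_s: 33.15
position: [0.5586, 0.3354, 0.003]
ee_rot: [-0.0, 0.795, 0.606, 0.001]
ft_force: [0.4, -0.4, -2.6]
width: 0.0442
```

>>> arm_command:
  deltas: [0,0,0,0,0,0,0.3,0,0,0,0,0,-2,0.3,0,0,0,0,0,-4,0.3,0,0,0,0,0,-4,0.3,0,0,0,0,0,-4,0.3]

```text
time_s: 33.65
position: [0.5546, 0.3334, 0.1393]
ee_rot: [-0.002, 0.796, 0.606, -0.007]
ft_force: [1.3, 0.2, -1.9]
width: 0.0443
```

>>> arm_command:
  deltas: [0,0,0,0,0,-4.5,0.3,0,0,0,0,0,-4.5,0.3,0,0,0,0,0,-3,0.3,0,0,0,0,0,0,0.3]

```text
time_s: 34.05
position: [0.5562, 0.3341, 0.2696]
ee_rot: [-0.001, 0.795, 0.606, -0.003]
ft_force: [0.4, -0.8, -2.7]
width: 0.0442
```

```bash
python3 - <<'E'
from h import *
plan(L(.3,-.001,.135),Rlane())
a=snap('scene')
i=a['image'][100:220,220:380]; cv2.imwrite('pics/cs2.png',cv2.resize(i[:,:,::-1],(800,600),interpolation=cv2.INTER_CUBIC))
E
```

```text
pos [0.5562 0.3341 0.2696] x-yaw 1.302 tilt 0.0063 n 10 f [ 0.4 -0.8 -2.7] w 0.0442 t 34.05
[0.024, 0.017, 0.119] [-3.95, 1.32, 0.03]
[0.024, 0.017, 0.119] [-3.76, 1.78, -0.08]
[0.024, 0.017, 0.119] [-3.52, 2.21, -0.19]
[0.024, 0.017, 0.119] [-3.23, 2.6, -0.3]
[0.024, 0.017, 0.119] [-2.89, 2.96, -0.43]
[0.024, 0.017, 0.119] [-2.51, 3.27, -0.55]
[0.024, 0.017, 0.119] [-2.1, 3.53, -0.67]
[0.024, 0.017, 0.119] [-1.65, 3.74, -0.79]
[0.024, 0.017, 0.119] [-1.18, 3.88, -0.91]
[0.024, 0.017, 0.119] [-0.7, 3.97, -1.02]
```

View pics/cs2.png

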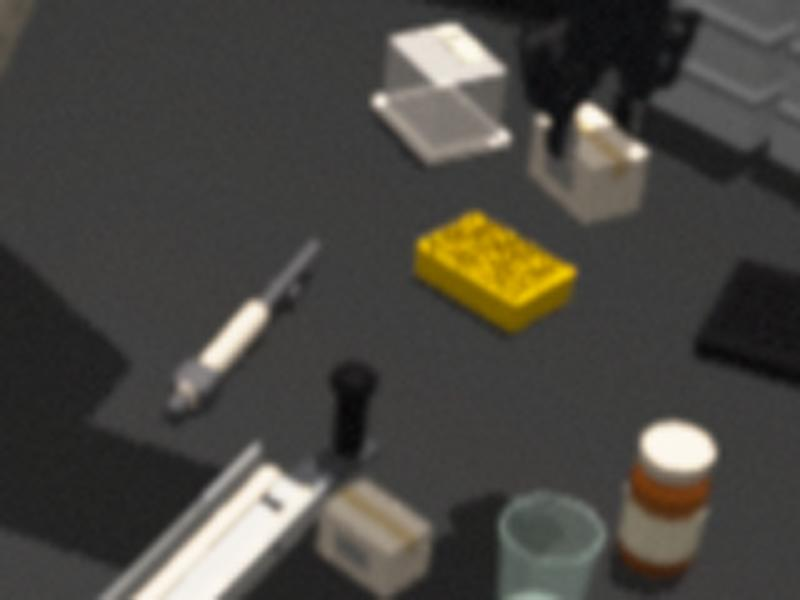

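>>> arm_command:
  deltas: [0.024,0.017,0.119,-3.9,1.3,-0.2,0.3,0.024,0.017,0.119,-3.8,1.8,-0.3,0.3,0.024,0.017,0.119,-3.5,2.2,-0.4,0.3,0.024,0.017,0.119,-3.2,2.6,-0.5,0.3,0.024,0.017,0.119,-2.9,3.0,-0.6,0.3]

```text
time_s: 34.6
position: [0.5639, 0.126, 0.2668]
ee_rot: [-0.076, 0.937, 0.34, -0.013]
ft_force: [0.7, 0.1, -1.8]
width: 0.0443
```

>>> arm_command:
  deltas: [0.024,0.017,0.119,-2.5,3.3,-0.6,0.3,0.024,0.017,0.119,-2.1,3.5,-0.7,0.3,0.024,0.017,0.119,-1.6,3.7,-0.8,0.3,0.024,0.017,0.119,-1.2,3.5,-0.9,0.3,0.024,0.017,0.1,-0.6,1.5,-0.6,0.3]

```text
time_s: 35.1
position: [0.5634, -0.0629, 0.259]
ee_rot: [-0.143, 0.989, 0.04, -0.021]
ft_force: [0.8, -0.6, -1.9]
width: 0.0444
```

```bash
python3 - <<'E'
from h import *
plan(L(.3,-.001,.06),Rlane())
E
```

```text
pos [ 0.5634 -0.0629  0.259 ] x-yaw 0.085 tilt 0.2896 n 2 f [ 0.8 -0.6 -1.9] w 0.0444 t 35.1
[-0.004, 0.012, -0.013] [0.75, 0.84, 3.05]
[-0.004, 0.012, -0.013] [0.7, 0.84, 3.06]
```

>>> arm_command:
  deltas: [-0.008,0.024,-0.026,1.4,1.6,1.5,0.3,0,0,0,0,0,2.5,0.3,0,0,0,0,0,2,0.3,0,0,0,0,0,0,0.3]

```text
time_s: 35.5
position: [0.5737, -0.0658, 0.1865]
ee_rot: [-0.141, 0.989, 0.044, -0.011]
ft_force: [0.0, 0.7, -2.0]
width: 0.0446
```

```bash
cat > pv.py <<'E'
from h import *
import sys
plan(L(.3,-.001,.004),Rlane())
a=snap('scene');b=snap('top')
i=np.clip(a['image'][180:240,225:305].astype(float)*1.3,0,255).astype(np.uint8); cv2.imwrite('pics/pl.png',cv2.resize(i[:,:,::-1],(800,600),interpolation=cv2.INTER_CUBIC))
i=b['image'][150:195,250:310]; cv2.imwrite('pics/pt.png',cv2.resize(i[:,:,::-1],(800,600),interpolation=cv2.INTER_CUBIC))
o,p,Rm=state()
h=((p-L(.3))@(-Rlane()[:,2]))
print('h',h.round(4))
for s in(.27,.3,.33):
    q=proj(b,L(s,0,h+.0435))[0]; print('band expected at zoom xy',((q[0]-250+.5)*40/3).round(0),((q[1]-150+.5)*40/3).round(0))
E
python3 pv.py
```

```text
pos [ 0.5737 -0.0658  0.1865] x-yaw 0.091 tilt 0.2847 n 2 f [ 0.   0.7 -2. ] w 0.0446 t 35.5
[-0.003, 0.003, -0.007] [0.17, -0.34, 2.44]
[-0.003, 0.003, -0.007] [0.17, -0.35, 2.44]
h 0.0557
band expected at zoom xy 637.0 256.0
band expected at zoom xy 515.0 267.0
band expected at zoom xy 391.0 278.0
```

View pics/pt.png

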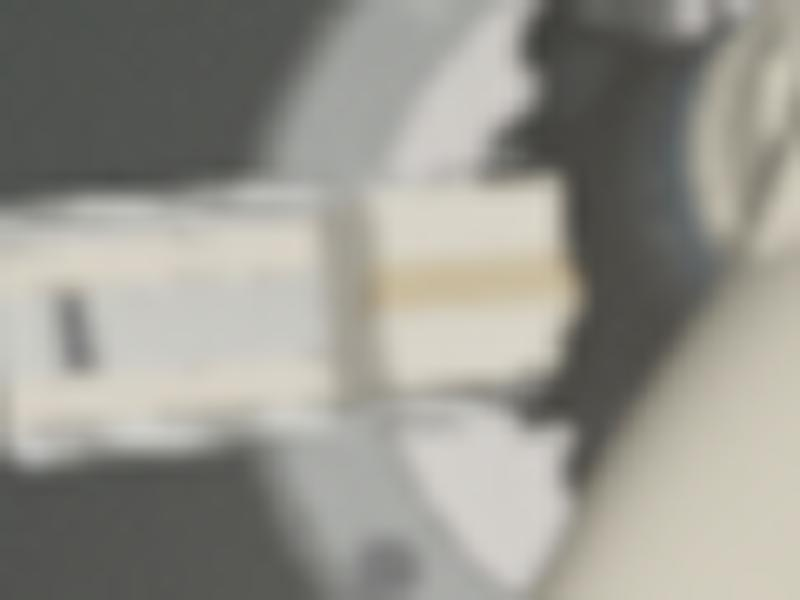

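View pics/pl.png

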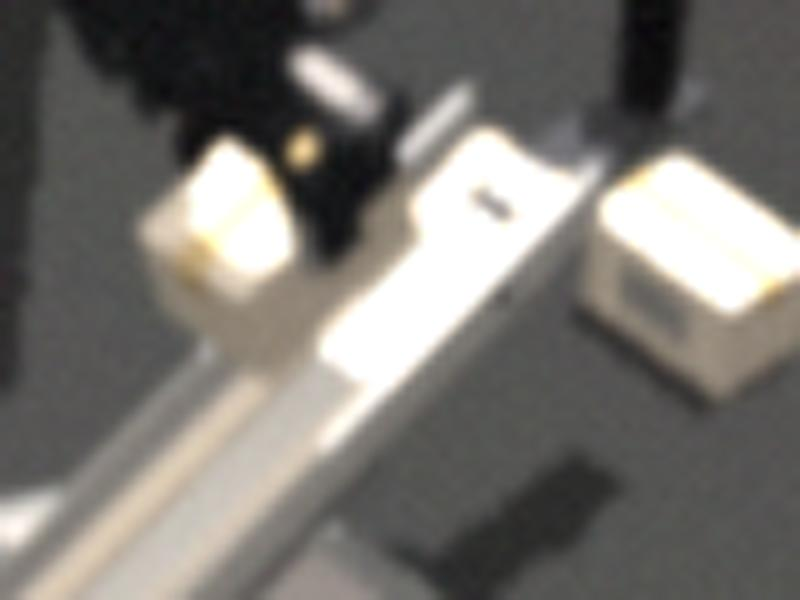

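>>> arm_command:
  deltas: [-0.005,0.005,-0.013,0.35,-0.5,1,0.3,0,0,0,0,0,1.5,0.3,0,0,0,0,0,0.8,0.3,0,0,0,0,0,0,0.3]

```text
time_s: 36.0
position: [0.5786, -0.0523, 0.1614]
ee_rot: [-0.137, 0.989, 0.052, -0.004]
ft_force: [-0.2, 0.9, -0.6]
width: 0.0442
```

```bash
python3 pv.py
```

```text
pos [ 0.5786 -0.0523  0.1614] x-yaw 0.104 tilt 0.2754 n 1 f [-0.2  0.9 -0.6] w 0.0442 t 36.0
[0.004, -0.006, 0.003] [-0.31, -0.17, 2.1]
h 0.0259
band expected at zoom xy 594.0 270.0
band expected at zoom xy 474.0 281.0
band expected at zoom xy 352.0 292.0
```

View pics/pt.png

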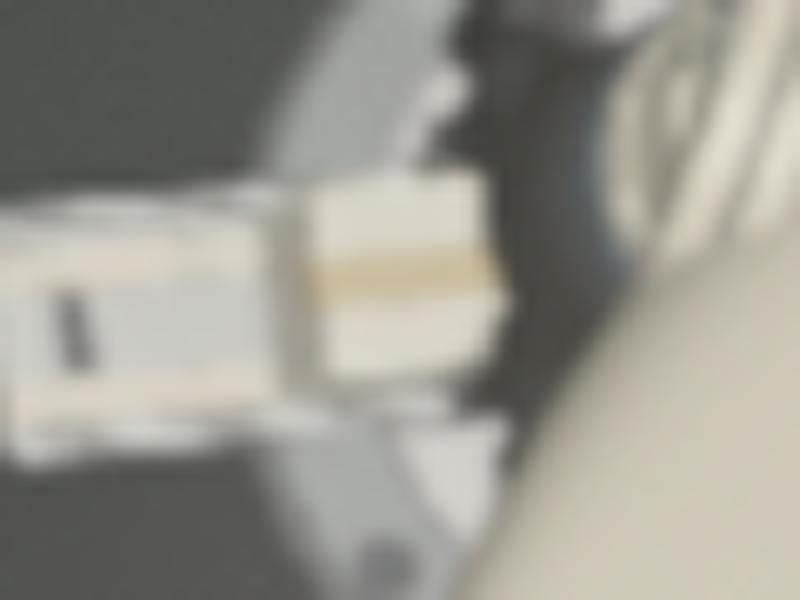

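View pics/pl.png

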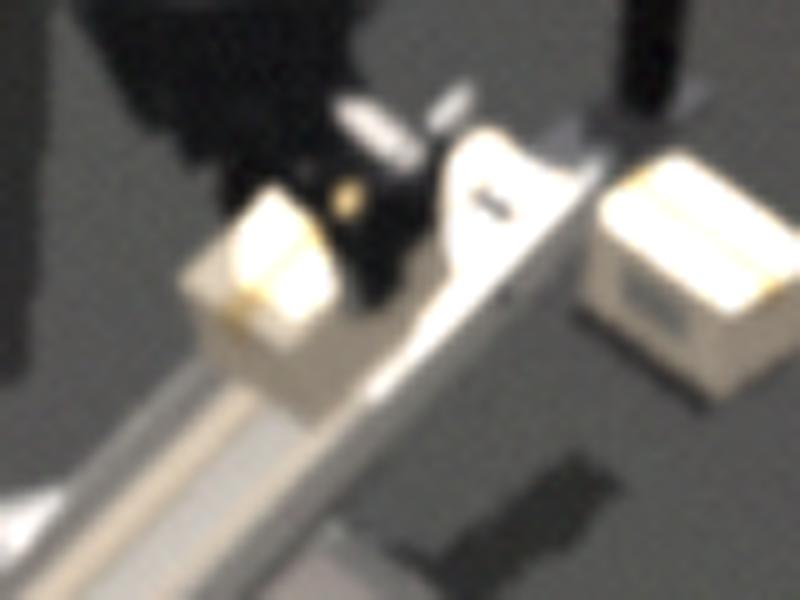

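>>> arm_command:
  deltas: [0.004,-0.006,0,-0.3,0,0.3,0.3,0,0,0,0,0,0.5,0.3,0,0,0,0,0,0,0.3]

```text
time_s: 36.4
position: [0.5761, -0.0514, 0.1553]
ee_rot: [-0.138, 0.989, 0.052, -0.005]
ft_force: [-0.5, -0.4, -1.3]
width: 0.0445
```

```bash
python3 pv.py
```

```text
pos [ 0.5761 -0.0514  0.1553] x-yaw 0.105 tilt 0.2781 n 1 f [-0.5 -0.4 -1.3] w 0.0445 t 36.4
[0.001, -0.003, 0.003] [-0.07, -0.22, 1.5]
h 0.0194
band expected at zoom xy 585.0 273.0
band expected at zoom xy 465.0 284.0
band expected at zoom xy 344.0 295.0
```

View pics/pt.png

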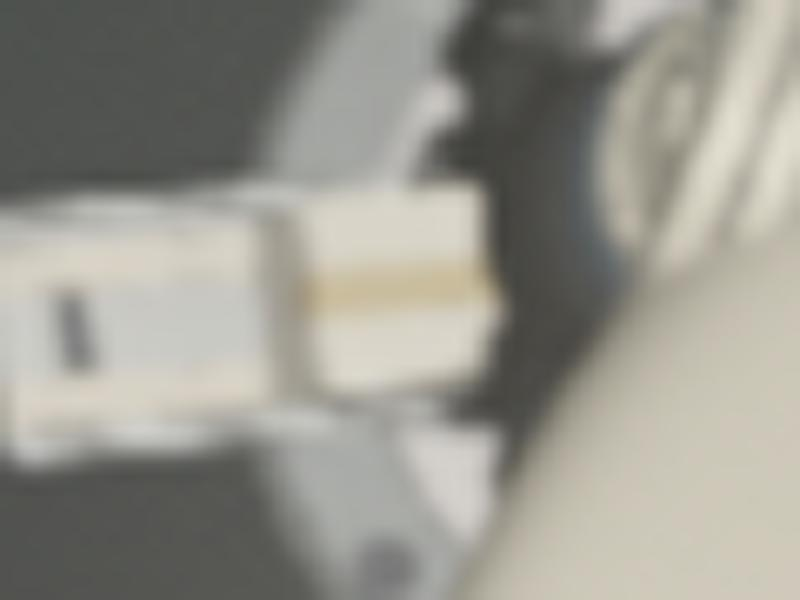

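>>> arm_command:
  deltas: [0,0,0,-0.06,0,0.5,0.3,0,0,0,0,0,0.5,0.3,0,0,0,0,0,0.2,0.3,0,0,0,0,0,0,0.3]

```text
time_s: 36.9
position: [0.5754, -0.0481, 0.1433]
ee_rot: [-0.138, 0.989, 0.052, -0.005]
ft_force: [0.3, -0.5, -1.9]
width: 0.0442
```

```bash
python3 pv.py
```

```text
pos [ 0.5754 -0.0481  0.1433] x-yaw 0.105 tilt 0.2777 n 1 f [ 0.3 -0.5 -1.9] w 0.0442 t 36.9
[0.002, -0.004, 0.003] [-0.03, -0.22, 0.24]
h 0.0068
band expected at zoom xy 567.0 279.0
band expected at zoom xy 448.0 290.0
band expected at zoom xy 328.0 301.0
```

View pics/pl.png

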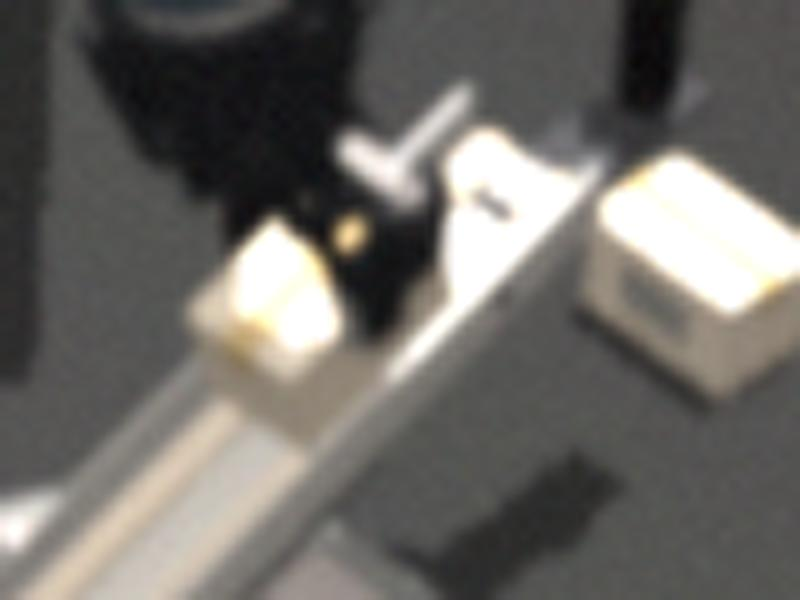

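>>> arm_command:
  deltas: [0,0,0,0,0,0.3,0.3,0,0,0,0,0,0,0.3]

```text
time_s: 37.2
position: [0.5757, -0.0474, 0.1408]
ee_rot: [-0.138, 0.989, 0.052, -0.005]
ft_force: [-1.5, 0.3, -2.0]
width: 0.0443
```

>>> arm_command:
  deltas: [0,0,0,0,0,0,0.7,0,0,0,0,0,0,0.8,0,0,0,0,0,0,0.8,0,0,0,0,0,-2,0.8,0,0,0,0,0,-4,1]

```text
time_s: 37.7
position: [0.5753, -0.0624, 0.1964]
ee_rot: [-0.14, 0.989, 0.052, -0.008]
ft_force: [0.1, -1.0, -0.3]
width: 0.0807
```

>>> arm_command:
  deltas: [0,0,0,0,0,-4,0.8,0,0,0,0,0,-4,0.8,0,0,0,0,0,0,0.8]

```text
time_s: 38.0
position: [0.5782, -0.0861, 0.2805]
ee_rot: [-0.139, 0.989, 0.053, -0.005]
ft_force: [-0.3, -1.2, -0.2]
width: 0.0687
```

```bash
python3 - <<'E'
from h import *
a=snap('scene','sx.png');b=snap('top','tx.png')
i=np.clip(a['image'][160:310,165:365].astype(float)*1.3,0,255).astype(np.uint8); cv2.imwrite('pics/pl.png',cv2.resize(i[:,:,::-1],(800,600),interpolation=cv2.INTER_CUBIC))
i=b['image'][150:225,170:270]; cv2.imwrite('pics/pt.png',cv2.resize(i[:,:,::-1],(800,600),interpolation=cv2.INTER_CUBIC))
E
```

```text
(no output)
```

View pics/pl.png

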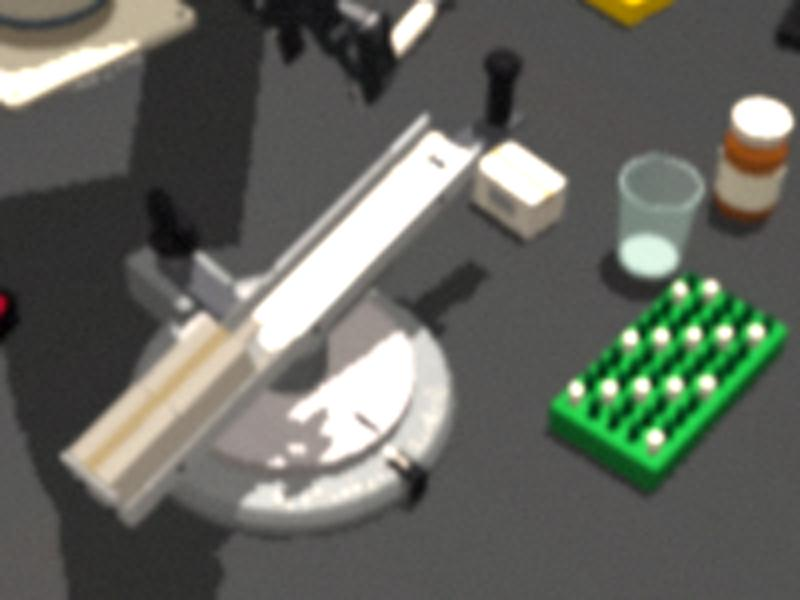

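View pics/pt.png

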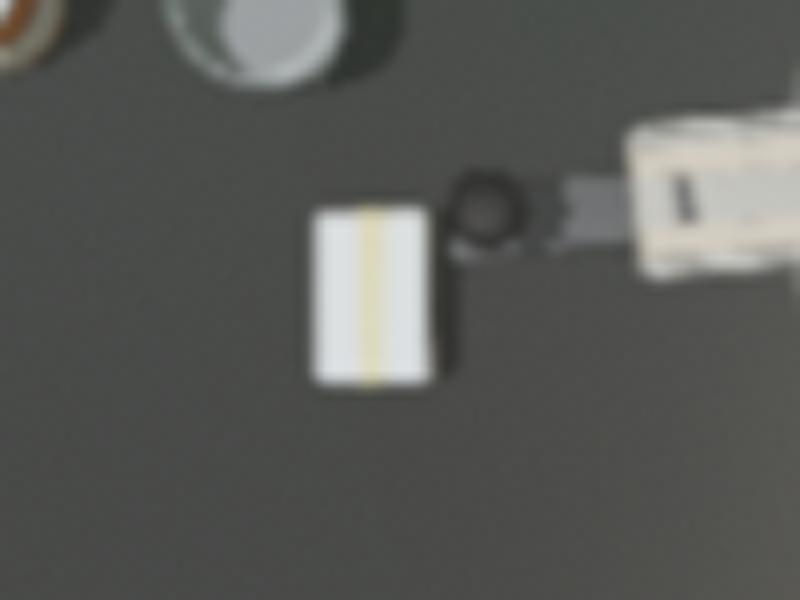

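```bash
python3 - <<'E'
from h import *
b=snap('top');a=snap('scene')
E=lambda x,y:((y+.5)/8-.5+150,(x+.5)/8-.5+170)
for p in((313,208),(430,208),(430,384),(313,384)): print(atz(b,E(*p),.046).round(4))
print('cap',atz(b,E(488,208),.222))
S=lambda x,y:((y+.5)/4-.5+160,(x+.5)/4-.5+165)
for p in((513,143),(566,185),(524,208),(475,178)): print('s',atz(a,S(*p),.046).round(4))
plan([.528,.182,.262],down(1.571),n=11)
E
```

```text
[0.5764 0.195  0.046 ]
[0.5758 0.144  0.046 ]
[0.4994 0.1445 0.046 ]
[0.4999 0.1953 0.046 ]
cap [0.56252078 0.10554236 0.222     ]
s [0.504  0.1908 0.046 ]
s [0.5771 0.1861 0.046 ]
s [0.5742 0.1349 0.046 ]
s [0.5166 0.1294 0.046 ]
pos [ 0.5767 -0.0843  0.2748] x-yaw 0.107 tilt 0.2827 n 11 f [-0.2 -0.1 -0.1] w 0.0684 t 38.2
[-0.021, -0.019, -0.132] [-0.18, -2.32, 0.8]
[-0.021, -0.019, -0.132] [0.14, -2.34, 0.75]
[-0.021, -0.019, -0.132] [0.46, -2.32, 0.69]
[-0.021, -0.019, -0.132] [0.78, -2.25, 0.63]
[-0.021, -0.019, -0.132] [1.08, -2.14, 0.57]
[-0.021, -0.019, -0.132] [1.36, -1.99, 0.5]
[-0.021, -0.019, -0.132] [1.62, -1.8, 0.43]
[-0.021, -0.019, -0.132] [1.85, -1.58, 0.37]
[-0.021, -0.019, -0.132] [2.05, -1.33, 0.3]
[-0.021, -0.019, -0.132] [2.22, -1.05, 0.23]
[-0.021, -0.019, -0.132] [2.34, -0.75, 0.17]
```

>>> arm_command:
  deltas: [-0.021,-0.019,-0.132,-0.2,-2.3,0.5,1,-0.021,-0.019,-0.132,0.1,-2.3,0.5,1,-0.021,-0.019,-0.132,0.5,-2.3,0.6,1,-0.021,-0.019,-0.132,0.8,-2.25,0.6,1,-0.021,-0.019,-0.132,1.1,-2.1,0.5,1]

```text
time_s: 38.7
position: [0.5522, 0.0355, 0.268]
ee_rot: [-0.084, 0.919, 0.385, -0.012]
ft_force: [0.3, 0.4, 0.2]
width: 0.086
```

>>> arm_command:
  deltas: [-0.021,-0.019,-0.132,1.4,-2.0,0.5,1,-0.021,-0.019,-0.132,1.6,-1.8,0.4,1,-0.021,-0.019,-0.132,1.85,-1.6,0.4,1,-0.021,-0.019,-0.132,2.0,-1.3,0.3,1,-0.021,-0.019,-0.132,2.0,-1.0,0.2,1]

```text
time_s: 39.2
position: [0.5218, 0.16, 0.2555]
ee_rot: [-0.019, 0.736, 0.676, -0.011]
ft_force: [0.4, 0.5, 0.1]
width: 0.0855
```

```bash
python3 - <<'E'
from h import *
plan([.527,.184,.2],down(1.571))
E
```

```text
pos [0.5218 0.16   0.2555] x-yaw 1.486 tilt 0.0441 n 2 f [0.4 0.5 0.1] w 0.0855 t 39.2
[-0.021, -0.006, -0.043] [1.19, 0.27, 2.78]
[-0.021, -0.006, -0.043] [1.2, 0.27, 2.78]
```

>>> arm_command:
  deltas: [-0.042,-0.012,-0.085,2.2,0.0,0,1,0,0,0,0,0,3,1,0,0,0,0,0,3,1,0,0,0,0,0,0,1]

```text
time_s: 39.6
position: [0.5186, 0.1878, 0.1901]
ee_rot: [-0.001, 0.701, 0.713, -0.002]
ft_force: [-0.2, 0.2, -0.3]
width: 0.0854
```

```bash
python3 - <<'E'
from h import *
plan([.527,.182,.1],down(1.571))
E
```

```text
pos [0.5186 0.1878 0.1901] x-yaw 1.588 tilt 0.0045 n 3 f [-0.2  0.2 -0.3] w 0.0854 t 39.6
[-0.001, 0.001, 0.006] [-0.19, 0.29, 3.0]
[-0.001, 0.001, 0.006] [-0.19, 0.28, 3.0]
[-0.001, 0.001, 0.006] [-0.19, 0.28, 3.0]
```

>>> arm_command:
  deltas: [0,0,0.017,-0.5,0.3,2,1,0,0,0,0,0,3,1,0,0,0,0,0,3,1,0,0,0,0,0,2,1,0,0,0,0,0,0,1]

```text
time_s: 40.1
position: [0.5206, 0.1828, 0.0892]
ee_rot: [-0.001, 0.707, 0.707, -0.003]
ft_force: [0.7, 0.4, -0.8]
width: 0.0854
```

```bash
python3 - <<'E'
from h import *
plan([.527,.182,.05],down(1.571))
a=snap('scene');b=snap('top')
i=a['image'][150:225,245:345]; cv2.imwrite('pics/cs.png',cv2.resize(i[:,:,::-1],(800,600),interpolation=cv2.INTER_CUBIC))
i=b['image'][150:210,180:260]; cv2.imwrite('pics/ct.png',cv2.resize(i[:,:,::-1],(800,600),interpolation=cv2.INTER_CUBIC))
E
```

```text
pos [0.5206 0.1828 0.0892] x-yaw 1.57 tilt 0.0061 n 1 f [ 0.7  0.4 -0.8] w 0.0854 t 40.1
[-0.006, 0.002, -0.001] [-0.07, 0.66, 3.92]
```

View pics/cs.png

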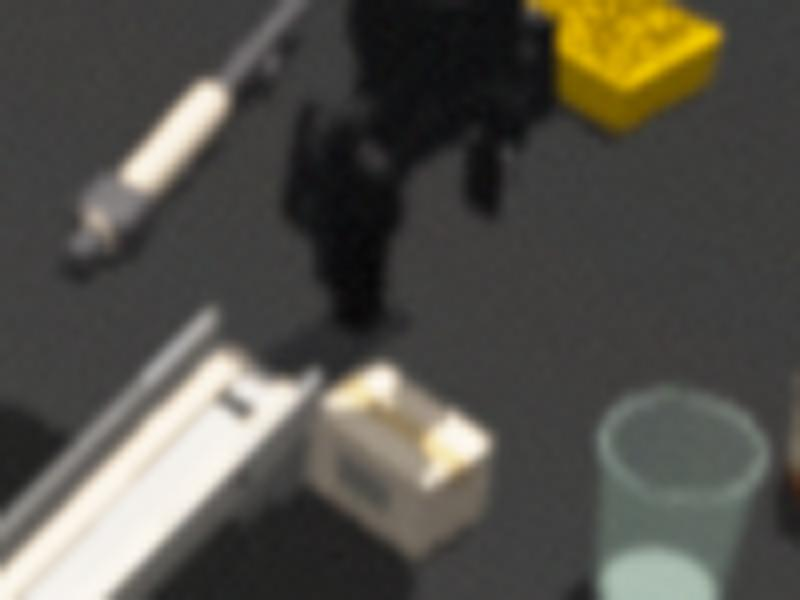

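View pics/ct.png

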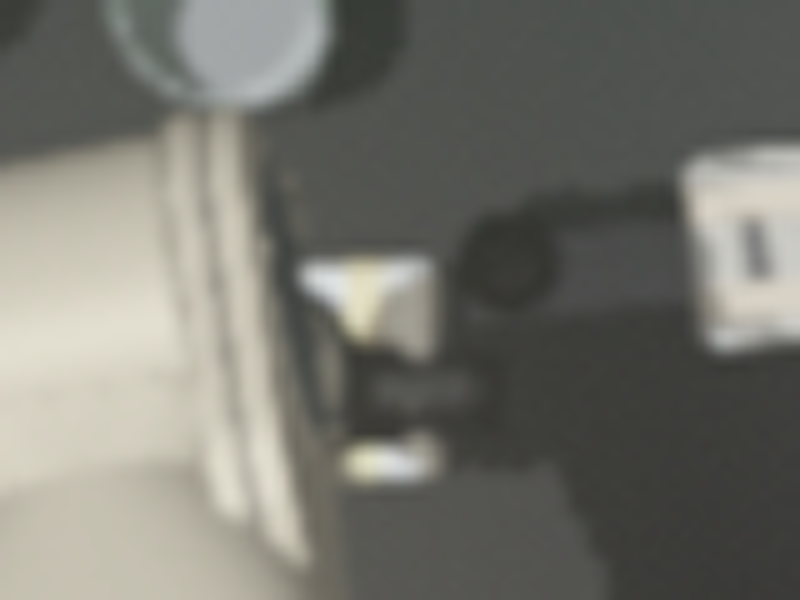

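>>> arm_command:
  deltas: [-0.006,0,0,-0.1,0.2,2,1,0,0,0,0,0,2,1,0,0,0,0,0,1,1,0,0,0,0,0,0,1]

```text
time_s: 40.6
position: [0.5288, 0.1828, 0.0475]
ee_rot: [0.005, 0.707, 0.707, 0.005]
ft_force: [0.1, 0.3, 0.3]
width: 0.0853
```

```bash
python3 - <<'E'
from h import *
plan([.524,.182,.003],down(1.571))
a=snap('scene');b=snap('top')
i=a['image'][150:225,245:345]; cv2.imwrite('pics/cs.png',cv2.resize(i[:,:,::-1],(800,600),interpolation=cv2.INTER_CUBIC))
E
```

```text
pos [0.5288 0.1828 0.0475] x-yaw 1.57 tilt 0.0141 n 1 f [0.1 0.3 0.3] w 0.0853 t 40.6
[0.014, -0.001, -0.001] [-0.09, -0.54, 4.45]
```

View pics/cs.png

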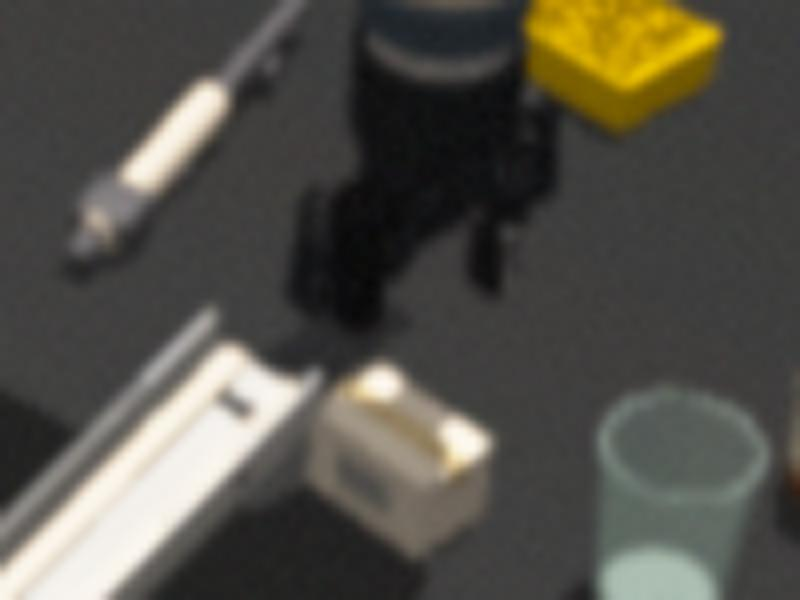

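>>> arm_command:
  deltas: [0.014,0,0,-0.08,-0.5,0,1,0,0,0,0,-0.05,1,1,0,0,0,0,-0.1,1,1,0,0,0,0,0,0,1]

```text
time_s: 41.1
position: [0.5237, 0.1824, 0.0296]
ee_rot: [0.001, 0.707, 0.707, 0.002]
ft_force: [0.3, 0.1, 0.0]
width: 0.0854
```

```bash
python3 - <<'E'
from h import *
plan([.524,.182,.003],down(1.571))
a=snap('scene');b=snap('top')
i=a['image'][150:225,245:345]; cv2.imwrite('pics/cs.png',cv2.resize(i[:,:,::-1],(800,600),interpolation=cv2.INTER_CUBIC))
E
```

```text
pos [0.5237 0.1824 0.0296] x-yaw 1.57 tilt 0.0047 n 1 f [0.3 0.1 0. ] w 0.0854 t 41.1
[0.004, -0.002, -0.001] [-0.05, 0.02, 2.66]
```

View pics/cs.png

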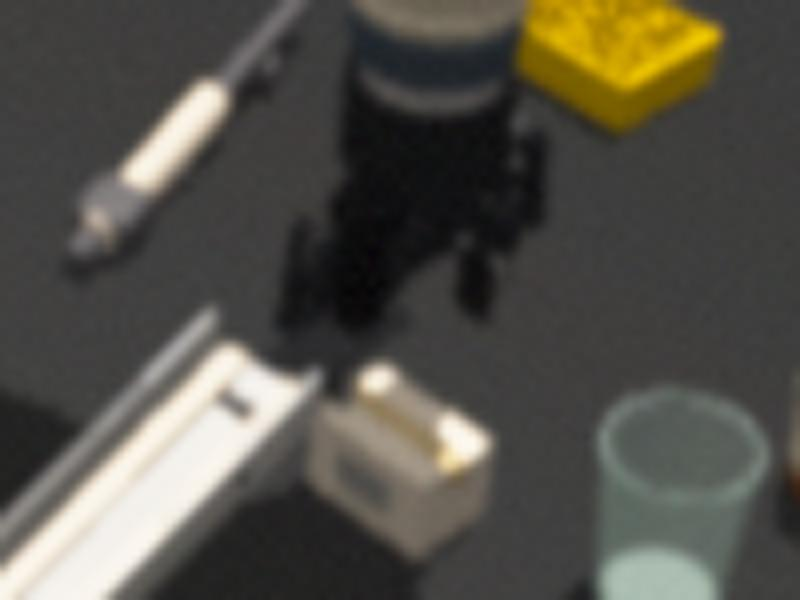

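>>> arm_command:
  deltas: [0.004,0,0,0,0,0.7,1,0,0,0,0,-0.05,0.6,1,0,0,0,0,0,0,1]

```text
time_s: 41.5
position: [0.5241, 0.1826, 0.0166]
ee_rot: [-0.0, 0.707, 0.707, 0.001]
ft_force: [-0.1, -0.2, -0.4]
width: 0.0854
```

```bash
python3 - <<'E'
from h import *
plan([.524,.182,.003],down(1.571))
a=snap('scene')
i=np.clip(a['image'][180:225,255:315].astype(float)*1.6,0,255).astype(np.uint8); cv2.imwrite('pics/cs.png',cv2.resize(i[:,:,::-1],(800,600),interpolation=cv2.INTER_CUBIC))
E
```

```text
pos [0.5241 0.1826 0.0166] x-yaw 1.57 tilt 0.0028 n 1 f [-0.1 -0.2 -0.4] w 0.0854 t 41.5
[0.002, -0.002, -0.001] [-0.07, -0.02, 1.36]
```

View pics/cs.png

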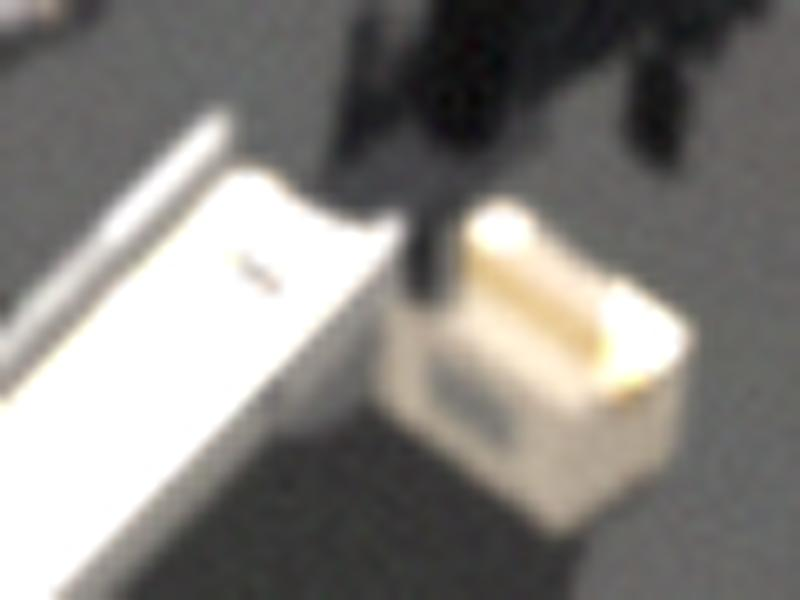

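```bash
python3 - <<'E'
from h import *
a=snap('scene')
z=lambda P:[((q-np.array([255,180])+.5)*40/3).round(0).tolist() for q in proj(a,P)]
print('inner tip',z([[.513,.1395,.047],[.535,.1395,.047]]),'outer',z([[.513,.126,.047],[.535,.126,.047]]))
for y in(.134,.14,.145):print('edge',y,z([[.502,y,.046],[.524,y,.046],[.574,y,.046]]))
print('right far top',z([[.574,.191,.046],[.502,.191,.046]]), 'bottom',z([[.502,.144,0],[.574,.144,0],[.574,.19,0]]))
E
```

```text
inner tip [[403.0, 303.0], [459.0, 344.0]] outer [[367.0, 324.0], [423.0, 365.0]]
edge 0.134 [[360.0, 294.0], [416.0, 335.0], [546.0, 429.0]]
edge 0.14 [[376.0, 285.0], [432.0, 325.0], [561.0, 420.0]]
edge 0.145 [[389.0, 277.0], [445.0, 318.0], [574.0, 412.0]]
right far top [[692.0, 338.0], [507.0, 208.0]] bottom [[377.0, 402.0], [559.0, 537.0], [675.0, 463.0]]
```

>>> arm_command:
  deltas: [0,0,0,-0.35,0,0,1,0,0,0,0,0,0.5,1,0,0,0,0,0,0,1]

```text
time_s: 41.9
position: [0.5248, 0.1789, 0.0124]
ee_rot: [0.0, 0.707, 0.707, 0.002]
ft_force: [-0.8, -0.4, 0.1]
width: 0.085
```

```bash
cat > v.py <<'E'
from h import *
plan([.524,.179,.003],down(1.571))
a=snap('scene')
i=np.clip(a['image'][180:225,255:315].astype(float)*1.6,0,255).astype(np.uint8); cv2.imwrite('pics/cs.png',cv2.resize(i[:,:,::-1],(800,600),interpolation=cv2.INTER_CUBIC))
E
python3 v.py
```

```text
pos [0.5248 0.1789 0.0124] x-yaw 1.57 tilt 0.004 n 1 f [-0.8 -0.4  0.1] w 0.085 t 41.9
[0.003, -0.003, -0.001] [0.01, -0.08, 0.93]
```

View pics/cs.png

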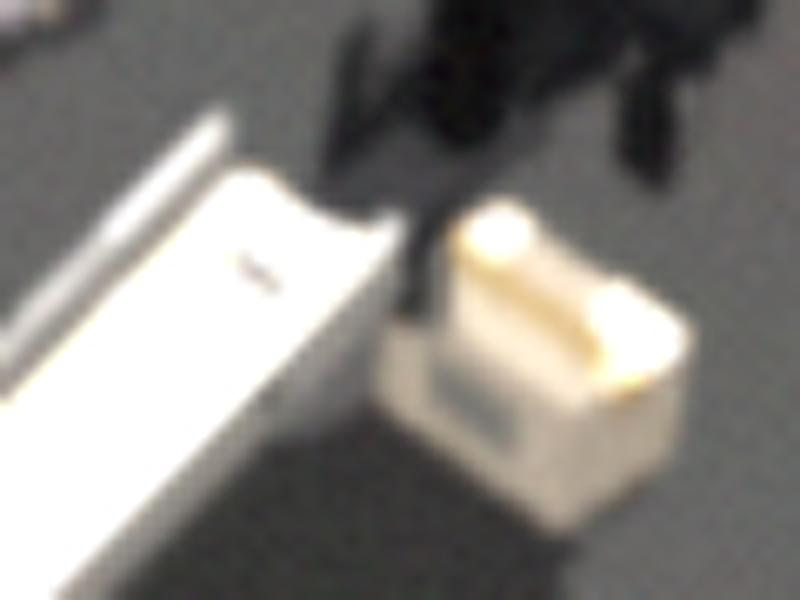

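Finger now passes outside the carton's left face. Continue down and close.

>>> arm_command:
  deltas: [0.003,0,0,0,-0.05,0.5,1,0,0,0,0,0,0.4,1,0,0,0,0,0,0,1]

```text
time_s: 42.25
position: [0.5246, 0.179, 0.0031]
ee_rot: [-0.001, 0.707, 0.707, 0.001]
ft_force: [-0.6, 0.2, -0.2]
width: 0.0856
```

>>> arm_command:
  deltas: [0,0,0,0,0,0,0.7,0,0,0,0,0,0,0.5,0,0,0,0,0,0,0.4,0,0,0,0,0,0,0.3,0,0,0,0,0,0,0.3]
  grip_force: 30

```text
time_s: 42.75
position: [0.5246, 0.1789, 0.0032]
ee_rot: [-0.001, 0.707, 0.707, 0.001]
ft_force: [0.5, 0.6, -2.0]
width: 0.0454
```

```bash
python3 v.py
```

```text
pos [0.5246 0.1789 0.0032] x-yaw 1.57 tilt 0.0024 n 1 f [ 0.5  0.6 -2. ] w 0.0454 t 42.75
[0.001, -0.002, -0.001] [0.01, -0.06, 0.02]
```

View pics/cs.png

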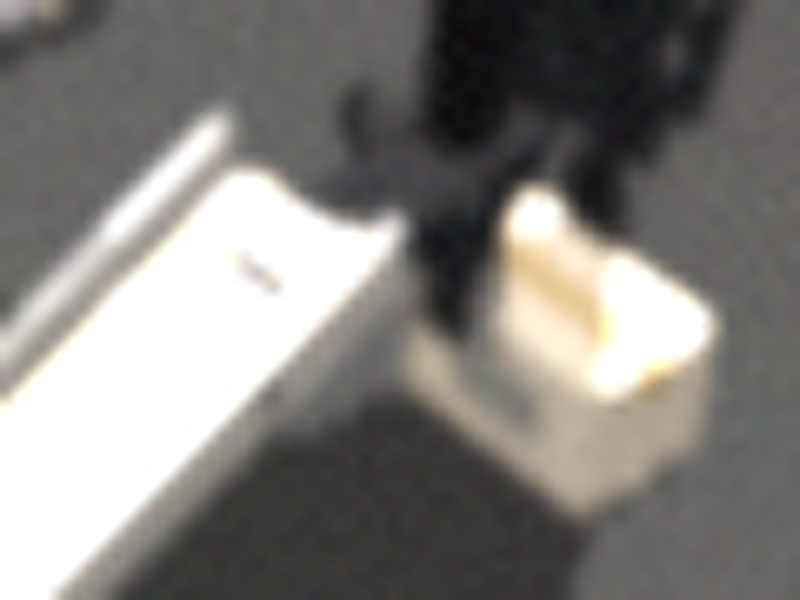

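>>> arm_command:
  deltas: [0,0,0,0,0,0,0.3,0,0,0,0,0,-2,0.3,0,0,0,0,0,-3,0.3,0,0,0,0,0,-4,0.3,0,0,0,0,0,-4,0.3]
  grip_force: 70

```text
time_s: 43.3
position: [0.5206, 0.178, 0.1309]
ee_rot: [-0.004, 0.707, 0.707, -0.004]
ft_force: [1.0, 0.5, -1.7]
width: 0.0441
```

>>> arm_command:
  deltas: [0,0,0,0,0,-4.5,0.3,0,0,0,0,0,-4.5,0.3,0,0,0,0,0,-4,0.3,0,0,0,0,0,0,0.3]

```text
time_s: 43.7
position: [0.5221, 0.1782, 0.2706]
ee_rot: [-0.003, 0.707, 0.707, -0.002]
ft_force: [0.2, 0.5, -2.9]
width: 0.0443
```

```bash
python3 - <<'E'
from h import *
plan(L(.315,-.001,.13),Rlane(),n=11)
a=snap('scene')
i=a['image'][100:220,220:380]; cv2.imwrite('pics/cs2.png',cv2.resize(i[:,:,::-1],(800,600),interpolation=cv2.INTER_CUBIC))
E
```

```text
pos [0.5221 0.1782 0.2706] x-yaw 1.571 tilt 0.0067 n 11 f [ 0.2  0.5 -2.9] w 0.0443 t 43.7
[0.02, 0.019, 0.132] [-2.22, 0.5, 0.03]
[0.02, 0.019, 0.132] [-2.13, 0.79, -0.03]
[0.02, 0.019, 0.132] [-2.01, 1.06, -0.08]
[0.02, 0.019, 0.132] [-1.85, 1.31, -0.15]
[0.02, 0.019, 0.132] [-1.65, 1.54, -0.21]
[0.02, 0.019, 0.132] [-1.43, 1.74, -0.27]
[0.02, 0.019, 0.132] [-1.18, 1.91, -0.33]
[0.02, 0.019, 0.132] [-0.92, 2.04, -0.39]
[0.02, 0.019, 0.132] [-0.63, 2.14, -0.45]
[0.02, 0.019, 0.132] [-0.33, 2.19, -0.5]
[0.02, 0.019, 0.132] [-0.03, 2.2, -0.55]
```

View pics/cs2.png

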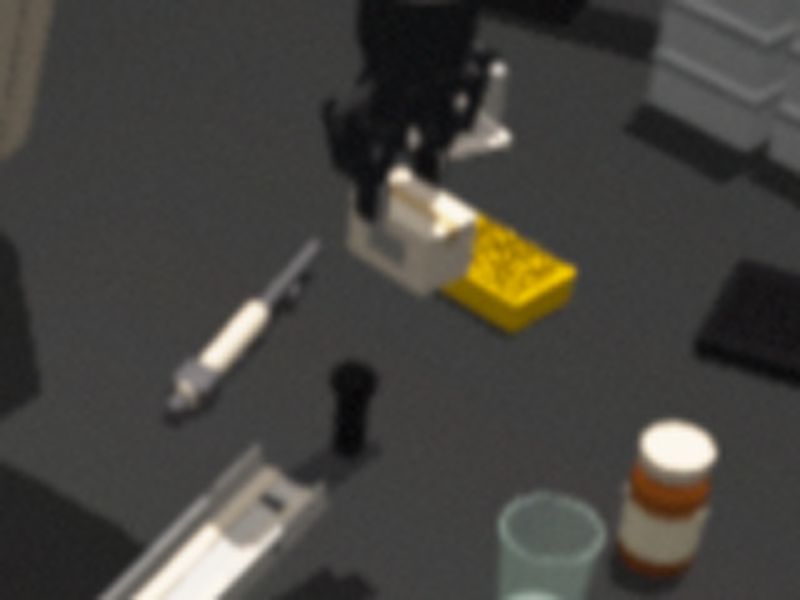

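>>> arm_command:
  deltas: [0.02,0.019,0.132,-2.2,0.5,-0.1,0.3,0.02,0.019,0.132,-2.1,0.8,-0.2,0.3,0.02,0.019,0.132,-2.0,1.1,-0.2,0.3,0.02,0.019,0.132,-1.85,1.3,-0.3,0.3,0.02,0.019,0.132,-1.65,1.5,-0.3,0.3]

```text
time_s: 44.25
position: [0.5441, 0.0679, 0.2653]
ee_rot: [-0.075, 0.899, 0.431, -0.01]
ft_force: [0.5, 0.2, -2.4]
width: 0.0441
```

>>> arm_command:
  deltas: [0.02,0.019,0.132,-1.4,1.75,-0.3,0.3,0.02,0.019,0.132,-1.2,1.9,-0.3,0.3,0.02,0.019,0.132,-0.9,2.0,-0.4,0.3,0.02,0.019,0.132,-0.6,2.1,-0.4,0.3,0.02,0.019,0.132,-0.3,2.2,-0.5,0.3]

```text
time_s: 44.75
position: [0.5654, -0.0465, 0.2521]
ee_rot: [-0.136, 0.986, 0.096, -0.02]
ft_force: [0.4, 0.8, -2.0]
width: 0.0442
```

```bash
python3 - <<'E'
from h import *
plan(L(.315,-.001,.06),Rlane())
E
```

```text
pos [ 0.5654 -0.0465  0.2521] x-yaw 0.196 tilt 0.2767 n 2 f [ 0.4  0.8 -2. ] w 0.0442 t 44.75
[0.002, 0.019, 0.043] [0.51, 0.8, 2.5]
[0.002, 0.019, 0.043] [0.49, 0.78, 2.51]
```

>>> arm_command:
  deltas: [0.003,0.03,0.085,1.0,1.4,1,0.3,0,0,0,0,0,2,0.3,0,0,0,0,0,2,0.3,0,0,0,0,0,0,0.3]

```text
time_s: 45.15
position: [0.574, -0.0487, 0.1898]
ee_rot: [-0.141, 0.989, 0.043, -0.016]
ft_force: [0.3, -0.4, -1.2]
width: 0.0443
```

```bash
sed -i 's/L(.3,-.001,.004)/L(.315,-.001,.004)/' pv.py; python3 pv.py
```

```text
pos [ 0.574  -0.0487  0.1898] x-yaw 0.091 tilt 0.2842 n 2 f [ 0.3 -0.4 -1.2] w 0.0443 t 45.15
[-0.002, 0.008, -0.009] [0.09, -0.23, 2.36]
[-0.002, 0.008, -0.009] [0.07, -0.24, 2.36]
h 0.054
band expected at zoom xy 635.0 257.0
band expected at zoom xy 513.0 267.0
band expected at zoom xy 389.0 278.0
```

View pics/pt.png

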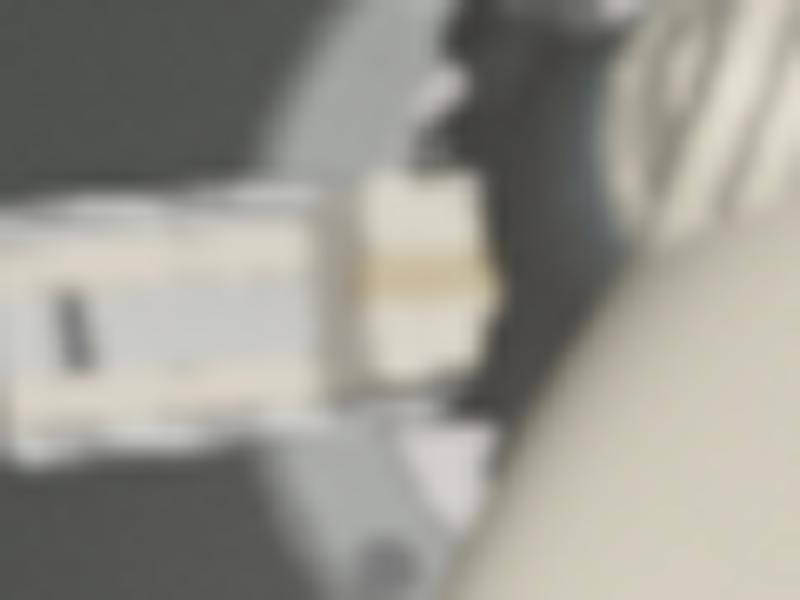

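>>> arm_command:
  deltas: [-0.004,0.015,-0.017,0.05,-0.5,1,0.3,0,0,0,0,0,1.2,0.3,0,0,0,0,0,0.8,0.3,0,0,0,0,0,0,0.3]

```text
time_s: 45.65
position: [0.5753, -0.0361, 0.1658]
ee_rot: [-0.138, 0.989, 0.052, -0.004]
ft_force: [-0.9, -0.5, -0.9]
width: 0.0444
```

```bash
python3 pv.py
```

```text
pos [ 0.5753 -0.0361  0.1658] x-yaw 0.104 tilt 0.2765 n 1 f [-0.9 -0.5 -0.9] w 0.0444 t 45.65
[0.003, -0.005, 0.002] [-0.15, 0.04, 2.08]
h 0.0257
band expected at zoom xy 594.0 270.0
band expected at zoom xy 473.0 281.0
band expected at zoom xy 352.0 292.0
```

View pics/pt.png

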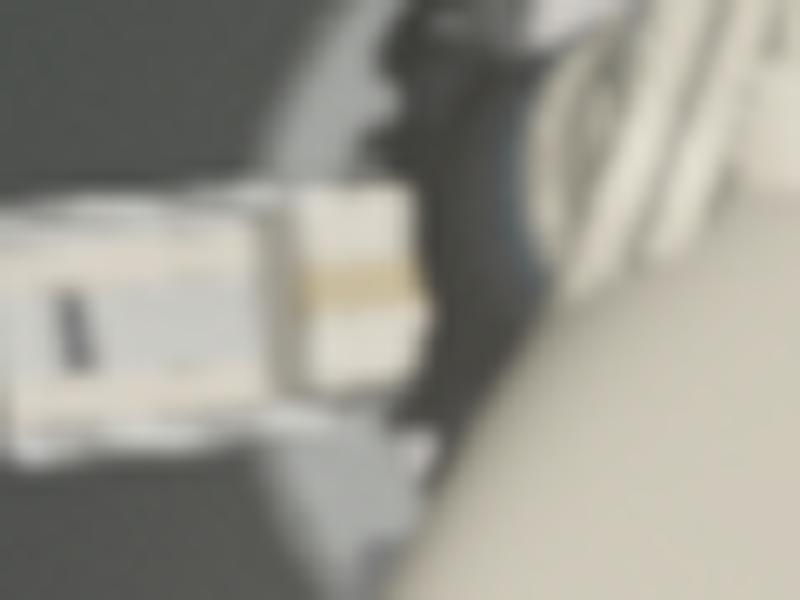

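View pics/pl.png

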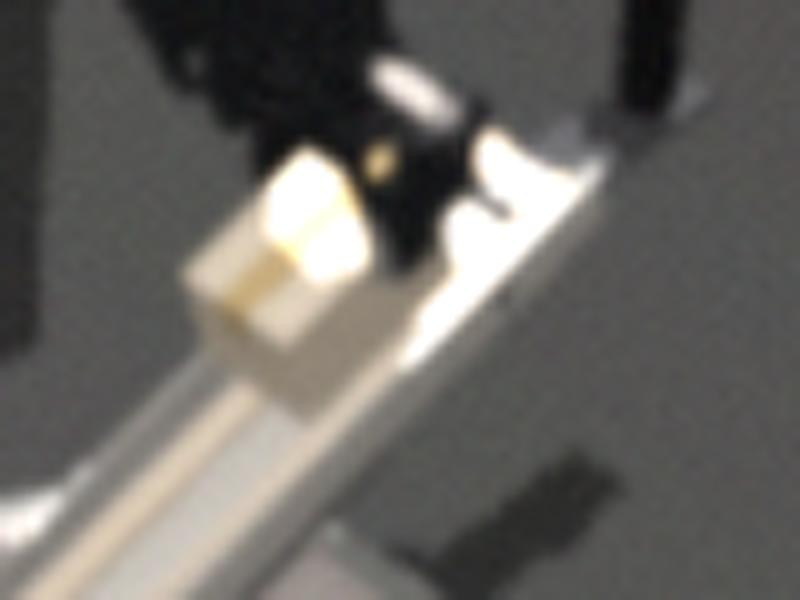

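>>> arm_command:
  deltas: [0.003,-0.005,0,-0.12,0,0.6,0.3,0,0,0,0,0,0.6,0.3,0,0,0,0,0,0.5,0.3,0,0,0,0,0,0,0.3]

```text
time_s: 46.15
position: [0.5745, -0.0322, 0.1495]
ee_rot: [-0.139, 0.989, 0.052, -0.006]
ft_force: [0.5, 0.5, -2.3]
width: 0.0441
```

```bash
python3 pv.py
```

```text
pos [ 0.5745 -0.0322  0.1495] x-yaw 0.105 tilt 0.2787 n 1 f [ 0.5  0.5 -2.3] w 0.0441 t 46.15
[0.001, -0.002, 0.002] [-0.11, -0.02, 0.4]
h 0.0087
band expected at zoom xy 570.0 279.0
band expected at zoom xy 451.0 289.0
band expected at zoom xy 330.0 300.0
```

View pics/pl.png

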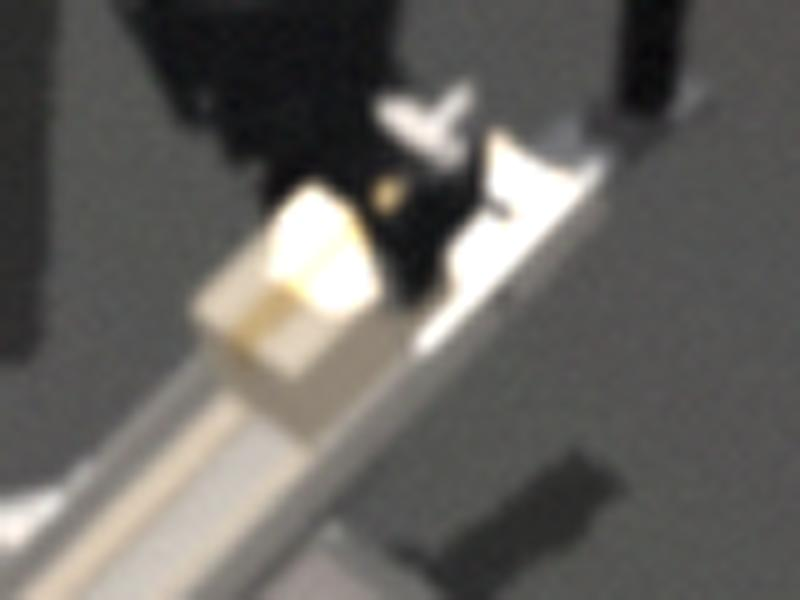

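Inside the rails, like the others. Lower slightly and release.

>>> arm_command:
  deltas: [0,0,0,-0.05,0,0.4,0.3,0,0,0,0,0,0.1,0.3,0,0,0,0,0,0,0.3]

```text
time_s: 46.55
position: [0.5746, -0.0313, 0.1458]
ee_rot: [-0.138, 0.989, 0.052, -0.005]
ft_force: [-0.3, -0.3, -1.6]
width: 0.0441
```

>>> arm_command:
  deltas: [0,0,0,0,0,0,0.7,0,0,0,0,0,0,0.8,0,0,0,0,0,0,0.8,0,0,0,0,0,-2,0.8,0,0,0,0,0,-4,0.8]

```text
time_s: 47.05
position: [0.5741, -0.0462, 0.2011]
ee_rot: [-0.14, 0.989, 0.052, -0.008]
ft_force: [1.2, 0.1, 0.2]
width: 0.0679
```

>>> arm_command:
  deltas: [0,0,0,0,0,-4,0.8,0,0,0,0,0,-4,0.8,0,0,0,0,0,-4,0.8,0,0,0,0,0,-3,0.8,0,0,0,0,0,0,0.8]

```text
time_s: 47.55
position: [0.5784, -0.0896, 0.3552]
ee_rot: [-0.139, 0.989, 0.052, -0.006]
ft_force: [0.7, -0.2, 0.7]
width: 0.0685
```

```bash
python3 - <<'E'
from h import *
a=snap('scene','sx.png');b=snap('top','tx.png')
plan([.45,.0,.35])
i=np.clip(a['image'][160:310,165:365].astype(float)*1.3,0,255).astype(np.uint8); cv2.imwrite('pics/pl.png',cv2.resize(i[:,:,::-1],(800,600),interpolation=cv2.INTER_CUBIC))
cv2.imwrite('pics/pt.png',cv2.resize(b['image'][:,:,::-1],(800,600),interpolation=cv2.INTER_CUBIC))
E
```

```text
pos [ 0.5781 -0.0888  0.3521] x-yaw 0.106 tilt 0.2805 n 4 f [ 0.3  0.5 -0.4] w 0.0683 t 47.65
[0.0, 0.0, 0.0] [-2.95, -2.43, 0.76]
[0.0, 0.0, 0.0] [-2.95, -2.43, 0.76]
[0.0, 0.0, 0.0] [-2.95, -2.43, 0.76]
[0.0, 0.0, 0.0] [-2.95, -2.43, 0.76]
```

View pics/pl.png

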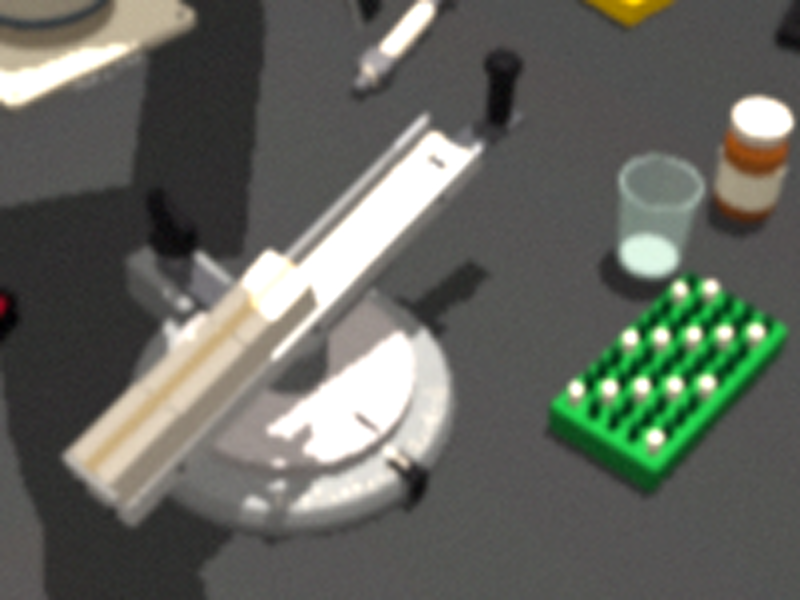

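View pics/pt.png

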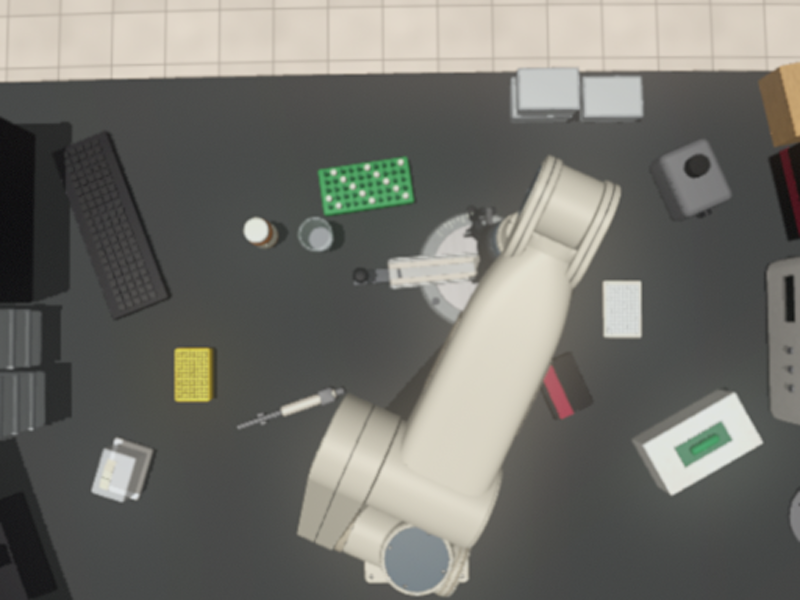

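>>> arm_command:
  deltas: [0,0,0,-3,-2.4,0.0,0.8,0,0,0,-3,-2.4,0.0,0.8,0,0,0,-3,-2.4,0,0.8,0,0,0,-3,-2.4,0,0.8,0,0,0,-3,-2.4,0,0.8]

```text
time_s: 48.15
position: [0.4132, 0.0124, 0.3757]
ee_rot: [-0.144, 0.988, 0.051, -0.016]
ft_force: [-0.4, -0.1, -0.0]
width: 0.0679
```

```bash
python3 - <<'E'
from h import *
a=snap('scene','sy.png');b=snap('top','ty.png')
obs()
i=b['image'][110:215,240:380]; cv2.imwrite('pics/tf.png',cv2.resize(i[:,:,::-1],(800,600),interpolation=cv2.INTER_CUBIC))
i=a['image'][200:305,170:310]; cv2.imwrite('pics/sf.png',cv2.resize(i[:,:,::-1],(800,600),interpolation=cv2.INTER_CUBIC))
for n in('carton1',):
  for nm,s in(('s',a),('t',b)): print(nm,[(np.round(x['position'],1).tolist(),round(x['conf'],2)) for x in ctrl.place_of(n,s)])
for sc in(.036,.108,.18): print(sc,proj(a,L(sc,0,.023)).round(1),proj(b,L(sc,0,.023)).round(1), [ ((q-np.array([170,200])+.5)*5.714).round(0).tolist() for q in proj(a,[L(sc+.036,0,.046),L(sc-.036,0,.046)])])
E
```

```text
{'time_s': 48.25, 'joint_pos': [-0.3739, 0.0809, 0.2038, 1.8411, 0.2488, 1.0738], 'qvel': [-0.0165, 0.0697, 0.042, -0.0393, -0.0075, -0.0141], 'joint_torque': [0.2292, -39.7774, 31.0452, 1.7333, 0.8696, 0.1683], 'position': [0.4114, 0.0138, 0.3781], 'ee_rot': [-0.143, 0.9883, 0.0518, -0.014], 'ft_force': [0.8042, 0.5549, 1.1024], 'wrist_torque': [-0.271, -0.056, -0.0698], 'width': 0.0683}
s [([239.7, 229.0], 0.89), ([250.2, 239.3], 0.68), ([254.4, 212.8], 0.61), ([275.3, 194.4], 0.55), ([154.5, 319.3], 0.25)]
t [([164.1, 353.7], 0.83), ([167.0, 337.7], 0.74), ([166.1, 312.9], 0.64)]
0.036 [[199.3 270.9]] [[354.4 165.5]] [[207.0, 337.0], [108.0, 438.0]]
0.108 [[216.  253.8]] [[334.9 167.3]] [[302.0, 240.0], [207.0, 337.0]]
0.18 [[232.2 237.3]] [[315.  169.1]] [[394.0, 147.0], [302.0, 240.0]]
```

View pics/tf.png

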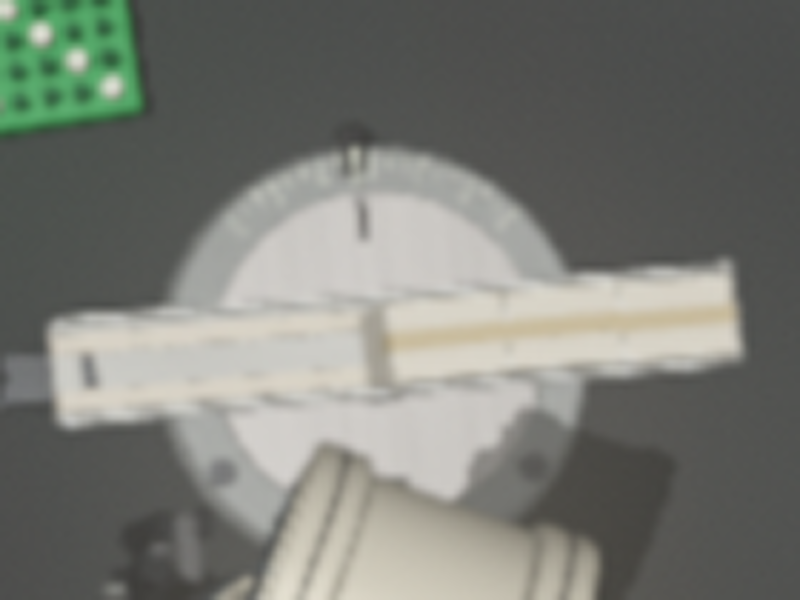

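View pics/sf.png

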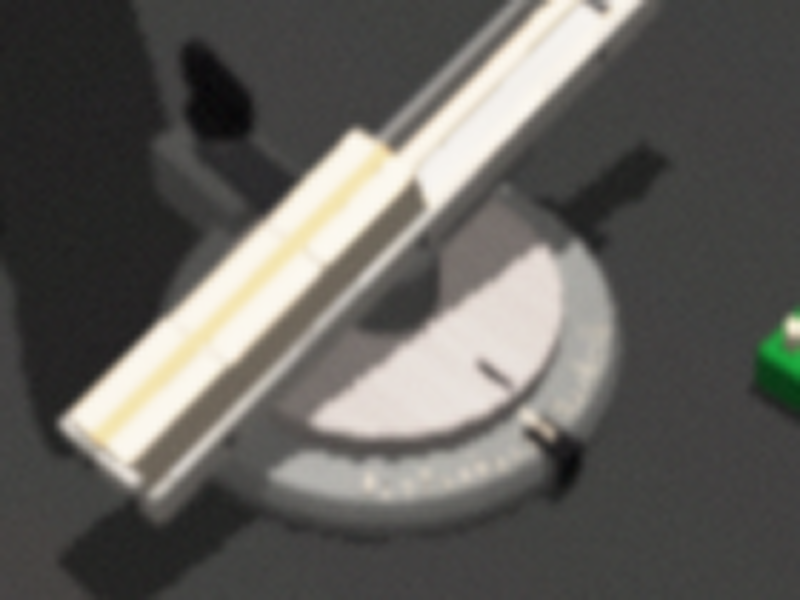

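>>> arm_command:
  deltas: [0,0,0,0,0,0,0.8,0,0,0,0,0,0,0.8,0,0,0,0,0,0,0.8]

```text
time_s: 48.65
position: [0.4159, 0.0111, 0.374]
ee_rot: [-0.144, 0.988, 0.051, -0.017]
ft_force: [-0.1, -0.2, -0.3]
width: 0.0681
```

```bash
python3 -c "
from h import *
print(ctrl.finish_job())"
```

```text
the job is handed in; nothing more can be done
None
```

The feeder is set and all three cartons on the bench are loaded; I handed the job in at about 49 s.

**What I did:** I turned the clamp knob about 1 rad loose and swung the lane by its handle until the index line stood at the marker. I then turned the knob back to its tight stop, where the wrist read about 1.5 N m. Each carton was set into the lane by its sides with the tool tilted to the 16° slope, and each slid down by itself. One carton was knocked aside near the handle during the run; I found its new place and loaded it last.

**Last checks:**
- **Cartons:** in the last pictures they lie flat in single file with the first at the stop. Their seams are where the measured lane puts three closed-up 72 mm cartons.
- **Index line:** it agrees with the marker to about 0.01–0.03 rad. The two cameras disagree slightly: the top view has it just past the line, the scene view just short of it.
- **Bystanders:** they look unmoved in the last pictures, judged by eye only.
- **Gripper:** it is open and clear of everything.

**What disagreed:**
- **Fingertips:** the cameras placed them about 19 mm (shut) to 31 mm (open) behind the reported TCP. My first grip on the knob therefore closed on nothing, and I took grasp heights from the pictures after that.
- **Network points:** several were 10–20 mm off, so I measured the lane from its edges instead.

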